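# Close the soaking pot on its plaster specimens

## Task

Stand every plaster specimen from the tray upright in the soaking pot, then lift the lid straight off its pile without dragging the plates under it and set it on the pot, its three lugs over the pot's lugs. Lift the drift pin off its fork hook and push it fully home through one pair of lug holes to line them up; with the drift still in, fit bolts fully home in the other two holes, then pull the drift, fit the last bolt in its hole and hang the drift back on the hook by its collar. Do not disturb the beaker, the tub or the measuring cylinder.

Things in the scene. Friction and masses are not known exactly. Their poses are not given: they have to be found in the camera images.
- pot: Grey round steel pot fixed to the table, open on top: inside diameter 130, outside 144, inner floor 8 high, rim 100 high. Three lugs (44 wide, 14 thick, top face 98 high, reaching 111 from the axis), 120 degrees apart, each with a vertical through hole of diameter 17. Origin on the axis at table level, z up; the x axis points at the first lug.
- pot_hole0 (a point): Centre of the top of pot lug hole 0, 88 from the pot axis, 98 high, at 0 degrees from the pot's x axis.
- pot_hole1 (a point): Centre of the top of pot lug hole 1, 88 from the pot axis, 98 high, at 120 degrees from the pot's x axis.
- pot_hole2 (a point): Centre of the top of pot lug hole 2, 88 from the pot axis, 98 high, at 240 degrees from the pot's x axis.
- lid: Aluminium lid on top of the pile: plate of diameter 148, 8 thick, with three lugs like the pot's (hole diameter 17, 88 from the axis) and a central black bar handle along its x axis: 80 long, 14 wide, from 36 to 48 above the underside, open below. 0.5 kg. Origin: centre of the underside; x axis at the first lug. Any lug may go over any pot lug. It lies flat on the rim and can slide until pinned.
- lid_hole0 (a point): Centre of the top of lid lug hole 0, 8 above the lid's underside, at 0 degrees from the lid's x axis.
- lid_hole1 (a point): Centre of the top of lid lug hole 1, 8 above the lid's underside, at 120 degrees from the lid's x axis.
- lid_hole2 (a point): Centre of the top of lid lug hole 2, 8 above the lid's underside, at 240 degrees from the lid's x axis.
- ringplate: Loose steel plate of diameter 156, 8 thick, with a black rubber face, lying directly under the lid. Origin: centre of the underside. Leave it where it is.
- board: Loose plywood board 190 x 165 x 12 at the bottom of the pile. Origin: centre of the underside. Leave it where it is.
- drift: Steel drift pin, 106 long, hanging upright in the fork hook. Origin at the underside of its collar, on the axis, z up. Collar diameter 26, 4 thick; above it a grip of diameter 20, from 4 to 44 above the origin; below it a shank of diameter 15 for 30, then a taper to diameter 6 at the tip, 62 below the origin. 0.16 kg. Home, its collar rests on the lid lug.
- hanger: Fixed fork hook: a steel post on a wooden foot with two level prongs 80 high pointing along its -x axis. The slot between the prongs is 20 wide and open at the top; the prong tips turn up 8. The top of the post is no higher than the prongs. Origin at table level under hook_seat.
- hook_seat (a point): Point between the prongs, level with their top (80 high), where the origin of the drift sits when it hangs; it may sit up to about 10 either way along the slot.
- bolt0: Steel lid bolt, 88 long, standing head up in the wooden block. Origin at the underside of its collar, on the axis, z up. Collar diameter 28, 4 thick; above it a knurled head of diameter 22, from 4 to 42 above the origin; below it a plain shank of diameter 12, 46 long with a 12 long tapered nose. It drops freely into the lug holes (nuts come later). 0.13 kg. All bolts are alike.
- bolt1: Steel lid bolt, 88 long, standing head up in the wooden block. Origin at the underside of its collar, on the axis, z up. Collar diameter 28, 4 thick; above it a knurled head of diameter 22, from 4 to 42 above the origin; below it a plain shank of diameter 12, 46 long with a 12 long tapered nose. It drops freely into the lug holes (nuts come later). 0.13 kg. All bolts are alike.
- bolt2: Steel lid bolt, 88 long, standing head up in the wooden block. Origin at the underside of its collar, on the axis, z up. Collar diameter 28, 4 thick; above it a knurled head of diameter 22, from 4 to 42 above the origin; below it a plain shank of diameter 12, 46 long with a 12 long tapered nose. It drops freely into the lug holes (nuts come later). 0.13 kg. All bolts are alike.
- rack: Wooden block fixed to the table, 60 x 160 x 54 high, with three holes of diameter 17 in a row along its y axis, 50 apart, holding the bolts. Origin under its centre.
- specimen0: Cast plaster cylinder, diameter 30, 88 high, standing on the tray; 0.1 kg. Origin: centre of its underside, z up. One to three of the three are there.
- specimen1: Cast plaster cylinder, diameter 30, 88 high, standing on the tray; 0.1 kg. Origin: centre of its underside, z up. One to three of the three are there.
- specimen2: Cast plaster cylinder, diameter 30, 88 high, standing on the tray; 0.1 kg. Origin: centre of its underside, z up. One to three of the three are there.
- tray: Dark baking tray fixed to the table, 100 x 190, rim 12 high, floor 5 high, the specimens standing in a row along its y axis, 50 apart. Origin under its centre.
- beaker: Glass beaker, diameter 80, 105 high, leave alone. Origin: centre of the underside.
- tub: White plastic tub with a lid, diameter 96, 96 high; leave alone. Origin: centre of the underside.
- cylinder: Clear measuring cylinder, 190 high, foot diameter 72; leave alone. Origin: centre of the underside.
Mind the look-alikes: they are no part of the job. Leave any pink look-alike of the hanger alone.

How it is judged:
On the way, in this order (a step that is already met when the one before it is completed fails the run):
1. every specimen stands in the pot (horizontal distance between each of specimen0, specimen1, specimen2 and pot below 0.052 m and z of each of specimen0, specimen1, specimen2 in the frame of pot below 0.014 m and angle between each of specimen0, specimen1, specimen2's own z axis and vertical below 0.12 rad and horizontal distance between lid and pot above 0.06 m), for 0.2 s.
2. the lid is on the pot and the drift is fully home through a lid hole and the pot hole below it, before any bolt is in (horizontal distance between lid and pot below 0.008 m and z of lid in the frame of pot between 0.097 and 0.1035 m and angle between lid's own z axis and vertical below 0.05 rad and (horizontal distance between drift and pot_hole0 below 0.007 m or horizontal distance between drift and pot_hole1 below 0.007 m or horizontal distance between drift and pot_hole2 below 0.007 m) and z of drift in the frame of pot between 0.104 and 0.112 m and angle between drift's own z axis and vertical below 0.12 rad and not ((horizontal distance between bolt0 and pot_hole0 below 0.007 m or horizontal distance between bolt0 and pot_hole1 below 0.007 m or horizontal distance between bolt0 and pot_hole2 below 0.007 m) and z of bolt0 in the frame of pot between 0.104 and 0.112 m and angle between bolt0's own z axis and vertical below 0.12 rad) and not ((horizontal distance between bolt1 and pot_hole0 below 0.007 m or horizontal distance between bolt1 and pot_hole1 below 0.007 m or horizontal distance between bolt1 and pot_hole2 below 0.007 m) and z of bolt1 in the frame of pot between 0.104 and 0.112 m and angle between bolt1's own z axis and vertical below 0.12 rad) and not ((horizontal distance between bolt2 and pot_hole0 below 0.007 m or horizontal distance between bolt2 and pot_hole1 below 0.007 m or horizontal distance between bolt2 and pot_hole2 below 0.007 m) and z of bolt2 in the frame of pot between 0.104 and 0.112 m and angle between bolt2's own z axis and vertical below 0.12 rad)), for 0.2 s.
3. two bolts are fully home while the drift is still home (horizontal distance between lid and pot below 0.008 m and z of lid in the frame of pot between 0.097 and 0.1035 m and angle between lid's own z axis and vertical below 0.05 rad and (horizontal distance between drift and pot_hole0 below 0.007 m or horizontal distance between drift and pot_hole1 below 0.007 m or horizontal distance between drift and pot_hole2 below 0.007 m) and z of drift in the frame of pot between 0.104 and 0.112 m and angle between drift's own z axis and vertical below 0.12 rad and ((((horizontal distance between bolt0 and pot_hole0 below 0.007 m or horizontal distance between bolt0 and pot_hole1 below 0.007 m or horizontal distance between bolt0 and pot_hole2 below 0.007 m) and z of bolt0 in the frame of pot between 0.104 and 0.112 m and angle between bolt0's own z axis and vertical below 0.12 rad) and ((horizontal distance between bolt1 and pot_hole0 below 0.007 m or horizontal distance between bolt1 and pot_hole1 below 0.007 m or horizontal distance between bolt1 and pot_hole2 below 0.007 m) and z of bolt1 in the frame of pot between 0.104 and 0.112 m and angle between bolt1's own z axis and vertical below 0.12 rad)) or (((horizontal distance between bolt0 and pot_hole0 below 0.007 m or horizontal distance between bolt0 and pot_hole1 below 0.007 m or horizontal distance between bolt0 and pot_hole2 below 0.007 m) and z of bolt0 in the frame of pot between 0.104 and 0.112 m and angle between bolt0's own z axis and vertical below 0.12 rad) and ((horizontal distance between bolt2 and pot_hole0 below 0.007 m or horizontal distance between bolt2 and pot_hole1 below 0.007 m or horizontal distance between bolt2 and pot_hole2 below 0.007 m) and z of bolt2 in the frame of pot between 0.104 and 0.112 m and angle between bolt2's own z axis and vertical below 0.12 rad)) or (((horizontal distance between bolt1 and pot_hole0 below 0.007 m or horizontal distance between bolt1 and pot_hole1 below 0.007 m or horizontal distance between bolt1 and pot_hole2 below 0.007 m) and z of bolt1 in the frame of pot between 0.104 and 0.112 m and angle between bolt1's own z axis and vertical below 0.12 rad) and ((horizontal distance between bolt2 and pot_hole0 below 0.007 m or horizontal distance between bolt2 and pot_hole1 below 0.007 m or horizontal distance between bolt2 and pot_hole2 below 0.007 m) and z of bolt2 in the frame of pot between 0.104 and 0.112 m and angle between bolt2's own z axis and vertical below 0.12 rad)))), for 0.2 s.
At the end, for the whole second after the job is handed in: Specimens stand upright on the pot floor; the lid lies flat on the rim within 8 mm of the axis; a bolt is home in each lug hole (collar within 4 mm of the lid, tilt under 0.12 rad); the drift hangs in the fork by its collar (within 20 mm of the seat, height within 5 mm); all at rest (horizontal distance between each of specimen0, specimen1, specimen2 and pot below 0.052 m and z of each of specimen0, specimen1, specimen2 in the frame of pot below 0.014 m and angle between each of specimen0, specimen1, specimen2, bolt0, bolt1, bolt2, drift's own z axis and vertical below 0.12 rad and horizontal distance between lid and pot below 0.008 m and z of lid in the frame of pot between 0.097 and 0.1035 m and angle between lid's own z axis and vertical below 0.05 rad and (horizontal distance between bolt0 and pot_hole0 below 0.007 m or horizontal distance between bolt0 and pot_hole1 below 0.007 m or horizontal distance between bolt0 and pot_hole2 below 0.007 m) and z of bolt0 in the frame of pot between 0.104 and 0.112 m and (horizontal distance between bolt1 and pot_hole0 below 0.007 m or horizontal distance between bolt1 and pot_hole1 below 0.007 m or horizontal distance between bolt1 and pot_hole2 below 0.007 m) and z of bolt1 in the frame of pot between 0.104 and 0.112 m and (horizontal distance between bolt2 and pot_hole0 below 0.007 m or horizontal distance between bolt2 and pot_hole1 below 0.007 m or horizontal distance between bolt2 and pot_hole2 below 0.007 m) and z of bolt2 in the frame of pot between 0.104 and 0.112 m and horizontal distance between drift and hook_seat below 0.02 m and z of drift in the frame of hook_seat between -0.004 and 0.005 m and linear speed of each of lid, drift, bolt0, bolt1, bolt2 below 0.02 m/s); the robot touches nothing.
It fails at once if the plates under the lid are dragged more than 30 mm (distance of any of ringplate, board from where it was at the start of the episode above 0.03 m).
It fails at once if the beaker, tub or measuring cylinder is moved more than 30 mm (distance of any of beaker, tub, cylinder from where it was at the start of the episode above 0.03 m).
Of specimen0, specimen1, specimen2 only 1 to 3 are there at a start; the rules pass over those that are not, and their reading is None.
At some moment in a run one of lid may be knocked a few centimetres aside while the robot is not near it.
It also fails if it takes over 210 s, if anything falls off the work surface, if the arm or the gripper's body presses on something with over 40 N, if the wrist force passes 120 N, or if a joint passes its speed limit or range.

## Robot

A 6-joint arm with a two-finger parallel gripper is mounted at the origin on the work surface. World frame = base frame: x ahead of the robot, y to its left, z up, the work surface at z = 0. Lengths are in m, angles in rad, forces in N, time in s.
With the tool pointing down it reaches from about 0.35 to 0.975 m from the base axis. Payload 4.9 kg.
Tool frame: the origin (TCP) lies at the very end of the fingers, on their centre line; the grasp point (between the pads) lies 19 mm behind it (ctrl.grasp_offset is the distance from the TCP to the grasp point, in m); y points along the fingers, z is the direction in which the jaws open and shut, and the axes are right-handed (so a half turn about y gives the same grasp; the last joint's range is limited). The gripper opens to 85 mm and grips with 20 to 120 N. Pads are 22 mm wide; open, the fingers measure 114 mm over their backs; the gripper's body (76 mm by 85 mm) begins 54 mm behind the grasp point. The pads swing forward as they close: fully open they stand 13 mm farther back than shut.
Start: joints at [1.059, 0.053, 1.613, -0, 1.476, -0.119], TCP at [0.239, 0.577, 0.231] pointing down, gripper open.
Joint ranges: [-3.01, 3.01], [-1.01, 2.22], [0.06, 2.58], [-1.02, 4.17], [0.09, 2.62], [-3.14, 3.14]. Speed limits (rad/s): [2.57, 2.57, 3.14, 3.14, 3.14, 3.14].

## Interface

Orientations are given as a rotation vector (axis times angle).
In Python, from station import ctrl, eyes, finish_job, find_in, regions_of, pinpoint gives the robot as it stands.
- The arm moves only by the tool play_rows, never from a script. Its argument "moves" is a list of rows, each an object of numbers: "x", "y", "z": the shift along the world's x, y, z in cm; "turn": the turn about the world's z in degrees; "jaw": the finger opening in cm, from 0 to 8.54. A call has 1 to 8 rows; each row shifts and turns the commanded pose from where the row before left it; what a row does not reach is not made up. A row lasts 1/12 s, in which the tool goes at most 41.7 mm and 7.16 degrees, less where a joint would pass 70% of its speed; a pose out of reach is approached as far as the arm can. A call is refused whole if a number of a shift passes 4.17 or a number of a turn 7.16, either way. A call with a gripper value outside its range is refused whole. The fingers move at their own pace and stop on an object; "squeeze" is the grip in N (left out, the last holds). Time passes only in rows, so rows that do not move let the fingers close. It gives the time, the measured TCP pose, the force and the opening at its end, in the units of the state.
- ctrl.get_obs(): the state, without advancing time (a new reading comes with each control period).
- eyes.get_image(name): name is "side" or "top"; returns a dict with "img" (480x640x3 uint8, red, green, blue), "camera_matrix" (3x3 intrinsics, pixels), "cam_to_world" (4x4, takes a point from camera to world coordinates). Camera axes: x right, y up, looking along -z (the intrinsics and any distortion apply to the point x, -y, -z); pixel columns grow to the right and rows downward; lengths in m; the calibration is good to about 2 mm. A picture is of the moment at which its call begins. There is no depth.
- finish_job(): hands the job in, once; it reports no verdict.
Trained networks look in the newest picture that a camera, given by its name, has taken for a name from the list of things; names that differ only in an ending like _2 or _b are one class to them, and where a whole thing is asked for, a point or a joint stands for the part that bears it (a point fixed in the world has none). Each returns a list of dicts, best first, with "score" (0 to 1); they miss things now and then, are a little off and sometimes report something else, mostly with a low value. They report only what shows in the picture. A call takes as long as a camera call. They do not tell look-alikes from the thing itself.
- find_in(camera, query): "point" ([column, row] in pixels, amid what is visible of it).
- regions_of(camera, query): "pixels" (480x640 bool, what is visible of it) and "point" ([column, row] in pixels, amid what is visible of it).
- pinpoint(camera, query): "point" ([column, row] in pixels: a listed point, or the origin of a listed thing).
The state is a dict: "t": time; "q": joint angles; "dq": joint speeds; "effort": joint torques, N m; "tool_pos": TCP position; "tool_rot": TCP orientation; "contact_force": force on the tool from outside, world axes, zero at the start; "wrist_torque": the same for the moment, N m; "opening": finger opening in m.
Only numpy, scipy, OpenCV 4.12 (cv2) and the standard library are available. Lean on these libraries where they do the work, as an engineer would, in place of code of your own. Each camera call takes 0.05 s, during which the arm holds its last target.

## Working session

There is one attempt and no reset: what is moved stays moved. The work goes in short steps, Python scripts to look and compute and a tool call to move; the robot and the scene stay as the last step left them, time stands still between calls to the robot, and variables do not carry over. Pictures are saved under pics/ and viewed, and the job is handed in when it is done.

Besides the shell and the picture viewer there is one more tool, called after "Call:" as name([rows], argument=value, ...), one row to a line, values as JSON. play_rows: Moves the arm, as the interface text tells. Its arguments: {"type":"object","properties":{"moves":{"type":"array"},"squeeze":{"type":"number"}},"required":["moves"]}

```bash
ls; mkdir -p pics
python3 - <<'E'
from station import ctrl, eyes
import cv2
print(ctrl.get_obs())
for n in ("side","top"):
    d=eyes.get_image(n); cv2.imwrite(f"pics/{n}0.png",d["img"][:,:,::-1])
    print(n,d["camera_matrix"],d["cam_to_world"], d.keys())
E
```

```text
pics
{'t': 0.0, 'q': array([ 1.05901013e+00,  5.33355103e-02,  1.61428908e+00, -1.23428062e-05,
        1.47603153e+00, -1.19033197e-01]), 'dq': array([ 1.39591098e-03, -8.74761975e-04,  9.50331501e-04,  1.21587532e-03,
        1.51015278e-04, -1.10723521e-05]), 'effort': array([-2.21793540e-03, -3.93666101e+01, -3.70184398e+01, -2.65634244e-04,
        6.73033472e-03, -2.60067935e-06]), 'tool_pos': array([0.23891957, 0.57684958, 0.23007921]), 'tool_rot': array([-1.55071897,  0.30868718, -0.30769458]), 'contact_force': array([-0.30869943,  0.56090537, -0.55909672]), 'wrist_torque': array([ 0.01403555,  0.01773913, -0.03052602]), 'opening': 0.08534355827630465}
side [[525.72607423   0.         325.50390202]
 [  0.         525.72607423 243.75318222]
 [  0.           0.           1.        ]] [[ 0.99610991  0.05121072 -0.07171136  0.47847855]
 [-0.08780783  0.50845098 -0.85660223 -1.00947259]
 [-0.00740551  0.85956679  0.51096976  0.73902608]
 [ 0.          0.          0.          1.        ]] dict_keys(['img', 'camera_matrix', 'cam_to_world'])
top [[441.0316725    0.         317.91225085]
 [  0.         441.0316725  242.67500374]
 [  0.           0.           1.        ]] [[ 0.02009659  0.99022113 -0.1380516   0.40896987]
 [-0.99940794  0.0237532   0.02489084  0.0770533 ]
 [ 0.0279266   0.13746964  0.99011222  1.17332038]
 [ 0.          0.          0.          1.        ]] dict_keys(['img', 'camera_matrix', 'cam_to_world'])
```

View pics/side0.png

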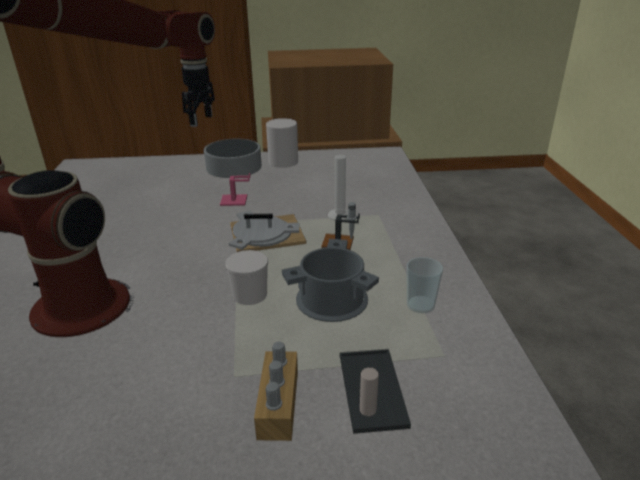

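View pics/top0.png

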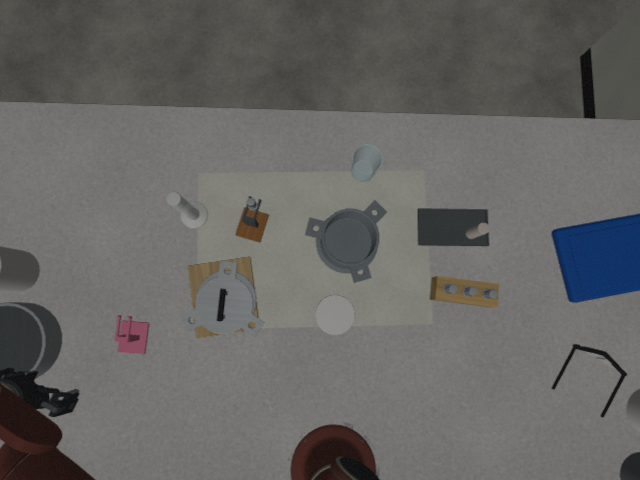

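The specimen row holds a single specimen: side (369,392), top (478,230). Look-alikes: the pink hanger at top (130,335) is a decoy. The real hanger with the drift is at top (252,215), side (343,220). The big grey drum at top (15,340) is a pot look-alike, and the real pot with lugs is at top (348,240). I'll now measure these.

```bash
cat > h.py <<'E'
from station import ctrl, eyes, finish_job, find_in, regions_of, pinpoint
import numpy as np, cv2
from scipy.optimize import least_squares
C={}
def snap(n,save=None):
    d=eyes.get_image(n); C[n]=d
    if save: cv2.imwrite(save,d["img"][:,:,::-1])
    return d
def proj(n,P):
    d=C[n];P=np.atleast_2d(P);T=np.linalg.inv(d["cam_to_world"])
    p=P@T[:3,:3].T+T[:3,3]; p=p*[1,-1,-1]
    u=p@d["camera_matrix"].T; return u[:,:2]/u[:,2:]
def ray(n,uv):
    d=C[n];r=np.linalg.inv(d["camera_matrix"])@[uv[0],uv[1],1.]
    r=d["cam_to_world"][:3,:3]@(r*[1,-1,-1]); return d["cam_to_world"][:3,3],r
def atz(n,uv,z):
    o,r=ray(n,uv); return o+r*(z-o[2])/r[2]
def tri(uvs):
    A=[];b=[]
    for n,uv in uvs.items():
        o,r=ray(n,uv); r=r/np.linalg.norm(r); M=np.eye(3)-np.outer(r,r); A.append(M);b.append(M@o)
    x=np.linalg.lstsq(np.vstack(A),np.hstack(b),rcond=None)[0]
    return x
def crop(n,u,v,w,h,s,f):
    im=C[n]["img"][max(0,v):v+h,max(0,u):u+w,::-1]; cv2.imwrite(f,cv2.resize(im,None,fx=s,fy=s,interpolation=cv2.INTER_CUBIC))
E
python3 - <<'E'
from h import *
for n in("side","top"): snap(n)
np.set_printoptions(precision=3,suppress=True)
Q="pot pot_hole0 pot_hole1 pot_hole2 lid lid_hole0 lid_hole1 lid_hole2 ringplate board drift hanger hook_seat bolt0 bolt1 bolt2 rack specimen0 specimen1 specimen2 tray beaker tub cylinder".split()
for q in Q:
    s=[(np.round(a["point"],1).tolist(),round(a["score"],2)) for a in pinpoint("side",q)[:4]]
    t=[(np.round(a["point"],1).tolist(),round(a["score"],2)) for a in pinpoint("top",q)[:4]]
    x=tri({"side":s[0][0],"top":t[0][0]}) if s and t else None
    print(q,"S",s,"T",t,"X",x)
crop("top",290,190,120,100,6,"pics/pot_t.png");crop("top",180,180,120,90,6,"pics/hk_t.png");crop("top",180,245,120,100,6,"pics/lid_t.png");crop("top",410,190,120,120,5,"pics/tr_t.png")
crop("side",220,190,170,130,4,"pics/mid_s.png");crop("side",240,330,180,120,4,"pics/tr_s.png")
E
```

```text
pot S [([335.2, 298.4], 0.63)] T [([345.2, 243.9], 0.91), ([452.0, 226.5], 0.32)] X [ 0.577 -0.026  0.002]
pot_hole0 S [([364.2, 277.4], 0.69), ([293.3, 272.5], 0.66)] T [([313.7, 229.0], 0.92), ([373.8, 213.5], 0.72), ([358.4, 268.7], 0.61)] X [ 0.637  0.058 -0.004]
pot_hole1 S [([364.2, 277.4], 0.69), ([293.3, 272.5], 0.66)] T [([313.7, 229.0], 0.92), ([373.8, 213.5], 0.72), ([358.4, 268.7], 0.61)] X [ 0.637  0.058 -0.004]
pot_hole2 S [([364.2, 277.4], 0.69), ([293.3, 272.5], 0.66)] T [([313.7, 229.0], 0.92), ([373.8, 213.5], 0.72), ([358.4, 268.7], 0.61)] X [ 0.637  0.058 -0.004]
lid S [([259.1, 229.5], 0.8), ([335.1, 245.5], 0.68)] T [([223.0, 302.9], 0.84)] X [0.404 0.289 0.022]
lid_hole0 S [([289.9, 226.1], 0.81), ([249.1, 214.8], 0.62), ([239.5, 242.9], 0.6), ([288.5, 272.0], 0.35)] T [([251.4, 320.9], 0.92), ([226.4, 268.8], 0.65), ([191.5, 319.0], 0.62)] X [0.426 0.206 0.077]
lid_hole1 S [([289.9, 226.1], 0.81), ([249.1, 214.8], 0.62), ([239.5, 242.9], 0.6), ([288.5, 272.0], 0.35)] T [([251.4, 320.9], 0.92), ([226.4, 268.8], 0.65), ([191.5, 319.0], 0.62)] X [0.426 0.206 0.07
[... 1545 characters left out ...]
 [ 0.609 -0.367  0.007]
specimen1 S [([369.1, 410.7], 0.72), ([333.9, 301.9], 0.36)] T [([471.4, 232.2], 0.5)] X [ 0.609 -0.367  0.007]
specimen2 S [([369.1, 410.7], 0.72), ([333.9, 301.9], 0.36)] T [([471.4, 232.2], 0.5)] X [ 0.609 -0.367  0.007]
tray S [([368.5, 390.2], 0.72)] T [([451.1, 226.4], 0.97), ([251.6, 205.2], 0.25)] X [ 0.62  -0.314  0.002]
beaker S [([416.9, 303.4], 0.64)] T [([362.6, 171.4], 0.76), ([222.9, 302.2], 0.3)] X [ 0.768 -0.07   0.009]
tub S [([254.4, 294.0], 0.8)] T [([332.4, 314.6], 0.57), ([252.7, 320.7], 0.43)] X [0.388 0.006 0.005]
cylinder S [([339.1, 216.5], 0.57)] T [([195.6, 216.8], 0.84), ([191.9, 322.0], 0.35), ([451.5, 227.2], 0.16)] X [0.635 0.377 0.004]
```

Run:
```python
import cv2,numpy as np
a=[cv2.resize(cv2.imread(f"pics/{n}.png"),(400,300)) for n in("pot_t","hk_t","lid_t","tr_t")]
cv2.imwrite("pics/m1.png",np.vstack([np.hstack(a[:2]),np.hstack(a[2:])]))
```

```text
(no output)
```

View pics/m1.png

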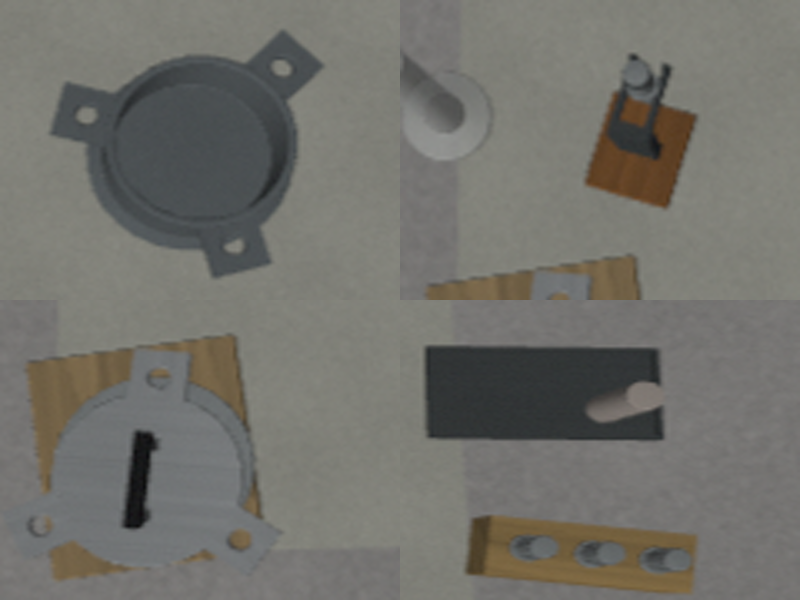

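View pics/mid_s.png

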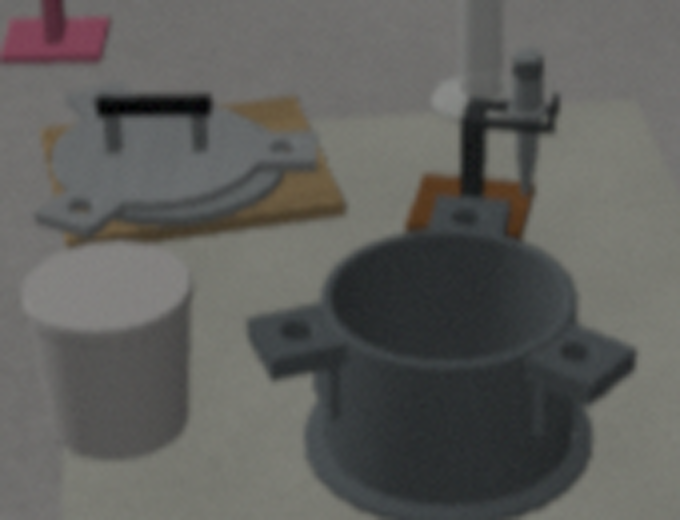

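View pics/tr_s.png

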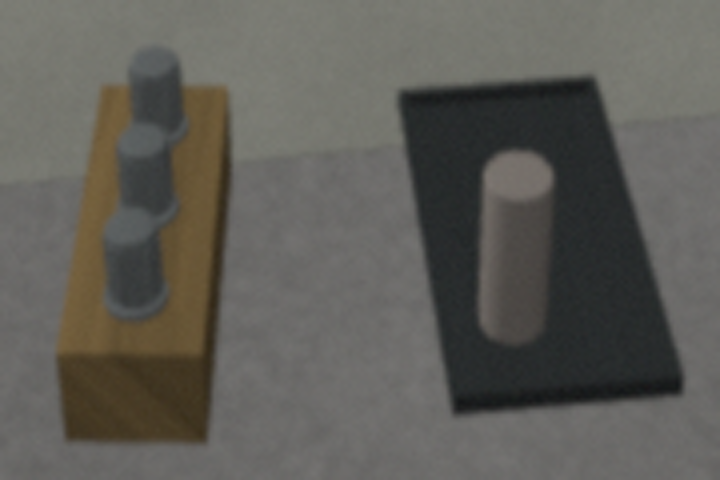

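```bash
cat > model.py <<'E'
from h import *
def circ(c,r,z,n=60,phi0=0):
    a=np.linspace(0,2*np.pi,n+1); return np.c_[c[0]+r*np.cos(a),c[1]+r*np.sin(a),np.full(n+1,z)]
def holes(c,th,z): 
    a=th+np.arange(3)*2*np.pi/3; return np.c_[c[0]+.088*np.cos(a),c[1]+.088*np.sin(a),np.full(3,z)]
def lug(c,th,z):
    out=[]
    for k in range(3):
        a=th+k*2*np.pi/3;R=np.array([[np.cos(a),-np.sin(a)],[np.sin(a),np.cos(a)]])
        p=np.array([[.07,-.022],[.111,-.022],[.111,.022],[.07,.022]])@R.T+c[:2]; out.append(np.c_[p,np.full(4,z)])
    return out
def draw(n,curves,u,v,w,h,s,f):
    im=C[n]["img"][v:v+h,u:u+w,::-1]; im=cv2.resize(im,None,fx=s,fy=s,interpolation=cv2.INTER_CUBIC)
    im=cv2.convertScaleAbs(im,alpha=1.5)
    for c,col in curves:
        p=(proj(n,c)-[u,v]+.5)*s-.5
        cv2.polylines(im,[np.round(p*8).astype(np.int32)],False,col,1,cv2.LINE_AA,3)
    cv2.imwrite(f,im)
E
python3 - <<'E'
from model import *
np.set_printoptions(precision=4,suppress=True)
for n in("side","top"): snap(n)
def fit(tt,ss,z,x0,k=3):
    def f(p):
        H=holes(p[:2],p[2],z); r=[]
        for n,obs in(("top",tt),("side",ss)):
            P=proj(n,H)
            for o in obs: r.append((P-o)[np.argmin(np.linalg.norm(P-o,axis=1))])
        return np.ravel(r)
    s=least_squares(f,x0); return s.x,f(s.x).reshape(-1,2)
tt=[(314.7,228.6),(374.2,213),(359.3,270)]; ss=[(364.2,277.4),(293.3,272.5),(336.3,244.5)]
p,r=fit(tt,ss,.098,[.59,-.02,np.radians(75)]);print("pot",p,np.degrees(p[2]),r)
cg=(0,255,0);cr=(0,0,255)
def cv(p,z,rs,col):
    L=[(circ(p,a,z),col) for a in rs]+[(circ(h,.0085,z),col) for h in holes(p,p[2],z)]+[(q,col) for q in lug(p,p[2],z)]
    return L
pot=p
L=cv(p,.098,[],cg)+[(circ(p,.065,.1),cr),(circ(p,.072,.1),cr)]
draw("top",L,290,190,120,100,6,"pics/o1.png");draw("side",L,270,225,120,100,6,"pics/o2.png")
tt=[(251.4,320.9),(226.9,269.5),(191.5,319.)]; ss=[(289.9,226.1),(249.1,214.8),(239.5,242.9)]
# z free
def f(q): 
    H=holes(q[:2],q[2],q[3]);r=[]
    for n,obs in(("top",tt),("side",ss)):
        P=proj(n,H)
        for o in obs: r.append((P-o)[np.argmin(np.linalg.norm(P-o,axis=1))])
    return np.ravel(r)
s=least_squares(f,[.42,.29,0.,.036]);print("lid",s.x,np.degrees(s.x[2]),s.fun.reshape(-1,2))
p=s.x;z=.036
L=cv(p,z,[.074],cg)
draw("top",L,180,250,120,100,6,"pics/o3.png");draw("side",L,215,195,120,80,6,"pics/o4.png")
E
```

```text
pot [ 0.574  -0.0269  1.3397] 76.75788780428493 [[-0.0277 -0.1242]
 [-0.6857 -0.4509]
 [-0.1659  1.6618]
 [-0.1553  0.7649]
 [ 1.0302  0.4385]
 [ 0.2053  0.0701]]
lid [ 0.4051  0.2869 -0.0594  0.0292] -3.4052749795187878 [[-0.0335  2.6661]
 [ 0.1283 -0.0201]
 [-0.1091 -0.2054]
 [ 2.0934  0.8107]
 [-1.7417  0.3988]
 [ 2.1837 -1.1769]]
```

Run:
```python
import cv2,numpy as np
a=[cv2.resize(cv2.imread(f"pics/o{n}.png"),(400,300 if n<4 else 267)) for n in(1,2,3,4)]
a[3]=cv2.copyMakeBorder(a[3],0,33,0,0,0)
cv2.imwrite("pics/m2.png",np.vstack([np.hstack(a[:2]),np.hstack(a[2:])]))
```

```text
(no output)
```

View pics/m2.png

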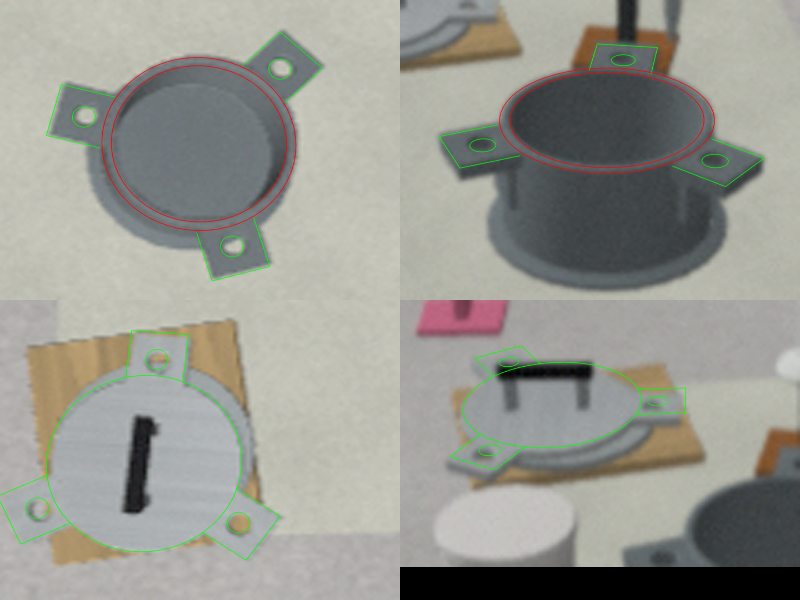

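```bash
cat > fit2.py <<'E'
from model import *
np.set_printoptions(precision=4,suppress=True)
for n in("side","top"): snap(n)
print(ctrl.get_obs()["t"])
def near(gen,obs,x0):
    def f(q):
        H=gen(q);r=[]
        for n,o_ in obs.items():
            P=proj(n,H)
            for o in o_: r.append((P-o)[np.argmin(np.linalg.norm(P-o,axis=1))])
        return np.ravel(r)
    s=least_squares(f,x0,loss="soft_l1"); return s.x,f(s.x).reshape(-1,2)
cg=(0,255,0);cr=(0,0,255)
lid,r=near(lambda q:holes(q[:2],q[2],.028),{"top":[(251.4,320.9),(226.9,269.5),(191.5,319.)],"side":[(289.9,226.1),(239.5,242.9)]},[.405,.287,-.08])
print("lid",lid,np.degrees(lid[2]),r)
z=.028
L=[(circ(lid,.074,z),cg)]+[(circ(h,.0085,z),cg) for h in holes(lid,lid[2],z)]+[(q,cg) for q in lug(lid,lid[2],z)]
c,s=np.cos(lid[2]),np.sin(lid[2]);R=np.array([[c,-s],[s,c]])
hb=np.array([[-.04,-.007],[.04,-.007],[.04,.007],[-.04,.007],[-.04,-.007]])@R.T+lid[:2]
L.append((np.c_[hb,np.full(5,.068)],cr))
draw("top",L,180,250,120,100,6,"pics/o3.png");draw("side",L,215,195,120,90,6,"pics/o4.png")
g=lambda q:np.array([[q[0]+d*-np.sin(q[2]),q[1]+d*np.cos(q[2]),.054] for d in(-.05,0,.05)])
rk,r=near(g,{"top":[(468.9,287.4),(487.6,293.5),(450.0,291.0)],"side":[(279.8,360.1),(276.7,403.3),(279.2,380.9)]},[.455,-.33,-.05])
B=g(rk);print("bolts",B,r)
L=[]
for b in B: L+=[(circ(b,.014,.058),cg),(circ(b,.011,.096),cr)]
sp=np.array([.609,-.367]);L+=[(circ(sp,.015,.005),cg),(circ(sp,.015,.093),cr)]
draw("top",L,410,200,120,110,6,"pics/o5.png");draw("side",L,250,330,180,110,4,"pics/o6.png")
dr=np.array([.651,.2175]);L=[(circ(dr,.013,.084),cg),(circ(dr,.01,.124),cr),(np.array([[*dr,.02],[*dr,.124]]),cr)]
draw("top",L,220,180,60,80,6,"pics/o7.png");draw("side",L,310,190,60,80,6,"pics/o8.png")
b=[cv2.imread(f"pics/o{k}.png") for k in(3,4,5,6,7,8)]
def rs(a): 
    h=min(300/a.shape[0],266/a.shape[1]); a=cv2.resize(a,None,fx=h,fy=h); return cv2.copyMakeBorder(a,0,300-a.shape[0],0,266-a.shape[1],0)
b=[rs(a) for a in b]; cv2.imwrite("pics/m3.png",np.vstack([np.hstack(b[:3]),np.hstack(b[3:])]))
E
python3 fit2.py
```

```text
2.8
lid [ 0.4042  0.2871 -0.0515] -2.9531246391514268 [[ 0.0886  2.7848]
 [-0.1544  0.351 ]
 [ 0.0195  0.3972]
 [ 1.782   1.0458]
 [ 2.0895 -0.7512]]
bolts [[ 0.4466 -0.3814  0.054 ]
 [ 0.4498 -0.3315  0.054 ]
 [ 0.4529 -0.2816  0.054 ]] [[-2.7334  3.6032]
 [-2.0115 -0.8363]
 [-3.2831 -1.6597]
 [ 0.1057  2.7005]
 [ 0.2355  1.3611]
 [-0.7107  1.8624]]
```

View pics/m3.png

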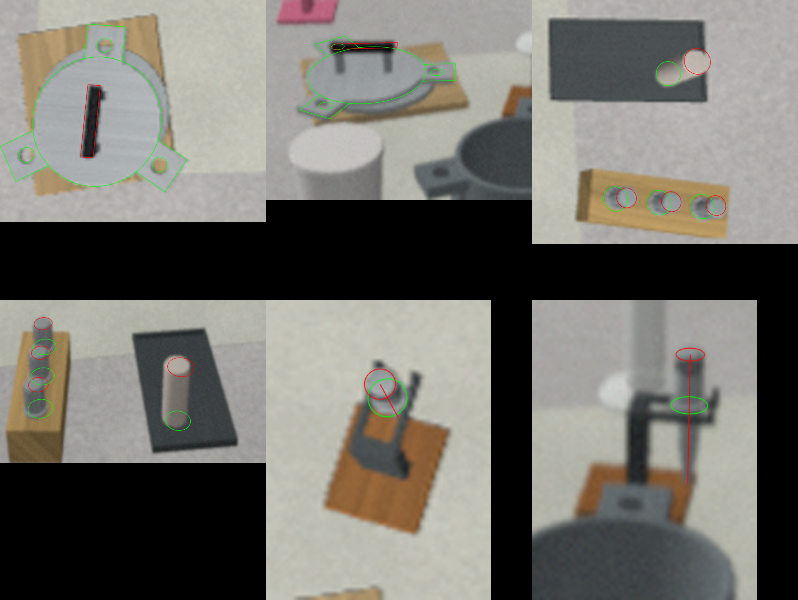

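```bash
cat > st.py <<'E'
from station import ctrl
import numpy as np
from scipy.spatial.transform import Rotation as R
def st():
    o=ctrl.get_obs(); M=R.from_rotvec(o["tool_rot"]).as_matrix(); z=M[:,2]
    print("t",round(o["t"],2),"pos",np.round(o["tool_pos"],4),"jawdeg",round(np.degrees(np.arctan2(z[1],z[0])),1),"fing",np.round(M[:,1],3),"q",np.round(o["q"],2),"F",np.round(o["contact_force"],1),"open",round(o["opening"],4))
if __name__=="__main__": st()
E
python3 st.py
```

```text
t 2.8 pos [0.2392 0.5774 0.2313] jawdeg 67.5 fing [-0.  0. -1.] q [ 1.06  0.05  1.61  0.    1.48 -0.12] F [ 0.  -0.3  1. ] open 0.0849
```

Call:
play_rows([
  {"x": 1.4,"y": -3.6,"z": 0.3},
  {"x": 1.4,"y": -3.6,"z": 0.3},
  {"x": 1.4,"y": -3.6,"z": 0.3},
  {"x": 1.4,"y": -3.6,"z": 0.3},
  {"x": 1.4,"y": -3.6,"z": 0.3},
  {"x": 1.4,"y": -3.6,"z": 0.3},
  {"x": 1.4,"y": -3.6},
  {"x": 1.4,"y": -3.6},
])

```text
invalid input
```

Call:
play_rows([
  {"x": 1.4,"y": -3.6},
  {"x": 1.4,"y": -3.6},
  {"x": 1.4,"y": -3.6},
  {"x": 1.4,"y": -3.6},
  {"x": 1.4,"y": -3.6},
  {"x": 1.4,"y": -3.6},
  {"x": 1.4,"y": -3.6},
  {"x": 1.4,"y": -3.6},
])

```text
invalid input
```

Call:
play_rows([
  {"x": 1.4,"y": -3.6},
  {"x": 1.4,"y": -3.6},
  {"x": 1.4,"y": -3.6},
  {"x": 1.4,"y": -3.6},
  {"x": 1.4,"y": -3.6},
  {"x": 1.4,"y": -3.6},
  {"x": 1.4,"y": -3.6},
  {"x": 1.4,"y": -3.6},
])

```text
invalid input
```

```bash
python3 st.py
```

```text
t 2.8 pos [0.2392 0.5774 0.2313] jawdeg 67.5 fing [-0.  0. -1.] q [ 1.06  0.05  1.61  0.    1.48 -0.12] F [ 0.  -0.3  1. ] open 0.0849
```

Call:
play_rows([
  {"x": 1.4,"y": -3.6,"z": 0.3,"turn": 0,"jaw": 8.5},
  {"x": 1.4,"y": -3.6,"z": 0.3,"turn": 0,"jaw": 8.5},
], squeeze=40)

```text
t: 2.97
tool_pos: [0.2668, 0.5052, 0.2365]
tool_rot: [-1.55, 0.306, -0.305]
contact_force: [1.2, -0.4, -0.4]
opening: 0.0851
```

Call:
play_rows([
  {"x": 1.4,"y": -3.6,"z": 0.2,"turn": 0,"jaw": 8.5},
  {"x": 1.4,"y": -3.6,"z": 0.2,"turn": 0,"jaw": 8.5},
  {"x": 1.4,"y": -3.6,"z": 0.2,"turn": 0,"jaw": 8.5},
  {"x": 1.4,"y": -3.6,"z": 0.2,"turn": 0,"jaw": 8.5},
  {"x": 1.4,"y": -3.6,"z": 0.2,"turn": 0,"jaw": 8.5},
  {"x": 1.4,"y": -3.6,"z": 0,"turn": 0,"jaw": 8.5},
  {"x": 1.4,"y": -3.6,"z": 0,"turn": 0,"jaw": 8.5},
  {"x": 1.4,"y": -3.6,"z": 0,"turn": 0,"jaw": 8.5},
])

```text
t: 3.63
tool_pos: [0.3795, 0.2157, 0.2477]
tool_rot: [-1.548, 0.307, -0.309]
contact_force: [0.6, -0.2, -0.0]
opening: 0.0852
```

Call:
play_rows([
  {"x": 1.4,"y": -3.6,"z": 0,"turn": 0,"jaw": 8.5},
  {"x": 1.4,"y": -3.6,"z": 0,"turn": 0,"jaw": 8.5},
  {"x": 1.4,"y": -3.6,"z": 0,"turn": 0,"jaw": 8.5},
  {"x": 1.4,"y": -3.6,"z": 0,"turn": 0,"jaw": 8.5},
  {"x": 1.4,"y": -3.6,"z": 0,"turn": 0,"jaw": 8.5},
  {"x": 1.4,"y": -3.6,"z": 0,"turn": 0,"jaw": 8.5},
  {"x": 1.4,"y": -3.6,"z": 0,"turn": 0,"jaw": 8.5},
  {"x": 1.4,"y": -3.6,"z": 0,"turn": 0,"jaw": 8.5},
])

```text
t: 4.3
tool_pos: [0.4916, -0.0727, 0.2476]
tool_rot: [-1.549, 0.308, -0.309]
contact_force: [-0.2, 1.2, -0.2]
opening: 0.0847
```

Call:
play_rows([
  {"x": 1.4,"y": -3.6,"z": 0,"turn": 0,"jaw": 8.5},
  {"x": 1.4,"y": -3.6,"z": 0,"turn": 0,"jaw": 8.5},
  {"x": 1.4,"y": -3.6,"z": 0,"turn": 0,"jaw": 8.5},
  {"x": 1.4,"y": -3.6,"z": 0,"turn": 0,"jaw": 8.5},
  {"x": 1.4,"y": -3.6,"z": 0,"turn": 0,"jaw": 8.5},
  {"x": 1.4,"y": -3.6,"z": 0,"turn": 0,"jaw": 8.5},
  {"x": 1.4,"y": -3.6,"z": 0,"turn": 0,"jaw": 8.5},
  {"x": 0,"y": 0,"z": 0,"turn": 0,"jaw": 8.5},
])

```text
t: 4.97
tool_pos: [0.5898, -0.3285, 0.2453]
tool_rot: [-1.55, 0.313, -0.311]
contact_force: [-1.5, 1.3, -1.2]
opening: 0.0847
```

```bash
python3 st.py
```

```text
t 4.97 pos [ 0.5898 -0.3285  0.2453] jawdeg 67.2 fing [-0.001 -0.001 -1.   ] q [-0.62  0.16  1.47 -0.    1.51 -1.79] F [-1.5  1.3 -1.2] open 0.0847
```

Call:
play_rows([
  {"x": 1.9,"y": -3.8,"z": 0,"turn": 0,"jaw": 8.5},
  {"x": 0,"y": 0,"z": -4,"turn": 0,"jaw": 8.5},
  {"x": 0,"y": 0,"z": -4,"turn": 0,"jaw": 8.5},
  {"x": 0,"y": 0,"z": -2,"turn": 0,"jaw": 8.5},
  {"x": 0,"y": 0,"z": 0,"turn": 0,"jaw": 8.5},
])

```text
t: 5.38
tool_pos: [0.6043, -0.3574, 0.1391]
tool_rot: [-1.543, 0.317, -0.299]
contact_force: [-0.4, 0.3, -1.2]
opening: 0.0848
```

```bash
cat > v.py <<'E'
import sys
from model import *
from st import st
st()
tag=sys.argv[1]
a=list(map(int,sys.argv[2].split(",")));b=list(map(int,sys.argv[3].split(",")))
ims=[]
o=ctrl.get_obs();P=o["tool_pos"]
for n,w in(("top",a),("side",b)):
    snap(n); u,v,wd,ht=w;s=min(400/wd,500/ht)
    L=[(np.array([P,P+[0,0,.03]]),(0,0,255)),(circ(P,.002,P[2]),(0,255,255))]
    draw(n,L,u,v,wd,ht,s,"/tmp/x.png");im=cv2.imread("/tmp/x.png")[:500,:400]
    ims.append(cv2.copyMakeBorder(im,0,500-im.shape[0],0,400-im.shape[1],0))
cv2.imwrite(f"pics/{tag}.png",np.hstack(ims))
E
python3 v.py a1 410,180,120,110 310,290,110,130
```

```text
t 5.38 pos [ 0.6043 -0.3574  0.1391] jawdeg 67.5 fing [-0.01   0.008 -1.   ] q [-0.64  0.3   1.49  0.    1.36 -1.82] F [-0.4  0.3 -1.2] open 0.0848
```

View pics/a1.png

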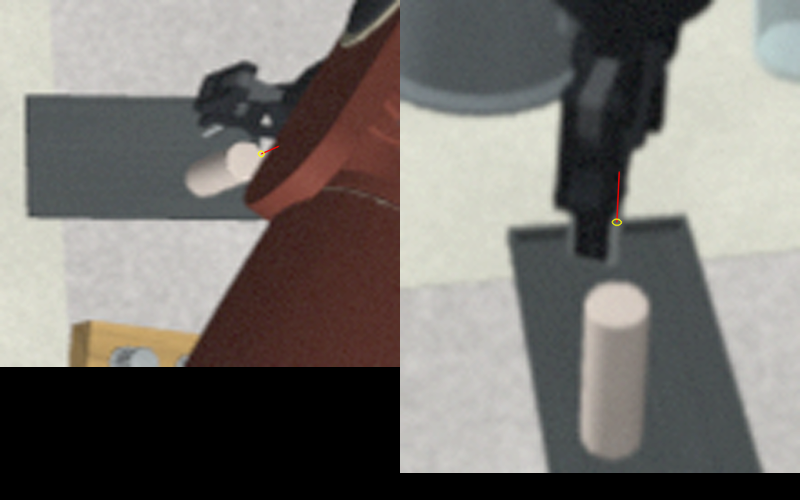

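Call:
play_rows([
  {"x": 0.5,"y": -0.9,"z": 0,"turn": 0,"jaw": 8.5},
  {"x": 0,"y": 0,"z": -2.5,"turn": 0,"jaw": 8.5},
  {"x": 0,"y": 0,"z": -3,"turn": 0,"jaw": 8.5},
  {"x": 0,"y": 0,"z": -2.5,"turn": 0,"jaw": 8.5},
  {"x": 0,"y": 0,"z": 0,"turn": 0,"jaw": 8.5},
  {"x": 0,"y": 0,"z": 0,"turn": 0,"jaw": 8.5},
])

```text
t: 5.98
tool_pos: [0.6134, -0.3694, 0.0684]
tool_rot: [-1.549, 0.308, -0.309]
contact_force: [0.0, -1.3, 0.3]
opening: 0.0848
```

```bash
python3 v.py a2 410,180,120,110 310,290,110,130
```

```text
t 5.98 pos [ 0.6134 -0.3694  0.0684] jawdeg 67.5 fing [ 0. -0. -1.] q [-0.65  0.39  1.5  -0.    1.25 -1.82] F [ 0.  -1.3  0.3] open 0.0848
```

View pics/a2.png

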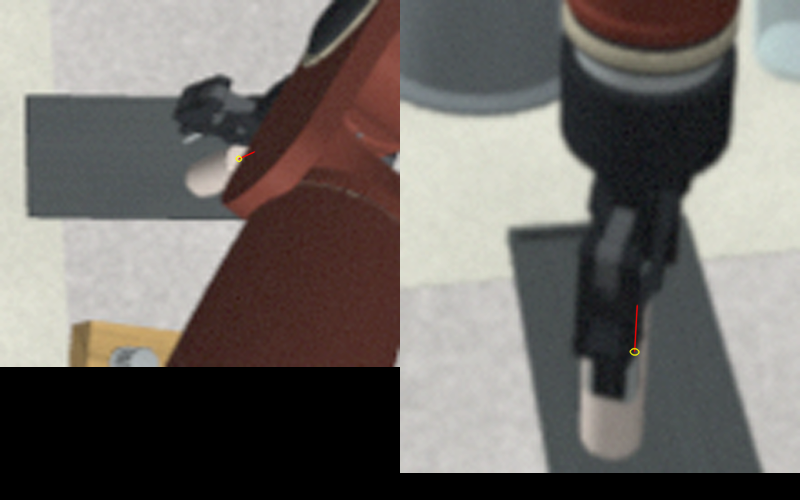

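Call:
play_rows([
  {"x": -0.6,"y": 0.2,"z": -0.4,"turn": 0,"jaw": 8.5},
  {"x": 0,"y": 0,"z": -0.4,"turn": 0,"jaw": 8.5},
  {"x": 0,"y": 0,"z": 0,"turn": 0,"jaw": 2},
  {"x": 0,"y": 0,"z": 0,"turn": 0,"jaw": 2},
  {"x": 0,"y": 0,"z": 0,"turn": 0,"jaw": 2},
  {"x": 0,"y": 0,"z": 0,"turn": 0,"jaw": 2},
  {"x": 0,"y": 0,"z": 0,"turn": 0,"jaw": 2},
  {"x": 0,"y": 0,"z": 0,"turn": 0,"jaw": 2},
], squeeze=30)

```text
t: 6.75
tool_pos: [0.6071, -0.367, 0.0596]
tool_rot: [-1.549, 0.308, -0.308]
contact_force: [0.0, -0.5, 0.5]
opening: 0.029
```

```bash
python3 v.py a3 410,180,120,110 310,290,110,130
```

```text
t 6.75 pos [ 0.6071 -0.367   0.0596] jawdeg 67.5 fing [ 0. -0. -1.] q [-0.65  0.39  1.52  0.    1.23 -1.83] F [ 0.  -0.5  0.5] open 0.029
```

View pics/a3.png

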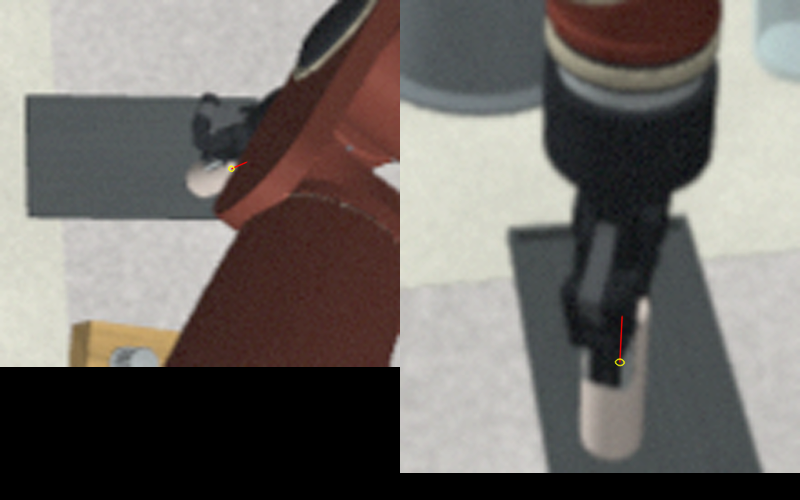

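Call:
play_rows([
  {"x": 0,"y": 0,"z": 2,"turn": 0,"jaw": 2},
  {"x": 0,"y": 0,"z": 4,"turn": 0,"jaw": 2},
  {"x": 0,"y": 0,"z": 4,"turn": 0,"jaw": 2},
  {"x": 0,"y": 0,"z": 3,"turn": 0,"jaw": 2},
  {"x": -0.3,"y": 2,"z": 0,"turn": 0,"jaw": 2},
  {"x": -0.3,"y": 3.5,"z": 0,"turn": 0,"jaw": 2},
  {"x": -0.3,"y": 3.5,"z": 0,"turn": 0,"jaw": 2},
  {"x": -0.3,"y": 3.5,"z": 0,"turn": 0,"jaw": 2},
])

```text
t: 7.52
tool_pos: [0.5943, -0.2408, 0.189]
tool_rot: [-1.548, 0.309, -0.309]
contact_force: [0.1, 0.4, -1.8]
opening: 0.0296
```

Call:
play_rows([
  {"x": -0.3,"y": 3.5,"z": 0,"turn": 0,"jaw": 2},
  {"x": -0.3,"y": 3.5,"z": 0,"turn": 0,"jaw": 2},
  {"x": -0.3,"y": 3.5,"z": 0,"turn": 0,"jaw": 2},
  {"x": -0.4,"y": 3.5,"z": 0,"turn": 0,"jaw": 2},
  {"x": -0.4,"y": 3.5,"z": 0,"turn": 0,"jaw": 2},
  {"x": -0.4,"y": 2.5,"z": 0,"turn": 0,"jaw": 2},
  {"x": 0,"y": 1.5,"z": 0,"turn": 0,"jaw": 2},
  {"x": 0,"y": 0,"z": 0,"turn": 0,"jaw": 2},
])

```text
t: 8.18
tool_pos: [0.5732, -0.0239, 0.1889]
tool_rot: [-1.548, 0.306, -0.305]
contact_force: [-0.3, -0.2, -1.4]
opening: 0.0295
```

Call:
play_rows([
  {"x": 0,"y": 0,"z": 0,"turn": 0,"jaw": 2},
  {"x": 0,"y": 0,"z": 0,"turn": 0,"jaw": 2},
])

```text
t: 8.35
tool_pos: [0.5739, -0.0275, 0.1891]
tool_rot: [-1.549, 0.309, -0.308]
contact_force: [-0.7, -1.6, -1.7]
opening: 0.0293
```

```bash
python3 v.py a4 290,180,120,110 270,190,130,130
```

```text
t 8.35 pos [ 0.5739 -0.0275  0.1891] jawdeg 67.5 fing [-0. -0. -1.] q [-0.18 -0.04  1.77 -0.    1.4  -1.35] F [-0.7 -1.6 -1.7] open 0.0293
```

View pics/a4.png

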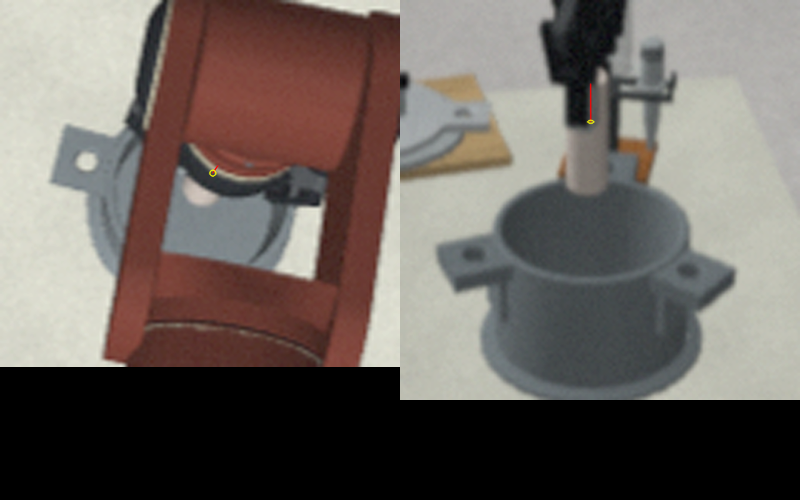

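Call:
play_rows([
  {"x": 0,"y": 0,"z": -3,"turn": 0,"jaw": 2},
  {"x": 0,"y": 0,"z": -3,"turn": 0,"jaw": 2},
  {"x": 0,"y": 0,"z": -3,"turn": 0,"jaw": 2},
  {"x": 0,"y": 0,"z": -2,"turn": 0,"jaw": 2},
  {"x": 0,"y": 0,"z": -1,"turn": 0,"jaw": 2},
  {"x": 0,"y": 0,"z": -0.5,"turn": 0,"jaw": 2},
  {"x": 0,"y": 0,"z": -0.2,"turn": 0,"jaw": 2},
  {"x": 0,"y": 0,"z": 0,"turn": 0,"jaw": 2},
])

```text
t: 9.12
tool_pos: [0.575, -0.0277, 0.0637]
tool_rot: [-1.549, 0.307, -0.311]
contact_force: [-0.1, -0.5, -1.4]
opening: 0.0288
```

Call:
play_rows([
  {"x": 0,"y": 0,"z": 0,"turn": 0,"jaw": 2},
])

```text
t: 9.2
tool_pos: [0.575, -0.0275, 0.0636]
tool_rot: [-1.549, 0.307, -0.311]
contact_force: [0.0, -0.0, -0.6]
opening: 0.0296
```

Call:
play_rows([
  {"x": 0,"y": 0,"z": -0.1,"turn": 0,"jaw": 2},
  {"x": 0,"y": 0,"z": 0,"turn": 0,"jaw": 3.5},
  {"x": 0,"y": 0,"z": 0,"turn": 0,"jaw": 5},
  {"x": 0,"y": 0,"z": 0,"turn": 0,"jaw": 5},
  {"x": 0,"y": 0,"z": 0,"turn": 0,"jaw": 5},
  {"x": 0,"y": 0,"z": 2,"turn": 0,"jaw": 5},
  {"x": 0,"y": 0,"z": 4,"turn": 0,"jaw": 5},
  {"x": 0,"y": 0,"z": 4,"turn": 0,"jaw": 5},
])

```text
t: 9.87
tool_pos: [0.572, -0.0265, 0.1599]
tool_rot: [-1.549, 0.312, -0.304]
contact_force: [0.9, -0.5, 0.0]
opening: 0.0499
```

Call:
play_rows([
  {"x": 0,"y": 0,"z": 4,"turn": 0,"jaw": 8.5},
  {"x": 0,"y": 0,"z": 2,"turn": 0,"jaw": 8.5},
  {"x": 0,"y": 0,"z": 0,"turn": 0,"jaw": 8.5},
  {"x": -2,"y": 3,"z": 0,"turn": 0,"jaw": 8.5},
  {"x": -2,"y": 3.5,"z": 0,"turn": 0,"jaw": 8.5},
  {"x": -2,"y": 3.5,"z": 0,"turn": 0,"jaw": 8.5},
  {"x": -2,"y": 3,"z": 0,"turn": 0,"jaw": 8.5},
  {"x": -2,"y": 3,"z": 0,"turn": 0,"jaw": 8.5},
])

```text
t: 10.53
tool_pos: [0.4721, 0.1343, 0.2199]
tool_rot: [-1.549, 0.31, -0.307]
contact_force: [-0.4, -0.3, 0.0]
opening: 0.0851
```

```bash
python3 v.py a5 150,180,240,180 210,180,200,160
```

```text
t 10.53 pos [0.4721 0.1343 0.2199] jawdeg 67.5 fing [-0.002 -0.    -1.   ] q [ 0.13 -0.27  1.93  0.    1.48 -1.05] F [-0.4 -0.3  0. ] open 0.0851
```

View pics/a5.png

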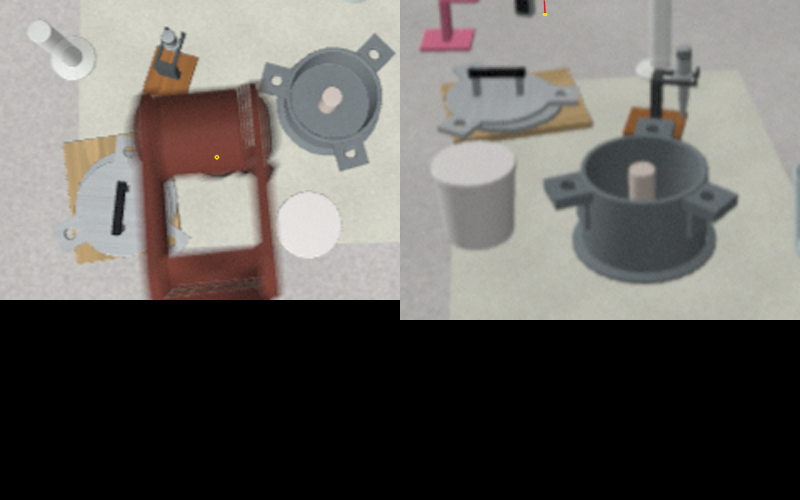

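Call:
play_rows([
  {"x": -1.4,"y": 3.1,"z": 0,"turn": 6.5,"jaw": 8.5},
  {"x": -1.4,"y": 3.1,"z": 0,"turn": 6.5,"jaw": 8.5},
  {"x": -1.4,"y": 3.1,"z": 0,"turn": 6.5,"jaw": 8.5},
  {"x": -1.4,"y": 3.1,"z": 0,"turn": 0,"jaw": 8.5},
  {"x": -1.4,"y": 3.1,"z": 0,"turn": 0,"jaw": 8.5},
  {"x": 0,"y": 0,"z": -4,"turn": 0,"jaw": 8.5},
  {"x": 0,"y": 0,"z": -4,"turn": 0,"jaw": 8.5},
  {"x": 0,"y": 0,"z": -3,"turn": 0,"jaw": 8.5},
])

```text
t: 11.3
tool_pos: [0.4026, 0.2878, 0.1079]
tool_rot: [-1.572, 0.042, -0.039]
contact_force: [0.5, -0.9, -0.5]
opening: 0.0848
```

Call:
play_rows([
  {"x": 0,"y": 0,"z": 0,"turn": 0,"jaw": 8.5},
  {"x": 0,"y": 0,"z": 0,"turn": 0,"jaw": 8.5},
])

```text
t: 11.47
tool_pos: [0.4025, 0.287, 0.109]
tool_rot: [-1.573, 0.045, -0.038]
contact_force: [0.9, 0.2, 0.8]
opening: 0.0853
```

```bash
python3 v.py a6 170,230,140,110 210,160,120,100
```

```text
t 11.47 pos [0.4025 0.287  0.109 ] jawdeg 87.0 fing [-0.005 -0.003 -1.   ] q [ 0.47 -0.15  2.02 -0.    1.28 -1.05] F [0.9 0.2 0.8] open 0.0853
```

View pics/a6.png

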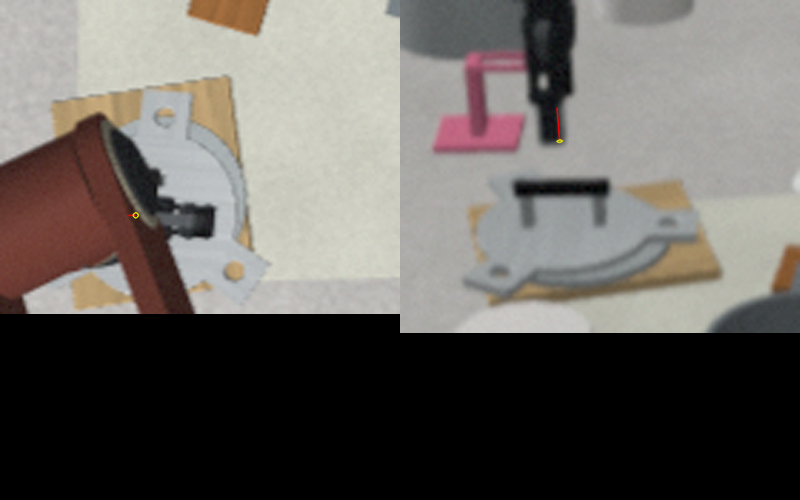

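Call:
play_rows([
  {"x": 0,"y": 0,"z": -2.5,"turn": 0,"jaw": 8.5},
  {"x": 0,"y": 0,"z": -2.5,"turn": 0,"jaw": 8.5},
  {"x": 0,"y": 0,"z": -1.5,"turn": 0,"jaw": 8.5},
  {"x": 0,"y": 0,"z": 0,"turn": 0,"jaw": 8.5},
  {"x": 0,"y": 0,"z": 0,"turn": 0,"jaw": 8.5},
])

```text
t: 11.98
tool_pos: [0.4052, 0.2885, 0.0481]
tool_rot: [-1.569, 0.04, -0.043]
contact_force: [-0.8, 0.0, 0.7]
opening: 0.085
```

```bash
python3 v.py a7 170,230,140,110 210,160,120,100
```

```text
t 11.98 pos [0.4052 0.2885 0.0481] jawdeg 87.0 fing [ 0.002  0.001 -1.   ] q [ 0.47 -0.06  2.05 -0.    1.15 -1.05] F [-0.8  0.   0.7] open 0.085
```

View pics/a7.png

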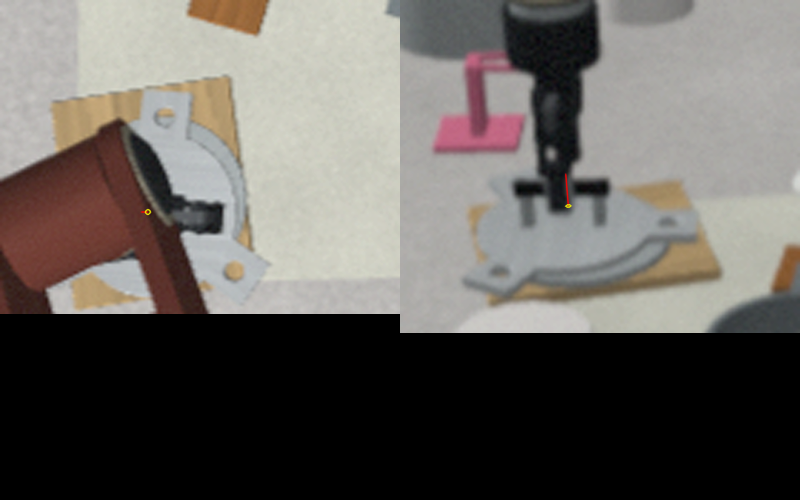

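Call:
play_rows([
  {"x": -0.3,"y": 0,"z": -0.4,"turn": 0,"jaw": 5},
  {"x": 0,"y": 0,"z": 0,"turn": 0,"jaw": 3},
  {"x": 0,"y": 0,"z": 0,"turn": 0,"jaw": 2},
  {"x": 0,"y": 0,"z": 0,"turn": 0,"jaw": 0.5},
  {"x": 0,"y": 0,"z": 0,"turn": 0,"jaw": 0.5},
  {"x": 0,"y": 0,"z": 0,"turn": 0,"jaw": 0.5},
  {"x": 0,"y": 0,"z": 0,"turn": 0,"jaw": 0.5},
  {"x": 0,"y": 0,"z": 0,"turn": 0,"jaw": 0.5},
], squeeze=60)

```text
t: 12.75
tool_pos: [0.4011, 0.2881, 0.0426]
tool_rot: [-1.571, 0.041, -0.041]
contact_force: [-0.6, -0.4, 3.4]
opening: 0.0127
```

```bash
python3 st.py
```

```text
t 12.75 pos [0.4011 0.2881 0.0426] jawdeg 87.0 fing [ 0. -0. -1.] q [ 0.47 -0.06  2.06 -0.    1.14 -1.05] F [-0.6 -0.4  3.4] open 0.0127
```

Call:
play_rows([
  {"x": 0,"y": 0,"z": 0.3,"turn": 0,"jaw": 0.5},
  {"x": 0,"y": 0,"z": 0.5,"turn": 0,"jaw": 0.5},
  {"x": 0,"y": 0,"z": 1,"turn": 0,"jaw": 0.5},
  {"x": 0,"y": 0,"z": 2,"turn": 0,"jaw": 0.5},
  {"x": 0,"y": 0,"z": 0,"turn": 0,"jaw": 0.5},
])

```text
t: 13.17
tool_pos: [0.4028, 0.2892, 0.0838]
tool_rot: [-1.567, 0.037, -0.045]
contact_force: [1.8, 0.9, -3.8]
opening: 0.0129
```

```bash
python3 v.py a8 170,230,140,110 210,160,120,100
```

```text
t 13.17 pos [0.4028 0.2892 0.0838] jawdeg 87.0 fing [ 0.005  0.003 -1.   ] q [ 0.47 -0.12  2.04  0.    1.22 -1.05] F [ 1.8  0.9 -3.8] open 0.0129
```

View pics/a8.png

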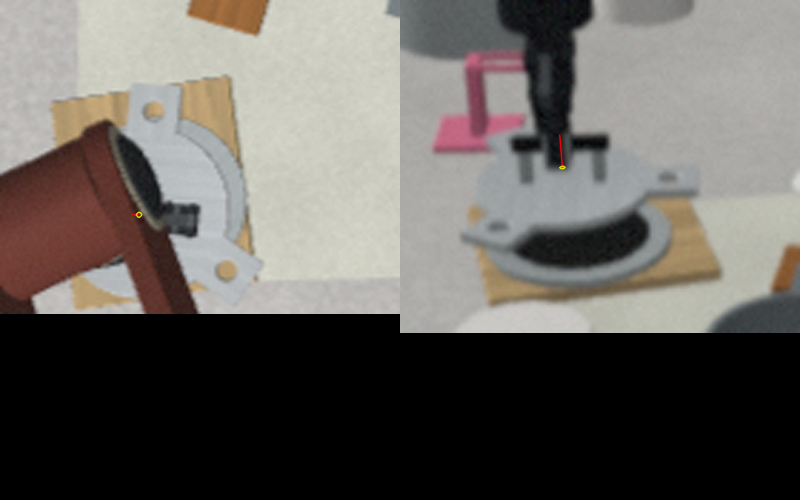

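Call:
play_rows([
  {"x": 0,"y": 0,"z": 3,"turn": 0,"jaw": 0.5},
  {"x": 0,"y": 0,"z": 3,"turn": 0,"jaw": 0.5},
  {"x": 0,"y": 0,"z": 3,"turn": 0,"jaw": 0.5},
  {"x": 0,"y": 0,"z": 3,"turn": 0,"jaw": 0.5},
  {"x": 0.8,"y": -1.5,"z": 0,"turn": 0,"jaw": 0.5},
  {"x": 1.4,"y": -2.6,"z": 0,"turn": -3.2,"jaw": 0.5},
  {"x": 1.4,"y": -2.6,"z": 0,"turn": -5,"jaw": 0.5},
  {"x": 1.4,"y": -2.6,"z": 0,"turn": -5,"jaw": 0.5},
])

```text
t: 13.93
tool_pos: [0.4504, 0.1941, 0.1988]
tool_rot: [-1.56, 0.226, -0.223]
contact_force: [0.5, -0.1, -6.7]
opening: 0.0128
```

Call:
play_rows([
  {"x": 1.4,"y": -2.6,"z": 0,"turn": -5,"jaw": 0.5},
  {"x": 1.4,"y": -2.6,"z": 0,"turn": -5,"jaw": 0.5},
  {"x": 1.4,"y": -2.6,"z": 0,"turn": -5,"jaw": 0.5},
  {"x": 1.4,"y": -2.6,"z": 0,"turn": -5,"jaw": 0.5},
  {"x": 1.4,"y": -2.6,"z": 0,"turn": -4,"jaw": 0.5},
  {"x": 1.4,"y": -2.6,"z": 0,"turn": -3,"jaw": 0.5},
  {"x": 1.4,"y": -2.6,"z": 0,"turn": 0,"jaw": 0.5},
  {"x": 1.4,"y": -2.6,"z": 0,"turn": 0,"jaw": 0.5},
])

```text
t: 14.6
tool_pos: [0.5624, -0.0141, 0.1982]
tool_rot: [-1.49, 0.592, -0.588]
contact_force: [0.6, 0.5, -5.6]
opening: 0.0129
```

Call:
play_rows([
  {"x": 1.1,"y": -1.3,"z": 0,"turn": 0,"jaw": 0.5},
  {"x": 0,"y": 0,"z": 0,"turn": 0,"jaw": 0.5},
  {"x": 0,"y": 0,"z": -2,"turn": 0,"jaw": 0.5},
  {"x": 0,"y": 0,"z": -2,"turn": 0,"jaw": 0.5},
  {"x": 0,"y": 0,"z": 0,"turn": 0,"jaw": 0.5},
  {"x": 0,"y": 0,"z": 0,"turn": 0,"jaw": 0.5},
  {"x": 0,"y": 0,"z": 0,"turn": 0,"jaw": 0.5},
])

```text
t: 15.18
tool_pos: [0.5737, -0.0255, 0.1603]
tool_rot: [-1.489, 0.59, -0.589]
contact_force: [-0.7, 0.3, -4.6]
opening: 0.0126
```

```bash
python3 v.py a9 280,180,140,110 260,200,140,120
```

```text
t 15.18 pos [ 0.5737 -0.0255  0.1603] jawdeg 46.8 fing [-0.  0. -1.] q [-0.17 -0.01  1.8   0.    1.35 -0.99] F [-0.7  0.3 -4.6] open 0.0126
```

View pics/a9.png

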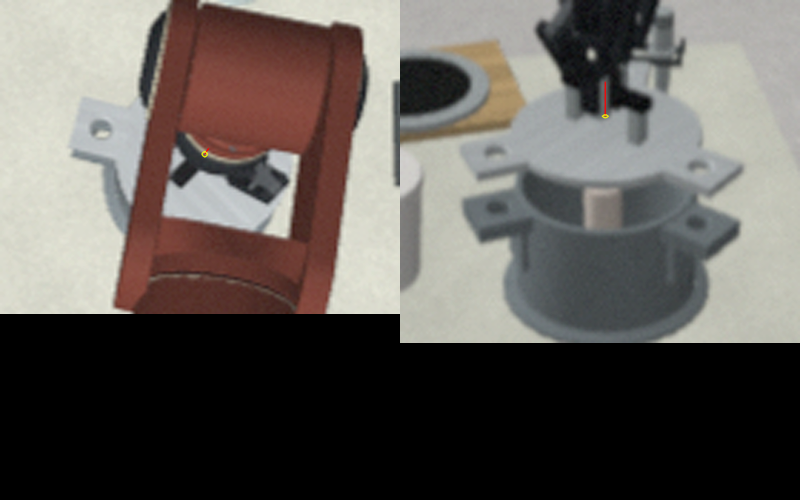

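Run:
```python
from model import *
np.set_printoptions(precision=4,suppress=True)
for n in("side","top"): snap(n)
z=.1603-.023+.008
print(holes([.574,-.0269],1.3397,z))
for n in("top","side"):
  for a in pinpoint(n,"lid_hole0")[:3]: print(n,a["point"],a["score"],atz(n,a["point"],z))
  for a in pinpoint(n,"pot_hole0")[:3]: print(n,"pot",a["point"],a["score"],atz(n,a["point"],.098))
print(holes([.574,-.0269],1.3397,.098))
```

```text
[[ 0.5942  0.0588  0.1453]
 [ 0.4897 -0.0523  0.1453]
 [ 0.6381 -0.0872  0.1453]]
top [314.7, 223.8] 0.89 [0.5972 0.0597 0.1453]
top [361.5, 266.5] 0.84 [ 0.4984 -0.0521  0.1453]
top pot [314.4, 229.8] 0.69 [0.5908 0.0593 0.098 ]
side [293.2, 255.0] 0.94 [ 0.489  -0.054   0.1453]
side [336.3, 226.5] 0.88 [0.5939 0.062  0.1453]
side [364.1, 258.1] 0.73 [ 0.6377 -0.0813  0.1453]
side pot [362.8, 277.7] 0.78 [ 0.6357 -0.0852  0.098 ]
side pot [293.1, 273.5] 0.68 [ 0.487  -0.0542  0.098 ]
[[ 0.5942  0.0588  0.098 ]
 [ 0.4897 -0.0523  0.098 ]
 [ 0.6381 -0.0872  0.098 ]]
```

Call:
play_rows([
  {"x": -0.2,"y": -0.1,"z": -1,"turn": 0,"jaw": 0.5},
  {"x": 0,"y": 0,"z": -1.5,"turn": 0,"jaw": 0.5},
  {"x": 0,"y": 0,"z": -0.6,"turn": 0,"jaw": 0.5},
  {"x": 0,"y": 0,"z": -0.4,"turn": 0,"jaw": 0.5},
  {"x": 0,"y": 0,"z": -0.2,"turn": 0,"jaw": 0.5},
  {"x": 0,"y": 0,"z": 0,"turn": 0,"jaw": 0.5},
  {"x": 0,"y": 0,"z": 0,"turn": 0,"jaw": 0.5},
])

```text
t: 16.17
tool_pos: [0.5723, -0.027, 0.1237]
tool_rot: [-1.489, 0.589, -0.59]
contact_force: [0.3, 0.1, -7.0]
opening: 0.013
```

```bash
python3 v.py a10 280,180,140,110 260,200,140,120
```

```text
t 16.17 pos [ 0.5723 -0.027   0.1237] jawdeg 46.8 fing [ 0.001 -0.    -1.   ] q [-0.18  0.02  1.83  0.    1.29 -0.99] F [ 0.3  0.1 -7. ] open 0.013
```

View pics/a10.png

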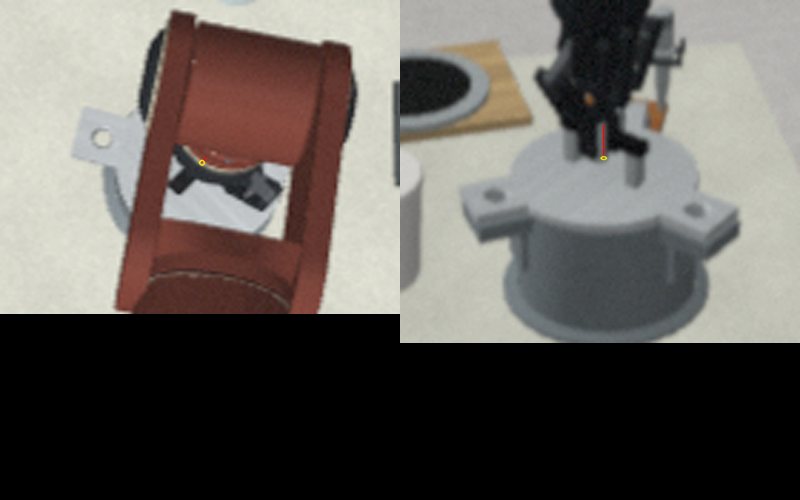

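Lid is just above the rim and lugs align. Lower the last millimetre and release.

Call:
play_rows([
  {"x": 0,"y": 0,"z": -0.1,"turn": 0,"jaw": 0.5},
  {"x": 0,"y": 0,"z": -0.1,"turn": 0,"jaw": 0.5},
  {"x": 0,"y": 0,"z": 0,"turn": 0,"jaw": 0.5},
])

```text
t: 16.52
tool_pos: [0.5724, -0.0269, 0.1227]
tool_rot: [-1.489, 0.589, -0.59]
contact_force: [-2.0, 0.1, 1.2]
opening: 0.0129
```

Call:
play_rows([
  {"x": 0,"y": 0,"z": 0,"turn": 0,"jaw": 2},
  {"x": 0,"y": 0,"z": 0,"turn": 0,"jaw": 3},
  {"x": 0,"y": 0,"z": 0,"turn": 0,"jaw": 4},
  {"x": 0,"y": 0,"z": 0,"turn": 0,"jaw": 4},
  {"x": 0,"y": 0,"z": 2,"turn": 0,"jaw": 4},
  {"x": 0,"y": 0,"z": 4,"turn": 0,"jaw": 4},
  {"x": 0,"y": 0,"z": 4,"turn": 0,"jaw": 6},
  {"x": 0,"y": 0,"z": 2,"turn": 0,"jaw": 6},
])

```text
t: 17.18
tool_pos: [0.5738, -0.0272, 0.2472]
tool_rot: [-1.488, 0.584, -0.596]
contact_force: [0.7, -0.3, 0.5]
opening: 0.0595
```

Call:
play_rows([
  {"x": 1,"y": 3,"z": 0,"turn": 5,"jaw": 6},
  {"x": 1,"y": 3,"z": 0,"turn": 5,"jaw": 6},
  {"x": 1,"y": 3,"z": 0,"turn": 5,"jaw": 6},
  {"x": 1,"y": 3,"z": 0,"turn": 5,"jaw": 6},
  {"x": 1,"y": 3,"z": 0,"turn": 5,"jaw": 6},
  {"x": 1,"y": 3,"z": 0,"turn": 5,"jaw": 6},
  {"x": 1,"y": 3,"z": 0,"turn": 0,"jaw": 6},
  {"x": 0.9,"y": 3.5,"z": 0,"turn": 0,"jaw": 6},
])

```text
t: 17.85
tool_pos: [0.6515, 0.2191, 0.2414]
tool_rot: [-1.563, 0.181, -0.182]
contact_force: [0.6, -0.6, -0.2]
opening: 0.06
```

Call:
play_rows([
  {"x": 0,"y": 0,"z": -2,"turn": 0,"jaw": 6},
  {"x": 0,"y": 0,"z": -3,"turn": 0,"jaw": 6},
  {"x": 0,"y": 0,"z": -1,"turn": 0,"jaw": 6},
  {"x": 0,"y": 0,"z": 0,"turn": 0,"jaw": 6},
  {"x": 0,"y": 0,"z": 0,"turn": 0,"jaw": 6},
  {"x": 0,"y": 0,"z": 0,"turn": 0,"jaw": 6},
])

```text
t: 18.35
tool_pos: [0.6518, 0.2178, 0.1832]
tool_rot: [-1.562, 0.18, -0.183]
contact_force: [0.0, 0.0, 1.2]
opening: 0.0596
```

```bash
python3 v.py a11 210,160,120,120 300,150,100,100
python3 - <<'E'
from model import *
np.set_printoptions(precision=4,suppress=True)
for n in("side","top"): snap(n)
obs={}
for n in("top","side"):
  obs[n]=[a["point"] for a in pinpoint(n,"lid_hole0") if a["score"]>.4]
  for p in obs[n]: print(n,p,atz(n,p,.108))
def f(q):
    H=holes(q[:2],q[2],.108);r=[]
    for n in obs:
        P=proj(n,H)
        for o in obs[n]:
            d=(P-o)[np.argmin(np.linalg.norm(P-o,axis=1))]
            if np.linalg.norm(d)<15:r.append(d)
    return np.ravel(r)
s=least_squares(f,[.574,-.027,1.3397],loss="soft_l1");p=s.x;print(p,np.degrees(p[2]),f(p).reshape(-1,2))
cg=(0,255,0);cr=(0,0,255)
L=[(circ(h,.0085,.108),cg) for h in holes(p,p[2],.108)]+[(circ(p,.074,.108),cg)]
draw("top",L,285,185,120,100,4,"/tmp/a.png");draw("side",L,270,215,120,100,4,"/tmp/b.png")
a=cv2.imread("/tmp/a.png");b=cv2.imread("/tmp/b.png");cv2.imwrite("pics/lid1.png",cv2.resize(np.hstack([a,b]),(800,333)))
E
```

```text
t 18.35 pos [0.6518 0.2178 0.1832] jawdeg 76.8 fing [ 0.002  0.001 -1.   ] q [ 0.21  0.23  1.5   0.    1.41 -1.13] F [0.  0.  1.2] open 0.0596
top [374.4, 210.9] [ 0.6402 -0.0879  0.108 ]
top [361.2, 269.6] [ 0.4941 -0.0561  0.108 ]
top [316.4, 231.5] [0.585  0.0545 0.108 ]
top [333.4, 314.6] [0.385  0.0098 0.108 ]
side [291.8, 268.9] [ 0.4847 -0.0509  0.108 ]
side [336.2, 239.6] [0.5941 0.0651 0.108 ]
[ 0.5735 -0.0287  1.3614] 78.00467378137787 [[-0.1022  0.5129]
 [-0.0694  1.7719]
 [-1.0927 -2.7434]
 [ 2.4461  1.1388]
 [-0.6188  1.6952]]
```

View pics/a11.png

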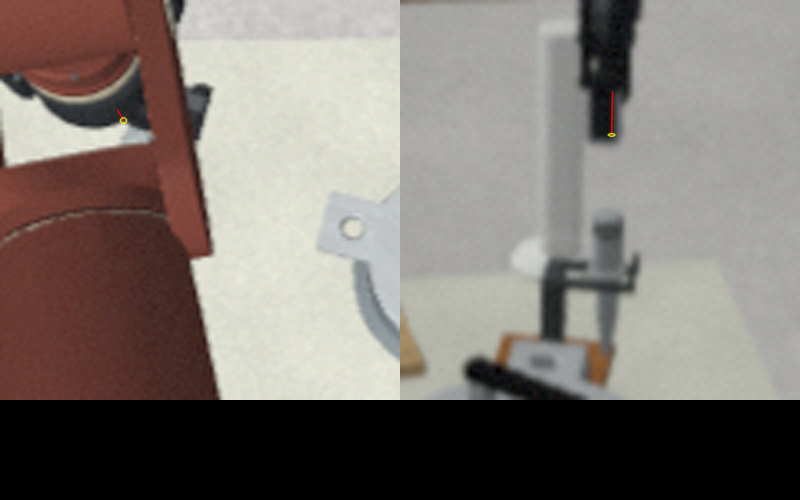

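View pics/lid1.png

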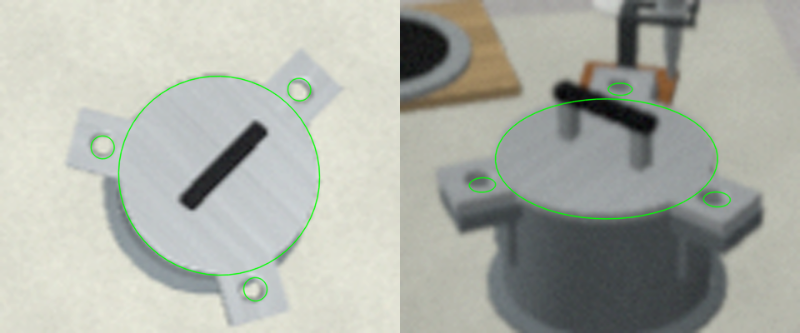

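Call:
play_rows([
  {"x": -0.2,"y": 0,"z": -3,"turn": 0,"jaw": 6},
  {"x": 0,"y": 0,"z": -3,"turn": 0,"jaw": 6},
  {"x": 0,"y": 0,"z": -2,"turn": 0,"jaw": 6},
  {"x": 0,"y": 0,"z": -0.7,"turn": 0,"jaw": 6},
  {"x": 0,"y": 0,"z": 0,"turn": 0,"jaw": 6},
  {"x": 0,"y": 0,"z": 0,"turn": 0,"jaw": 6},
])

```text
t: 19.15
tool_pos: [0.6494, 0.2182, 0.0952]
tool_rot: [-1.563, 0.18, -0.182]
contact_force: [1.3, -0.2, 0.2]
opening: 0.0601
```

```bash
python3 v.py a12 210,160,120,120 310,170,60,70
```

```text
t 19.15 pos [0.6494 0.2182 0.0952] jawdeg 76.8 fing [ 0.001  0.    -1.   ] q [ 0.22  0.3   1.57 -0.    1.27 -1.12] F [ 1.3 -0.2  0.2] open 0.0601
```

View pics/a12.png

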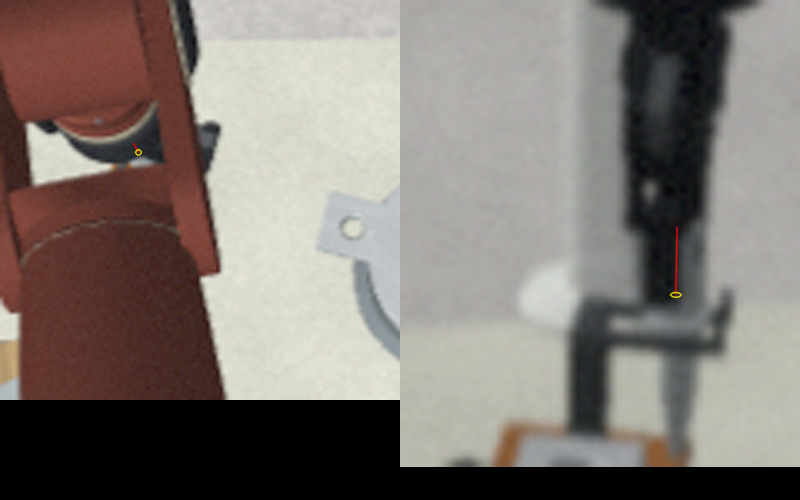

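Call:
play_rows([
  {"x": 0,"y": 0,"z": -0.2,"turn": 0,"jaw": 4},
  {"x": 0,"y": 0,"z": 0,"turn": 0,"jaw": 3},
  {"x": 0,"y": 0,"z": 0,"turn": 0,"jaw": 1},
  {"x": 0,"y": 0,"z": 0,"turn": 0,"jaw": 1},
  {"x": 0,"y": 0,"z": 0,"turn": 0,"jaw": 1},
  {"x": 0,"y": 0,"z": 0,"turn": 0,"jaw": 1},
  {"x": 0,"y": 0,"z": 0,"turn": 0,"jaw": 1},
  {"x": 0,"y": 0,"z": 0,"turn": 0,"jaw": 1},
], squeeze=40)

```text
t: 19.92
tool_pos: [0.6493, 0.2183, 0.0932]
tool_rot: [-1.563, 0.18, -0.182]
contact_force: [-0.9, -0.3, 5.4]
opening: 0.0187
```

```bash
python3 v.py a13 210,160,120,120 310,170,60,70
```

```text
t 19.92 pos [0.6493 0.2183 0.0932] jawdeg 76.8 fing [ 0.001  0.    -1.   ] q [ 0.22  0.3   1.57  0.    1.27 -1.12] F [-0.9 -0.3  5.4] open 0.0187
```

View pics/a13.png

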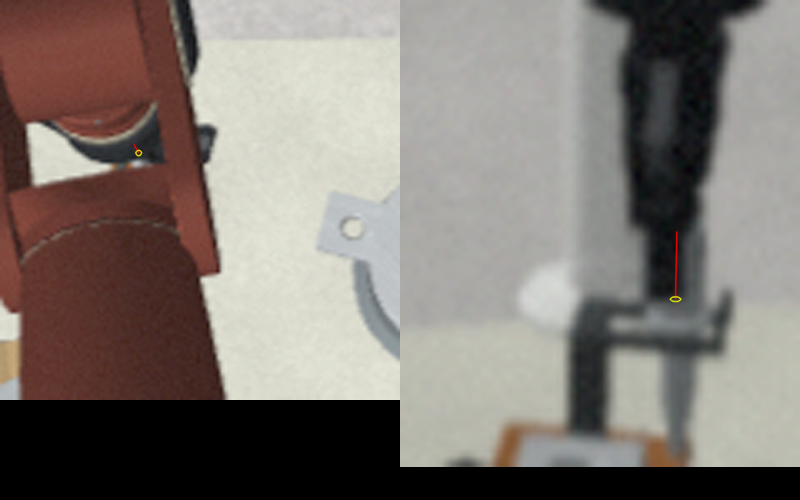

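Call:
play_rows([
  {"x": 0,"y": 0,"z": 1,"turn": 0,"jaw": 1},
  {"x": 0,"y": 0,"z": 2,"turn": 0,"jaw": 1},
  {"x": 0,"y": 0,"z": 4,"turn": 0,"jaw": 1},
  {"x": 0,"y": 0,"z": 4,"turn": 0,"jaw": 1},
  {"x": 0,"y": 0,"z": 3,"turn": 0,"jaw": 1},
  {"x": -0.5,"y": -1.5,"z": 0,"turn": 0,"jaw": 1},
  {"x": -1,"y": -3,"z": 0,"turn": 0,"jaw": 1},
  {"x": -1,"y": -3,"z": 0,"turn": 0,"jaw": 1},
])

```text
t: 20.68
tool_pos: [0.6231, 0.1428, 0.232]
tool_rot: [-1.564, 0.18, -0.179]
contact_force: [0.1, -0.2, -1.5]
opening: 0.0189
```

Call:
play_rows([
  {"x": -1,"y": -3,"z": 0,"turn": 0,"jaw": 1},
  {"x": -1,"y": -3,"z": 0,"turn": 0,"jaw": 1},
  {"x": -1,"y": -2.4,"z": 0,"turn": 0,"jaw": 1},
  {"x": 0,"y": 0,"z": -2,"turn": 0,"jaw": 1},
  {"x": 0,"y": 0,"z": -1.5,"turn": 0,"jaw": 1},
  {"x": 0,"y": 0,"z": 0,"turn": 0,"jaw": 1},
  {"x": 0,"y": 0,"z": 0,"turn": 0,"jaw": 1},
  {"x": 0,"y": 0,"z": 0,"turn": 0,"jaw": 1},
])

```text
t: 21.35
tool_pos: [0.5938, 0.0592, 0.1974]
tool_rot: [-1.563, 0.181, -0.181]
contact_force: [-0.9, 0.3, -1.4]
opening: 0.019
```

```bash
python3 v.py a14 290,180,60,70 310,180,60,75
```

```text
t 21.35 pos [0.5938 0.0592 0.1974] jawdeg 76.8 fing [-0. -0. -1.] q [-0.03  0.01  1.71 -0.    1.42 -1.37] F [-0.9  0.3 -1.4] open 0.019
```

View pics/a14.png

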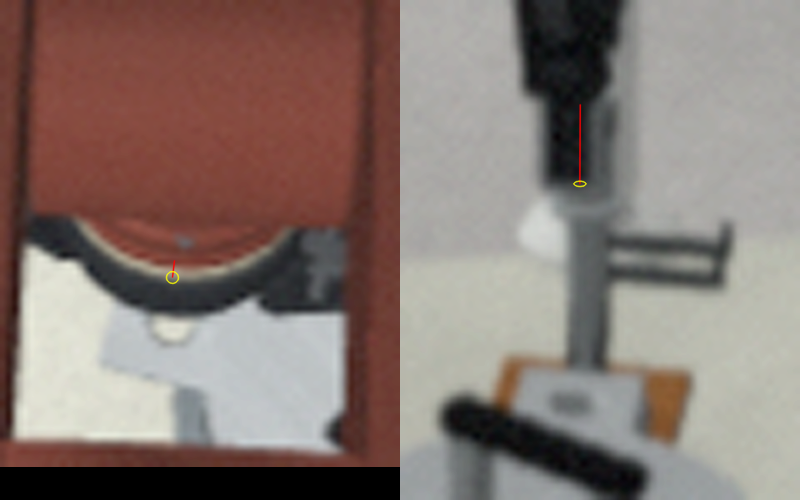

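Run:
```python
from model import *
for n in("side","top"): snap(n)
P=ctrl.get_obs()["tool_pos"]
for z in(.184,.122,.108): print(z,proj("side",[P[0],P[1],z]),proj("top",[P[0],P[1],z]))
im=C["side"]["img"][215:255,315:355].astype(float)
im=np.clip((im-60)*2.2,0,255).astype(np.uint8)
a=cv2.resize(im,(400,400),interpolation=cv2.INTER_CUBIC)[:,:,::-1]
im=C["top"]["img"][205:245,300:340].astype(float);b=cv2.resize(np.clip((im-60)*1.6,0,255).astype(np.uint8),(400,400),interpolation=cv2.INTER_CUBIC)[:,:,::-1]
cv2.imwrite("pics/d1.png",np.hstack([a,b]))
```

```text
0.184 [[336.74087239 212.26693244]] [[315.1760549  221.94002333]]
0.122 [[336.64838727 235.68161543]] [[314.61778791 226.6559918 ]]
0.108 [[336.62815424 240.80406231]] [[314.50050401 227.64674919]]
```

View pics/d1.png

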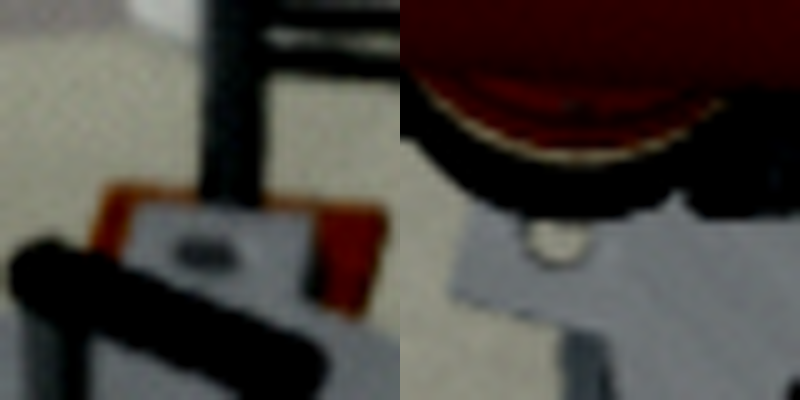

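Call:
play_rows([
  {"x": -0.2,"y": 0,"z": 0,"turn": 0,"jaw": 1},
  {"x": 0,"y": 0,"z": -1,"turn": 0,"jaw": 1},
  {"x": 0,"y": 0,"z": -1,"turn": 0,"jaw": 1},
  {"x": 0,"y": 0,"z": -0.5,"turn": 0,"jaw": 1},
  {"x": 0,"y": 0,"z": 0,"turn": 0,"jaw": 1},
])

```text
t: 21.97
tool_pos: [0.5902, 0.0592, 0.1692]
tool_rot: [-1.564, 0.185, -0.177]
contact_force: [-0.4, -0.5, -1.7]
opening: 0.0186
```

```bash
python3 v.py a15 290,180,60,70 310,190,60,75
```

```text
t 21.97 pos [0.5902 0.0592 0.1692] jawdeg 76.8 fing [-0.005  0.    -1.   ] q [-0.03  0.03  1.75  0.    1.37 -1.37] F [-0.4 -0.5 -1.7] open 0.0186
```

View pics/a15.png

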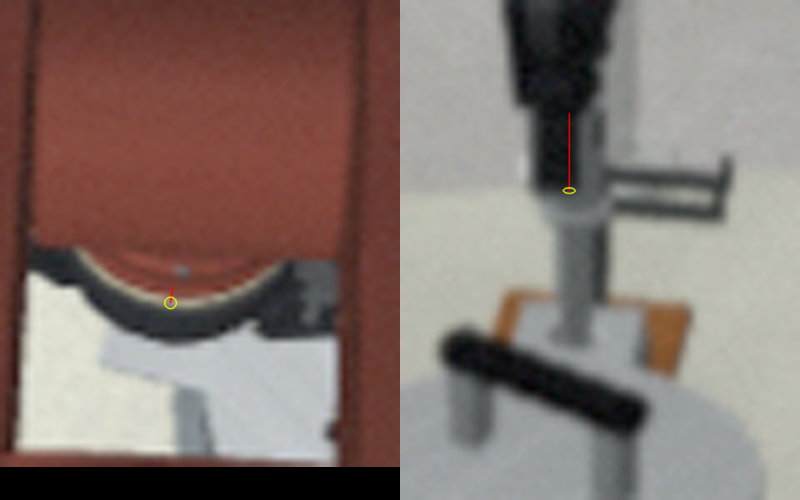

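Call:
play_rows([
  {"x": -0.1,"y": 0,"z": -0.5,"turn": 0,"jaw": 1},
  {"x": 0,"y": 0,"z": -0.5,"turn": 0,"jaw": 1},
  {"x": 0,"y": 0,"z": -0.5,"turn": 0,"jaw": 1},
  {"x": 0,"y": 0,"z": 0,"turn": 0,"jaw": 1},
])

```text
t: 22.4
tool_pos: [0.59, 0.0591, 0.1557]
tool_rot: [-1.563, 0.183, -0.179]
contact_force: [0.2, 0.3, -1.8]
opening: 0.0188
```

```bash
python3 st.py
```

```text
t 22.4 pos [0.59   0.0591 0.1557] jawdeg 76.8 fing [-0.002  0.    -1.   ] q [-0.03  0.04  1.76 -0.    1.35 -1.37] F [ 0.2  0.3 -1.8] open 0.0188
```

Call:
play_rows([
  {"x": 0,"y": 0,"z": -0.5,"turn": 0,"jaw": 1},
  {"x": 0,"y": 0,"z": -0.5,"turn": 0,"jaw": 1},
  {"x": 0,"y": 0,"z": 0,"turn": 0,"jaw": 1},
  {"x": 0,"y": 0,"z": 0,"turn": 0,"jaw": 1},
])

```text
t: 22.73
tool_pos: [0.5907, 0.059, 0.1468]
tool_rot: [-1.563, 0.181, -0.181]
contact_force: [0.7, -0.4, -1.4]
opening: 0.0193
```

```bash
python3 v.py a16 290,180,60,70 310,190,60,75
```

```text
t 22.73 pos [0.5907 0.059  0.1468] jawdeg 76.8 fing [-0.001 -0.    -1.   ] q [-0.03  0.05  1.76 -0.    1.33 -1.37] F [ 0.7 -0.4 -1.4] open 0.0193
```

View pics/a16.png

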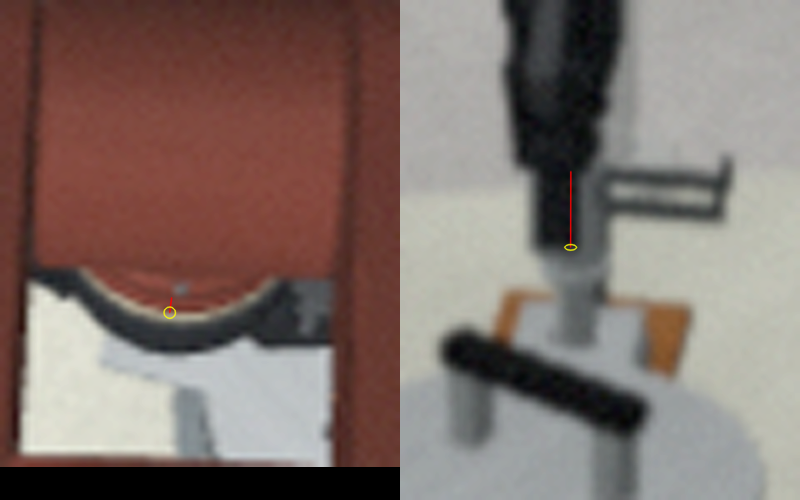

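Call:
play_rows([
  {"x": 0,"y": 0,"z": -0.5,"turn": 0,"jaw": 1},
  {"x": 0,"y": 0,"z": -0.5,"turn": 0,"jaw": 1},
  {"x": 0,"y": 0,"z": 0,"turn": 0,"jaw": 1},
  {"x": 0,"y": 0,"z": 0,"turn": 0,"jaw": 1},
])

```text
t: 23.17
tool_pos: [0.5911, 0.0586, 0.1367]
tool_rot: [-1.564, 0.18, -0.182]
contact_force: [2.5, -2.6, -4.2]
opening: 0.0188
```

Call:
play_rows([
  {"x": 0,"y": 0,"z": -0.5,"turn": 0,"jaw": 1},
  {"x": 0,"y": 0,"z": -0.4,"turn": 0,"jaw": 1},
  {"x": 0,"y": 0,"z": 0,"turn": 0,"jaw": 1},
  {"x": 0,"y": 0,"z": 0,"turn": 0,"jaw": 1},
])

```text
t: 23.5
tool_pos: [0.5913, 0.0586, 0.1279]
tool_rot: [-1.564, 0.18, -0.182]
contact_force: [4.5, -4.0, -3.1]
opening: 0.0188
```

```bash
python3 v.py a17 290,180,60,70 310,190,60,75
```

```text
t 23.5 pos [0.5913 0.0586 0.1279] jawdeg 76.8 fing [ 0.001 -0.001 -1.   ] q [-0.03  0.06  1.78 -0.    1.3  -1.37] F [ 4.5 -4.  -3.1] open 0.0188
```

View pics/a17.png

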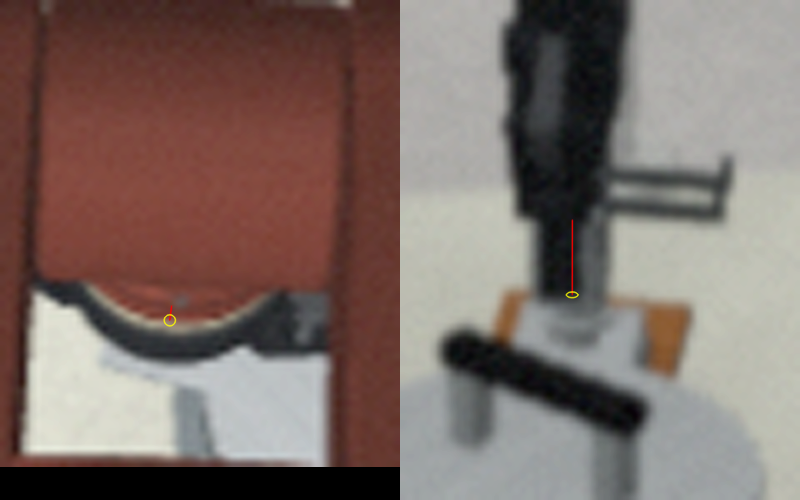

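Call:
play_rows([
  {"x": 0.1,"y": -0.15,"z": 0,"turn": 0,"jaw": 1},
  {"x": 0,"y": 0,"z": -0.4,"turn": 0,"jaw": 1},
  {"x": 0,"y": 0,"z": -0.3,"turn": 0,"jaw": 1},
  {"x": 0,"y": 0,"z": 0,"turn": 0,"jaw": 1},
  {"x": 0,"y": 0,"z": 0,"turn": 0,"jaw": 1},
])

```text
t: 24.02
tool_pos: [0.5917, 0.058, 0.1213]
tool_rot: [-1.563, 0.181, -0.18]
contact_force: [0.8, -0.2, 1.1]
opening: 0.0192
```

```bash
python3 st.py
```

```text
t 24.02 pos [0.5917 0.058  0.1213] jawdeg 76.8 fing [-0.     0.001 -1.   ] q [-0.03  0.07  1.78  0.    1.29 -1.37] F [ 0.8 -0.2  1.1] open 0.0192
```

Call:
play_rows([
  {"x": 0,"y": 0,"z": -0.1,"turn": 0,"jaw": 1},
  {"x": 0,"y": 0,"z": 0,"turn": 0,"jaw": 1},
  {"x": 0,"y": 0,"z": 0,"turn": 0,"jaw": 1},
])

```text
t: 24.27
tool_pos: [0.5918, 0.058, 0.1212]
tool_rot: [-1.563, 0.181, -0.18]
contact_force: [-2.1, 0.5, 5.3]
opening: 0.019
```

Call:
play_rows([
  {"x": 0,"y": 0,"z": 0,"turn": 0,"jaw": 2.5},
  {"x": 0,"y": 0,"z": 0,"turn": 0,"jaw": 4},
  {"x": 0,"y": 0,"z": 0,"turn": 0,"jaw": 4},
  {"x": 0,"y": 0,"z": 0,"turn": 0,"jaw": 4},
  {"x": 0,"y": 0,"z": 2,"turn": 0,"jaw": 4},
  {"x": 0,"y": 0,"z": 4,"turn": 0,"jaw": 4},
  {"x": 0,"y": 0,"z": 4,"turn": 0,"jaw": 4},
  {"x": 0,"y": 0,"z": 2,"turn": 0,"jaw": 4},
])

```text
t: 24.93
tool_pos: [0.5935, 0.0577, 0.2457]
tool_rot: [-1.563, 0.176, -0.186]
contact_force: [0.1, 0.1, 0.7]
opening: 0.0401
```

```bash
python3 v.py a18 290,180,120,100 270,190,120,120
```

```text
t 24.93 pos [0.5935 0.0577 0.2457] jawdeg 76.8 fing [ 0.006 -0.    -1.   ] q [-0.03 -0.03  1.67  0.    1.49 -1.37] F [0.1 0.1 0.7] open 0.0401
```

View pics/a18.png

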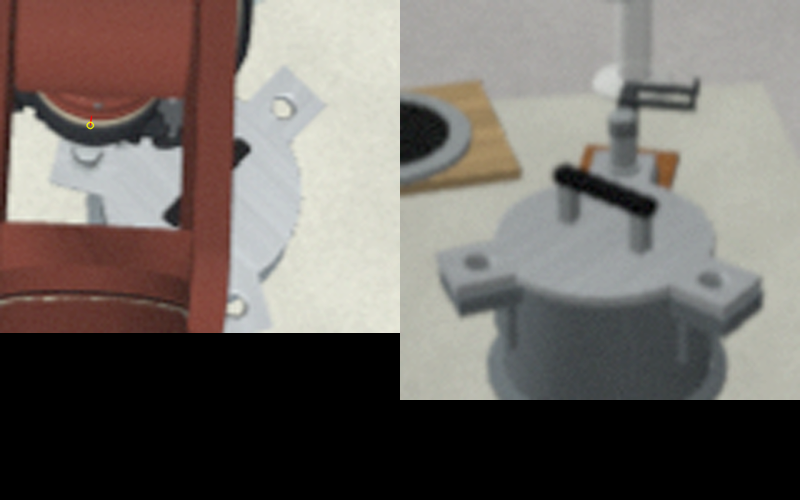

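Call:
play_rows([
  {"x": -1.1,"y": -2.8,"z": 0,"turn": -6.7,"jaw": 5},
  {"x": -1.2,"y": -2.8,"z": 0,"turn": -6.7,"jaw": 5},
  {"x": -1.2,"y": -2.8,"z": 0,"turn": -6.7,"jaw": 5},
  {"x": -1.2,"y": -2.8,"z": 0,"turn": -6.7,"jaw": 5},
  {"x": -1.2,"y": -2.8,"z": 0,"turn": -6.7,"jaw": 5},
  {"x": -1.2,"y": -2.8,"z": 0,"turn": -6.7,"jaw": 5},
  {"x": -1.2,"y": -2.8,"z": 0,"turn": -6.7,"jaw": 5},
  {"x": -1.2,"y": -2.8,"z": 0,"turn": -6.7,"jaw": 5},
])

```text
t: 25.7
tool_pos: [0.4954, -0.1672, 0.2384]
tool_rot: [-1.372, 0.912, -0.908]
contact_force: [0.6, 0.6, 0.2]
opening: 0.05
```

Call:
play_rows([
  {"x": -1.1,"y": -2.8,"z": 0,"turn": -6.7,"jaw": 6},
  {"x": -1.1,"y": -2.8,"z": 0,"turn": -6.7,"jaw": 6},
  {"x": -1.1,"y": -2.9,"z": 0,"turn": -6.7,"jaw": 6},
  {"x": -1.1,"y": -3.1,"z": 0,"turn": -6.7,"jaw": 6},
  {"x": 0,"y": 0,"z": -3,"turn": 0,"jaw": 6},
  {"x": 0,"y": 0,"z": -3,"turn": 0,"jaw": 6},
  {"x": 0,"y": 0,"z": -3,"turn": 0,"jaw": 6},
  {"x": 0,"y": 0,"z": 0,"turn": 0,"jaw": 6},
])

```text
t: 26.37
tool_pos: [0.4484, -0.2791, 0.1414]
tool_rot: [-1.18, 1.269, -1.243]
contact_force: [-1.2, 1.3, -1.3]
opening: 0.0603
```

Call:
play_rows([
  {"x": 0,"y": 0,"z": 0,"turn": 0,"jaw": 6},
  {"x": 0,"y": 0,"z": 0,"turn": 0,"jaw": 6},
])

```text
t: 26.53
tool_pos: [0.4533, -0.2825, 0.1511]
tool_rot: [-1.179, 1.255, -1.256]
contact_force: [0.1, -0.1, 0.2]
opening: 0.0597
```

```bash
python3 v.py a19 410,230,100,100 230,310,90,110
```

```text
t 26.53 pos [ 0.4533 -0.2825  0.1511] jawdeg -3.6 fing [ 0.001 -0.    -1.   ] q [-0.7  -0.1   1.9   0.    1.34 -0.63] F [ 0.1 -0.1  0.2] open 0.0597
```

View pics/a19.png

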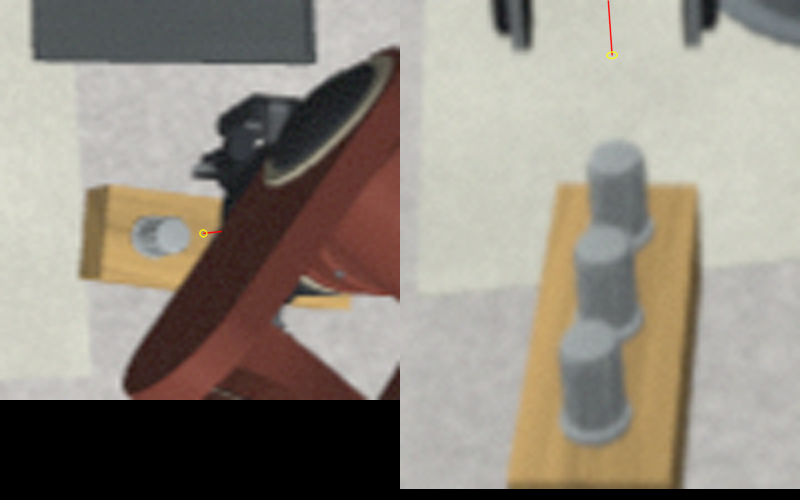

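```bash
cat > bolts.py <<'E'
from model import *
np.set_printoptions(precision=4,suppress=True)
for n in("side","top"): snap(n)
B=np.array([[.4466,-.3814],[.4498,-.3315],[.4529,-.2816]])
L=[]
for b in B: L+=[(circ(b,.014,.058),(0,255,0)),(circ(b,.011,.096),(0,0,255))]
draw("top",L,430,270,80,45,5,"/tmp/a.png");draw("side",L,240,330,60,80,6,"/tmp/b.png")
a=cv2.imread("/tmp/a.png");b=cv2.imread("/tmp/b.png");a=cv2.copyMakeBorder(a,0,b.shape[0]-a.shape[0],0,0,0);cv2.imwrite("pics/bo.png",np.hstack([a,b]))
E
python3 bolts.py
```

```text
(no output)
```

View pics/bo.png

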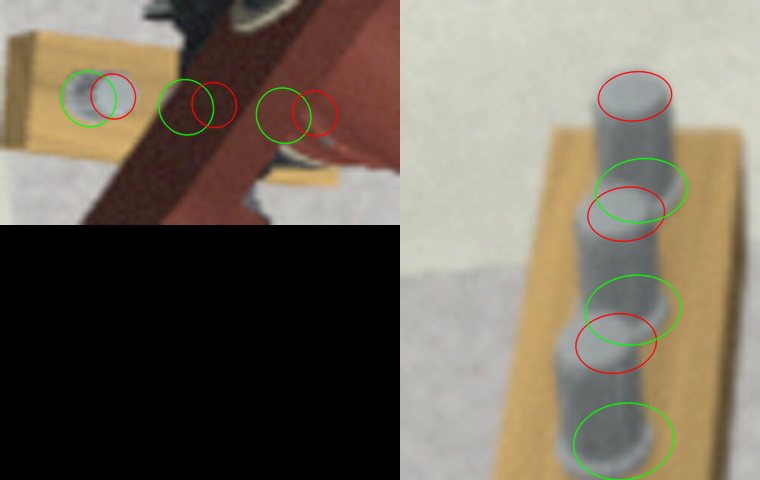

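Call:
play_rows([
  {"x": -0.2,"y": 0.1,"z": -2.5,"turn": -2,"jaw": 6},
  {"x": 0,"y": 0,"z": -2.5,"turn": 0,"jaw": 6},
  {"x": 0,"y": 0,"z": -2.5,"turn": 0,"jaw": 6},
  {"x": 0,"y": 0,"z": -1.2,"turn": 0,"jaw": 6},
  {"x": 0,"y": 0,"z": 0,"turn": 0,"jaw": 5},
  {"x": 0,"y": 0,"z": 0,"turn": 0,"jaw": 4},
])

```text
t: 27.23
tool_pos: [0.4511, -0.2815, 0.0639]
tool_rot: [-1.161, 1.281, -1.281]
contact_force: [-0.2, -0.1, 0.0]
opening: 0.0409
```

```bash
python3 v.py a20 410,230,100,100 240,310,70,85
```

```text
t 27.23 pos [ 0.4511 -0.2815  0.0639] jawdeg -5.6 fing [ 0. -0. -1.] q [-0.7  -0.    1.96  0.    1.18 -0.6 ] F [-0.2 -0.1  0. ] open 0.0409
```

View pics/a20.png

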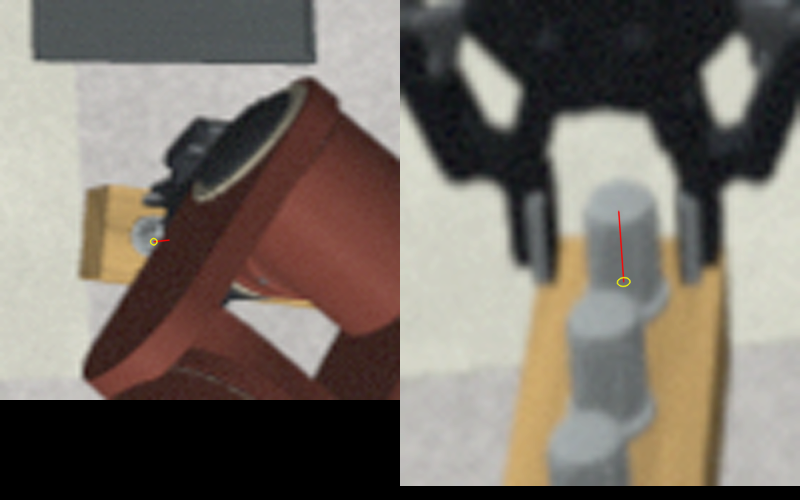

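Call:
play_rows([
  {"x": 0.1,"y": 0,"z": 0,"turn": 0,"jaw": 3},
  {"x": 0,"y": 0,"z": 0,"turn": 0,"jaw": 1},
  {"x": 0,"y": 0,"z": 0,"turn": 0,"jaw": 1},
  {"x": 0,"y": 0,"z": 0,"turn": 0,"jaw": 1},
  {"x": 0,"y": 0,"z": 0,"turn": 0,"jaw": 1},
  {"x": 0,"y": 0,"z": 0,"turn": 0,"jaw": 1},
], squeeze=40)

```text
t: 27.83
tool_pos: [0.4531, -0.2823, 0.0653]
tool_rot: [-1.161, 1.278, -1.284]
contact_force: [0.7, 0.1, 6.5]
opening: 0.0207
```

```bash
python3 st.py
```

```text
t 27.83 pos [ 0.4531 -0.2823  0.0653] jawdeg -5.6 fing [ 0.003 -0.002 -1.   ] q [-0.7  -0.    1.96  0.    1.18 -0.6 ] F [0.7 0.1 6.5] open 0.0207
```

Call:
play_rows([
  {"x": 0,"y": 0,"z": 2,"turn": 0,"jaw": 1},
  {"x": 0,"y": 0,"z": 3,"turn": 0,"jaw": 1},
  {"x": 0,"y": 0,"z": 4,"turn": 0,"jaw": 1},
  {"x": 0,"y": 0,"z": 4,"turn": 0,"jaw": 1},
  {"x": 0,"y": 0,"z": 4,"turn": 0,"jaw": 1},
  {"x": 0.3,"y": 2,"z": 0,"turn": 0,"jaw": 1},
  {"x": 0.4,"y": 3,"z": 0,"turn": 0,"jaw": 1},
  {"x": 0.4,"y": 3,"z": 0,"turn": 0,"jaw": 1},
])

```text
t: 28.5
tool_pos: [0.463, -0.2011, 0.2343]
tool_rot: [-1.16, 1.281, -1.284]
contact_force: [0.2, 0.6, -1.2]
opening: 0.0206
```

Call:
play_rows([
  {"x": 0.5,"y": 3,"z": 0,"turn": 0,"jaw": 1},
  {"x": 0.5,"y": 3,"z": 0,"turn": 0,"jaw": 1},
  {"x": 0.5,"y": 3,"z": 0,"turn": 0,"jaw": 1},
  {"x": 0.5,"y": 3,"z": 0,"turn": 0,"jaw": 1},
  {"x": 0.5,"y": 2.9,"z": 0,"turn": 0,"jaw": 1},
  {"x": 0,"y": 0,"z": -3,"turn": 0,"jaw": 1},
  {"x": 0,"y": 0,"z": -1,"turn": 0,"jaw": 1},
  {"x": 0,"y": 0,"z": 0,"turn": 0,"jaw": 1},
])

```text
t: 29.17
tool_pos: [0.4852, -0.0516, 0.1891]
tool_rot: [-1.167, 1.287, -1.276]
contact_force: [-1.4, -0.2, -1.2]
opening: 0.0211
```

Call:
play_rows([
  {"x": 0,"y": 0,"z": 0,"turn": 0,"jaw": 1},
  {"x": 0,"y": 0,"z": 0,"turn": 0,"jaw": 1},
])

```text
t: 29.33
tool_pos: [0.4881, -0.0532, 0.194]
tool_rot: [-1.16, 1.281, -1.282]
contact_force: [0.8, -0.3, -1.5]
opening: 0.0213
```

```bash
cat > vv.py <<'E'
# hover view with predicted line down from TCP to z=.108 and hole ring at given pot pose
import sys
from model import *
from st import st
st(); tag=sys.argv[1]
pot=[.573,-.0277];th=1.3397
P=ctrl.get_obs()["tool_pos"]; ims=[]
for n,w in(("top",list(map(int,sys.argv[2].split(",")))),("side",list(map(int,sys.argv[3].split(","))))):
    snap(n);u,v,wd,ht=w;s=min(400/wd,500/ht)
    L=[(np.array([[P[0],P[1],.108],P]),(0,0,255))]+[(circ(h,.0085,.108),(0,255,0)) for h in holes(pot,th,.108)]
    draw(n,L,u,v,wd,ht,s,"/tmp/x.png");im=cv2.imread("/tmp/x.png")[:500,:400]
    ims.append(cv2.copyMakeBorder(im,0,500-im.shape[0],0,400-im.shape[1],0))
cv2.imwrite(f"pics/{tag}.png",np.hstack(ims))
print(holes(pot,th,.108))
E
python3 vv.py b1 330,230,60,60 260,210,70,85
```

```text
t 29.33 pos [ 0.4881 -0.0532  0.194 ] jawdeg -5.7 fing [ 0.001 -0.    -1.   ] q [-0.26 -0.25  1.96 -0.    1.43 -0.16] F [ 0.8 -0.3 -1.5] open 0.0213
[[ 0.59315595  0.0579606   0.108     ]
 [ 0.48873777 -0.05307474  0.108     ]
 [ 0.63710628 -0.08798586  0.108     ]]
```

View pics/b1.png

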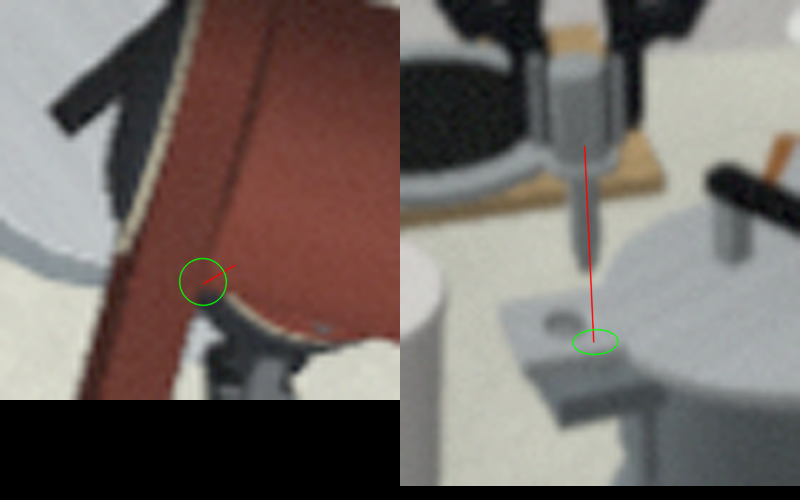

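```bash
python3 vv.py b2 280,180,120,120 260,180,140,140;python3 - <<'E'
from model import *
np.set_printoptions(precision=4,suppress=True)
for n in("side","top"):
  snap(n)
  for a in pinpoint(n,"lid_hole0"): print(n,a["point"],round(a["score"],2),atz(n,a["point"],.108))
  for a in pinpoint(n,"lid"): print(n,a["point"],round(a["score"],2),atz(n,a["point"],.1))
E
```

```text
t 29.43 pos [ 0.4885 -0.0533  0.1947] jawdeg -5.7 fing [ 0.002 -0.001 -1.   ] q [-0.26 -0.25  1.96 -0.    1.43 -0.16] F [ 0.2 -1.1 -1.9] open 0.021
[[ 0.59315595  0.0579606   0.108     ]
 [ 0.48873777 -0.05307474  0.108     ]
 [ 0.63710628 -0.08798586  0.108     ]]
side [287.1, 270.5] 0.89 [ 0.4743 -0.0562  0.108 ]
side [359.7, 275.6] 0.72 [ 0.6279 -0.0911  0.108 ]
side [338.0, 240.6] 0.72 [0.5978 0.06   0.108 ]
side [329.1, 264.6] 0.69 [ 0.5682 -0.0296  0.1   ]
side [349.1, 219.8] 0.58 [0.6392 0.1759 0.1   ]
top [375.3, 213.9] 0.8 [ 0.6327 -0.0901  0.108 ]
top [315.9, 227.7] 0.77 [0.5944 0.0559 0.108 ]
top [358.6, 273.5] 0.71 [ 0.4845 -0.0498  0.108 ]
top [347.1, 238.6] 0.92 [ 0.5705 -0.0217  0.1   ]
top [316.3, 228.5] 0.66 [0.5939 0.0548 0.1   ]
```

View pics/b2.png

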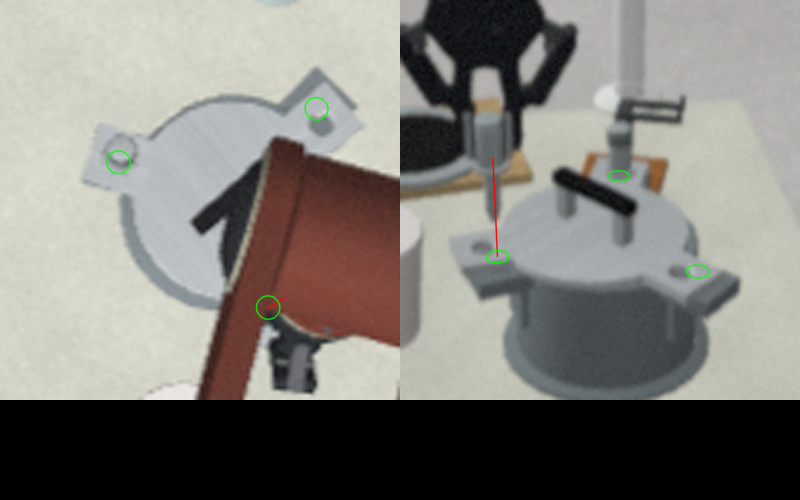

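Call:
play_rows([
  {"x": -0.7,"y": 0.6,"z": 0,"turn": 0,"jaw": 1},
  {"x": 0,"y": 0,"z": -1,"turn": 0,"jaw": 1},
  {"x": 0,"y": 0,"z": 0,"turn": 0,"jaw": 1},
  {"x": 0,"y": 0,"z": 0,"turn": 0,"jaw": 1},
])

```text
t: 30.17
tool_pos: [0.48, -0.046, 0.182]
tool_rot: [-1.163, 1.282, -1.279]
contact_force: [-0.2, 0.3, -1.4]
opening: 0.0208
```

```bash
python3 vv.py b3 330,230,60,60 265,230,50,60
```

```text
t 30.17 pos [ 0.48  -0.046  0.182] jawdeg -5.6 fing [-0.002  0.    -1.   ] q [-0.25 -0.26  1.99 -0.    1.42 -0.15] F [-0.2  0.3 -1.4] open 0.0208
[[ 0.59315595  0.0579606   0.108     ]
 [ 0.48873777 -0.05307474  0.108     ]
 [ 0.63710628 -0.08798586  0.108     ]]
```

View pics/b3.png

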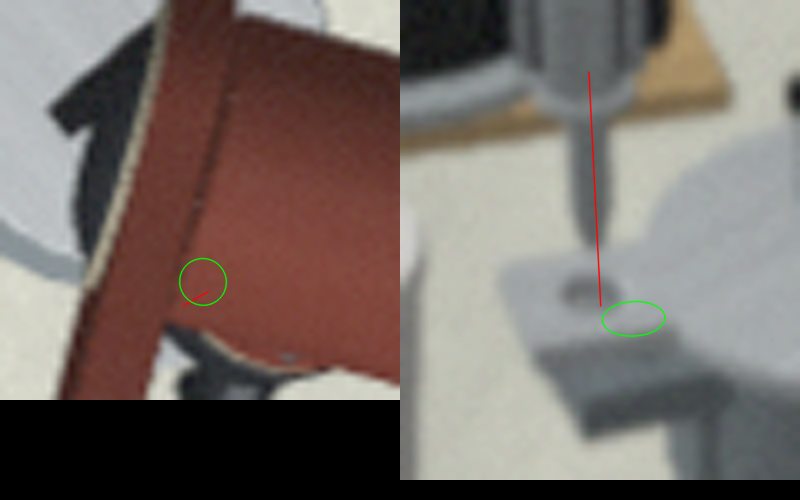

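Call:
play_rows([
  {"x": -0.2,"y": 0.3,"z": 0,"turn": 0,"jaw": 1},
  {"x": 0,"y": 0,"z": -0.4,"turn": 0,"jaw": 1},
  {"x": 0,"y": 0,"z": -0.3,"turn": 0,"jaw": 1},
  {"x": 0,"y": 0,"z": -0.3,"turn": 0,"jaw": 1},
  {"x": 0,"y": 0,"z": 0,"turn": 0,"jaw": 1},
  {"x": 0,"y": 0,"z": 0,"turn": 0,"jaw": 1},
])

```text
t: 30.77
tool_pos: [0.4786, -0.0434, 0.1728]
tool_rot: [-1.162, 1.282, -1.28]
contact_force: [-0.2, -0.2, -1.5]
opening: 0.021
```

```bash
python3 vv.py b4 330,230,60,60 265,230,50,60
```

```text
t 30.77 pos [ 0.4786 -0.0434  0.1728] jawdeg -5.6 fing [-0.001  0.    -1.   ] q [-0.25 -0.26  2.   -0.    1.4  -0.15] F [-0.2 -0.2 -1.5] open 0.021
[[ 0.59315595  0.0579606   0.108     ]
 [ 0.48873777 -0.05307474  0.108     ]
 [ 0.63710628 -0.08798586  0.108     ]]
```

View pics/b4.png

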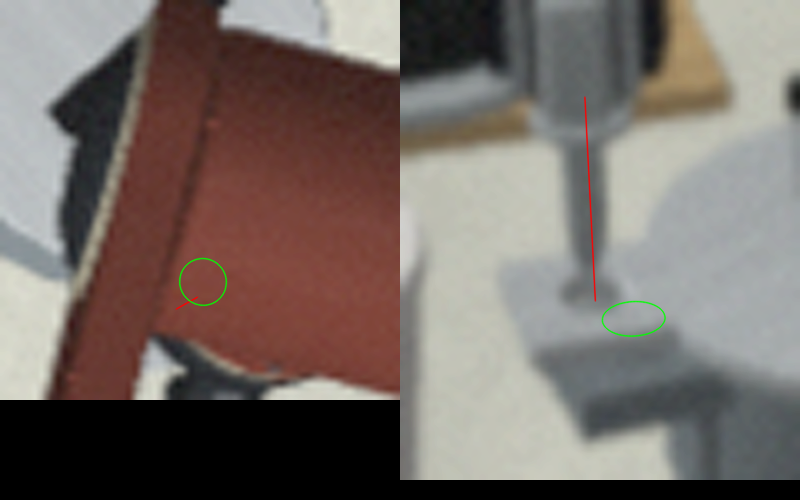

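Call:
play_rows([
  {"x": 0,"y": 0,"z": -0.25,"turn": 0,"jaw": 1},
  {"x": 0.4,"y": -0.4,"z": 0,"turn": 0,"jaw": 1},
  {"x": 0.4,"y": -0.4,"z": 0,"turn": 0,"jaw": 1},
  {"x": 0.3,"y": -0.3,"z": 0,"turn": 0,"jaw": 1},
  {"x": 0.2,"y": -0.2,"z": 0,"turn": 0,"jaw": 1},
  {"x": 0,"y": 0,"z": 0,"turn": 0,"jaw": 1},
  {"x": 0,"y": 0,"z": 0,"turn": 0,"jaw": 1},
])

```text
t: 31.45
tool_pos: [0.492, -0.0566, 0.1708]
tool_rot: [-1.161, 1.281, -1.281]
contact_force: [0.4, -0.2, -1.6]
opening: 0.021
```

```bash
python3 vv.py b5 280,180,120,120 265,230,50,60
```

```text
t 31.45 pos [ 0.492  -0.0566  0.1708] jawdeg -5.6 fing [-0.  0. -1.] q [-0.26 -0.22  1.97  0.    1.39 -0.17] F [ 0.4 -0.2 -1.6] open 0.021
[[ 0.59315595  0.0579606   0.108     ]
 [ 0.48873777 -0.05307474  0.108     ]
 [ 0.63710628 -0.08798586  0.108     ]]
```

View pics/b5.png

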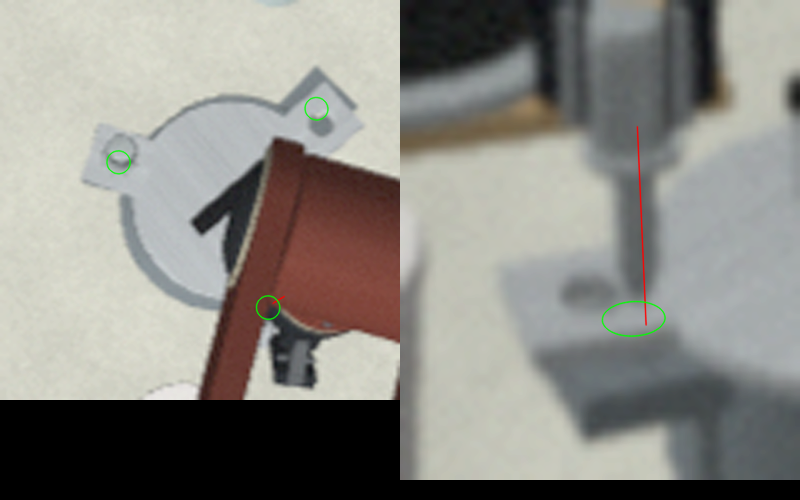

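Call:
play_rows([
  {"x": 0,"y": 0,"z": 0.5,"turn": 0,"jaw": 1},
  {"x": -1.35,"y": 1.4,"z": 0,"turn": 0,"jaw": 1},
  {"x": 0,"y": 0,"z": -0.5,"turn": 0,"jaw": 1},
  {"x": 0,"y": 0,"z": -0.5,"turn": 0,"jaw": 1},
  {"x": 0,"y": 0,"z": -0.3,"turn": 0,"jaw": 1},
  {"x": 0,"y": 0,"z": 0,"turn": 0,"jaw": 1},
  {"x": 0,"y": 0,"z": 0,"turn": 0,"jaw": 1},
])

```text
t: 32.13
tool_pos: [0.4783, -0.0426, 0.1623]
tool_rot: [-1.162, 1.282, -1.281]
contact_force: [0.4, 0.1, -1.5]
opening: 0.0207
```

```bash
python3 vv.py b6 280,180,120,120 265,230,50,60
```

```text
t 32.13 pos [ 0.4783 -0.0426  0.1623] jawdeg -5.6 fing [-0.001  0.    -1.   ] q [-0.24 -0.25  2.01 -0.    1.38 -0.15] F [ 0.4  0.1 -1.5] open 0.0207
[[ 0.59315595  0.0579606   0.108     ]
 [ 0.48873777 -0.05307474  0.108     ]
 [ 0.63710628 -0.08798586  0.108     ]]
```

View pics/b6.png

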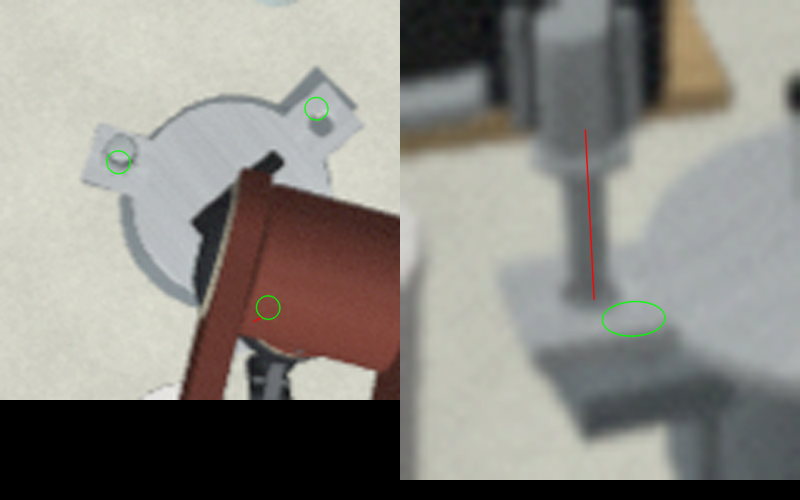

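Call:
play_rows([
  {"x": 0,"y": 0,"z": -0.4,"turn": 0,"jaw": 1},
  {"x": 0,"y": 0,"z": 0,"turn": 0,"jaw": 1},
  {"x": 0.3,"y": -0.3,"z": 0,"turn": 0,"jaw": 1},
  {"x": 0.3,"y": -0.3,"z": 0,"turn": 0,"jaw": 1},
  {"x": 0.2,"y": -0.2,"z": 0,"turn": 0,"jaw": 1},
  {"x": 0.2,"y": -0.2,"z": 0,"turn": 0,"jaw": 1},
  {"x": 0,"y": 0,"z": 0,"turn": 0,"jaw": 1},
])

```text
t: 32.82
tool_pos: [0.4884, -0.0527, 0.1586]
tool_rot: [-1.162, 1.282, -1.281]
contact_force: [-1.3, 0.2, -1.8]
opening: 0.0211
```

```bash
python3 vv.py b7 280,180,120,120 265,230,50,60
```

```text
t 32.82 pos [ 0.4884 -0.0527  0.1586] jawdeg -5.6 fing [-0.001  0.    -1.   ] q [-0.26 -0.22  1.99 -0.    1.37 -0.16] F [-1.3  0.2 -1.8] open 0.0211
[[ 0.59315595  0.0579606   0.108     ]
 [ 0.48873777 -0.05307474  0.108     ]
 [ 0.63710628 -0.08798586  0.108     ]]
```

View pics/b7.png

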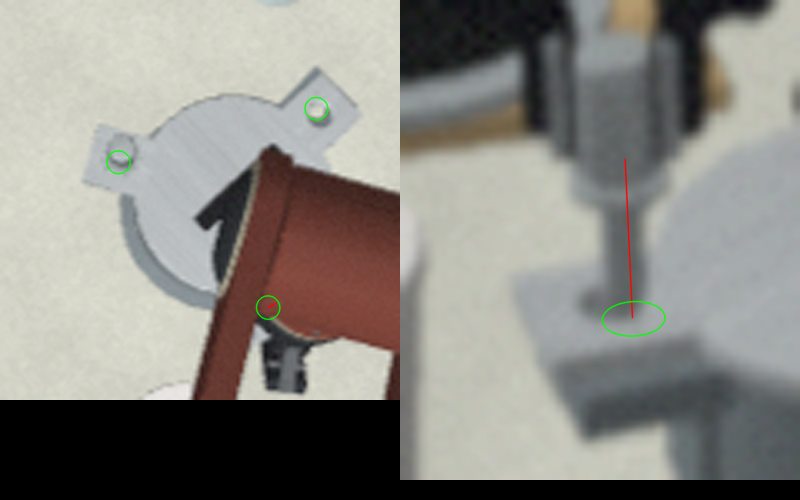

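Call:
play_rows([
  {"x": 0.2,"y": -0.2,"z": 0,"turn": 0,"jaw": 1},
  {"x": 0.15,"y": -0.15,"z": 0,"turn": 0,"jaw": 1},
  {"x": 0,"y": 0,"z": 0,"turn": 0,"jaw": 1},
  {"x": 0,"y": 0,"z": 0,"turn": 0,"jaw": 1},
])

```text
t: 33.25
tool_pos: [0.492, -0.056, 0.1588]
tool_rot: [-1.161, 1.281, -1.281]
contact_force: [-1.4, 0.8, -1.4]
opening: 0.0206
```

```bash
python3 vv.py b8 280,180,120,120 265,230,50,60
```

```text
t 33.25 pos [ 0.492  -0.056   0.1588] jawdeg -5.6 fing [ 0. -0. -1.] q [-0.26 -0.21  1.98 -0.    1.37 -0.17] F [-1.4  0.8 -1.4] open 0.0206
[[ 0.59315595  0.0579606   0.108     ]
 [ 0.48873777 -0.05307474  0.108     ]
 [ 0.63710628 -0.08798586  0.108     ]]
```

View pics/b8.png

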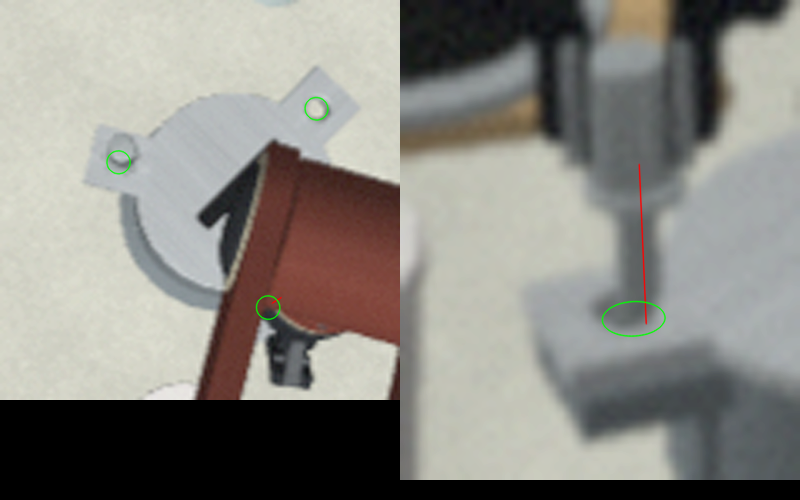

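Call:
play_rows([
  {"x": -0.1,"y": 0.15,"z": -0.3,"turn": 0,"jaw": 1},
  {"x": 0,"y": 0,"z": -0.3,"turn": 0,"jaw": 1},
  {"x": 0,"y": 0,"z": -0.3,"turn": 0,"jaw": 1},
  {"x": 0,"y": 0,"z": 0,"turn": 0,"jaw": 1},
  {"x": 0,"y": 0,"z": 0,"turn": 0,"jaw": 1},
])

```text
t: 33.77
tool_pos: [0.4907, -0.0543, 0.1494]
tool_rot: [-1.162, 1.281, -1.281]
contact_force: [0.2, 1.2, -2.2]
opening: 0.0208
```

```bash
python3 vv.py b9 280,180,120,120 265,230,50,60
```

```text
t 33.77 pos [ 0.4907 -0.0543  0.1494] jawdeg -5.6 fing [-0.  0. -1.] q [-0.26 -0.2   1.99 -0.    1.35 -0.16] F [ 0.2  1.2 -2.2] open 0.0208
[[ 0.59315595  0.0579606   0.108     ]
 [ 0.48873777 -0.05307474  0.108     ]
 [ 0.63710628 -0.08798586  0.108     ]]
```

View pics/b9.png

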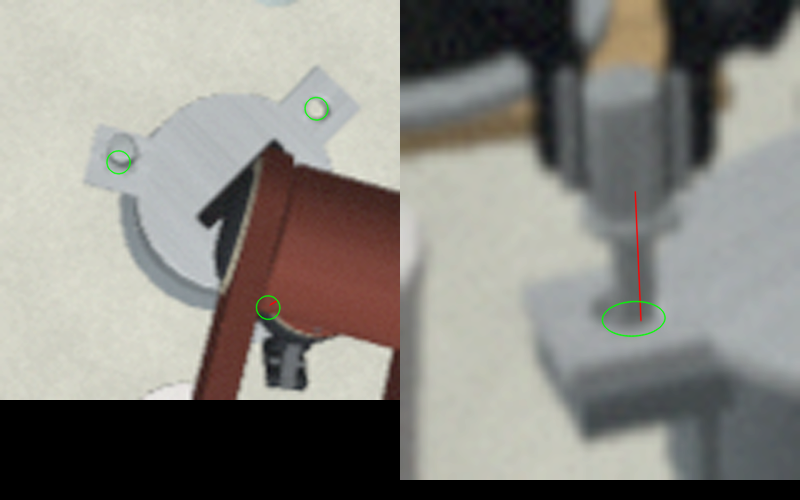

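Call:
play_rows([
  {"x": 0,"y": 0,"z": -0.5,"turn": 0,"jaw": 1},
  {"x": 0,"y": 0,"z": -0.5,"turn": 0,"jaw": 1},
  {"x": 0,"y": 0,"z": 0,"turn": 0,"jaw": 1},
  {"x": 0,"y": 0,"z": 0,"turn": 0,"jaw": 1},
])

```text
t: 34.2
tool_pos: [0.4906, -0.0544, 0.139]
tool_rot: [-1.162, 1.282, -1.281]
contact_force: [-0.4, 1.2, -1.8]
opening: 0.0212
```

Call:
play_rows([
  {"x": 0,"y": 0,"z": -0.5,"turn": 0,"jaw": 1},
  {"x": 0,"y": 0,"z": -0.5,"turn": 0,"jaw": 1},
  {"x": 0,"y": 0,"z": -0.4,"turn": 0,"jaw": 1},
  {"x": 0,"y": 0,"z": 0,"turn": 0,"jaw": 1},
  {"x": 0,"y": 0,"z": 0,"turn": 0,"jaw": 1},
])

```text
t: 34.62
tool_pos: [0.4907, -0.0545, 0.1252]
tool_rot: [-1.162, 1.281, -1.281]
contact_force: [-0.5, 0.4, -0.8]
opening: 0.0208
```

```bash
python3 vv.py b10 280,180,120,120 265,230,50,60
```

```text
t 34.62 pos [ 0.4907 -0.0545  0.1252] jawdeg -5.6 fing [-0.001 -0.    -1.   ] q [-0.26 -0.18  2.01 -0.    1.3  -0.16] F [-0.5  0.4 -0.8] open 0.0208
[[ 0.59315595  0.0579606   0.108     ]
 [ 0.48873777 -0.05307474  0.108     ]
 [ 0.63710628 -0.08798586  0.108     ]]
```

View pics/b10.png

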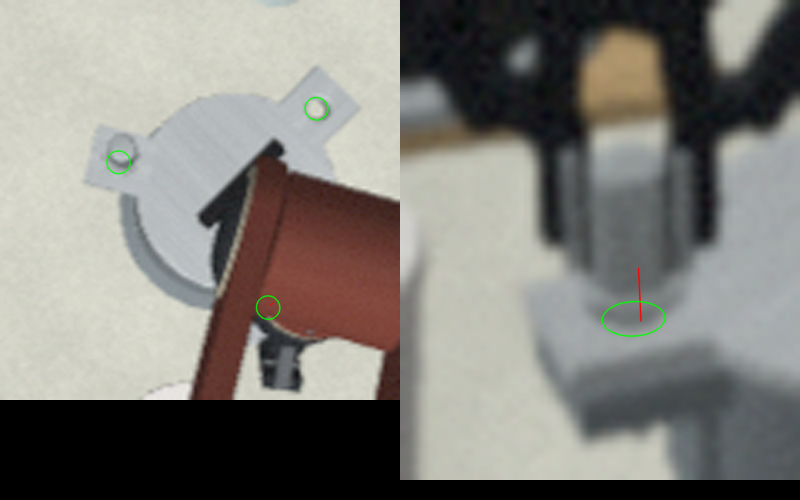

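Call:
play_rows([
  {"x": 0,"y": 0,"z": -0.3,"turn": 0,"jaw": 1},
  {"x": 0,"y": 0,"z": -0.2,"turn": 0,"jaw": 1},
  {"x": 0,"y": 0,"z": -0.1,"turn": 0,"jaw": 1},
  {"x": 0,"y": 0,"z": 0,"turn": 0,"jaw": 1},
  {"x": 0,"y": 0,"z": 0,"turn": 0,"jaw": 1},
])

```text
t: 35.13
tool_pos: [0.4908, -0.0544, 0.1196]
tool_rot: [-1.161, 1.281, -1.281]
contact_force: [-1.0, 1.5, -1.8]
opening: 0.021
```

Call:
play_rows([
  {"x": 0,"y": 0,"z": -0.1,"turn": 0,"jaw": 1},
  {"x": 0,"y": 0,"z": -0.1,"turn": 0,"jaw": 1},
  {"x": 0,"y": 0,"z": 0,"turn": 0,"jaw": 1},
])

```text
t: 35.38
tool_pos: [0.4909, -0.0543, 0.1193]
tool_rot: [-1.162, 1.281, -1.28]
contact_force: [-5.2, 2.4, 5.4]
opening: 0.0208
```

Call:
play_rows([
  {"x": 0,"y": 0,"z": 0,"turn": 0,"jaw": 2.5},
  {"x": 0,"y": 0,"z": 0,"turn": 0,"jaw": 4},
  {"x": 0,"y": 0,"z": 0,"turn": 0,"jaw": 4},
  {"x": 0,"y": 0,"z": 0,"turn": 0,"jaw": 4},
  {"x": 0,"y": 0,"z": 2,"turn": 0,"jaw": 4},
  {"x": 0,"y": 0,"z": 4,"turn": 0,"jaw": 4},
  {"x": 0,"y": 0,"z": 4,"turn": 0,"jaw": 5},
  {"x": 0,"y": 0,"z": 2,"turn": 0,"jaw": 5},
])

```text
t: 36.05
tool_pos: [0.4926, -0.0549, 0.2431]
tool_rot: [-1.157, 1.275, -1.285]
contact_force: [1.4, -0.4, 1.0]
opening: 0.0499
```

```bash
python3 vv.py b11 280,180,120,120 260,180,140,140
```

```text
t 36.05 pos [ 0.4926 -0.0549  0.2431] jawdeg -5.6 fing [ 0.007 -0.002 -1.   ] q [-0.26 -0.28  1.9  -0.    1.51 -0.16] F [ 1.4 -0.4  1. ] open 0.0499
[[ 0.59315595  0.0579606   0.108     ]
 [ 0.48873777 -0.05307474  0.108     ]
 [ 0.63710628 -0.08798586  0.108     ]]
```

View pics/b11.png

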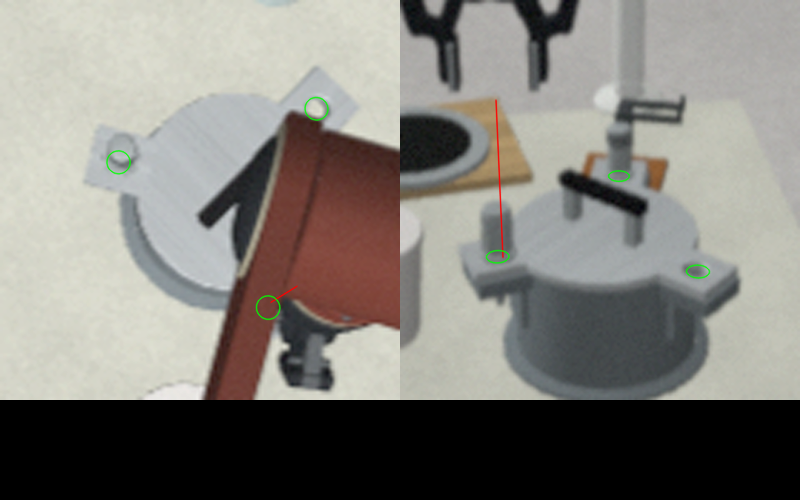

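Call:
play_rows([
  {"x": -0.5,"y": -3.4,"z": 0,"turn": 0,"jaw": 5},
  {"x": -0.5,"y": -3.5,"z": 0,"turn": 0,"jaw": 5},
  {"x": -0.5,"y": -3.5,"z": 0,"turn": 0,"jaw": 5},
  {"x": -0.5,"y": -3.5,"z": 0,"turn": 0,"jaw": 5},
  {"x": -0.5,"y": -3.5,"z": 0,"turn": 0,"jaw": 5},
  {"x": -0.6,"y": -3.5,"z": 0,"turn": 0,"jaw": 5},
  {"x": -0.6,"y": -3.5,"z": 0,"turn": 0,"jaw": 5},
  {"x": -0.6,"y": -3.4,"z": -2,"turn": 0,"jaw": 5},
])

```text
t: 36.82
tool_pos: [0.4486, -0.3356, 0.2206]
tool_rot: [-1.161, 1.275, -1.287]
contact_force: [1.6, 0.6, 0.3]
opening: 0.0502
```

Call:
play_rows([
  {"x": 0,"y": 0,"z": -4,"turn": 0,"jaw": 5},
  {"x": 0,"y": 0,"z": -4,"turn": 0,"jaw": 5},
  {"x": 0,"y": 0,"z": 0,"turn": 0,"jaw": 5},
  {"x": 0,"y": 0,"z": 0,"turn": 0,"jaw": 5},
  {"x": 0,"y": 0,"z": -3,"turn": 0,"jaw": 5},
  {"x": 0,"y": 0,"z": -2,"turn": 0,"jaw": 5},
  {"x": 0,"y": 0,"z": 0,"turn": 0,"jaw": 4},
  {"x": 0,"y": 0,"z": 0,"turn": 0,"jaw": 4},
])

```text
t: 37.48
tool_pos: [0.4486, -0.3325, 0.0895]
tool_rot: [-1.162, 1.279, -1.281]
contact_force: [1.3, -0.3, 1.2]
opening: 0.0401
```

```bash
python3 v.py c1 410,230,100,100 240,310,70,85
```

```text
t 37.48 pos [ 0.4486 -0.3325  0.0895] jawdeg -5.6 fing [ 0.001 -0.001 -1.   ] q [-0.77  0.03  1.89 -0.    1.23 -0.67] F [ 1.3 -0.3  1.2] open 0.0401
```

View pics/c1.png

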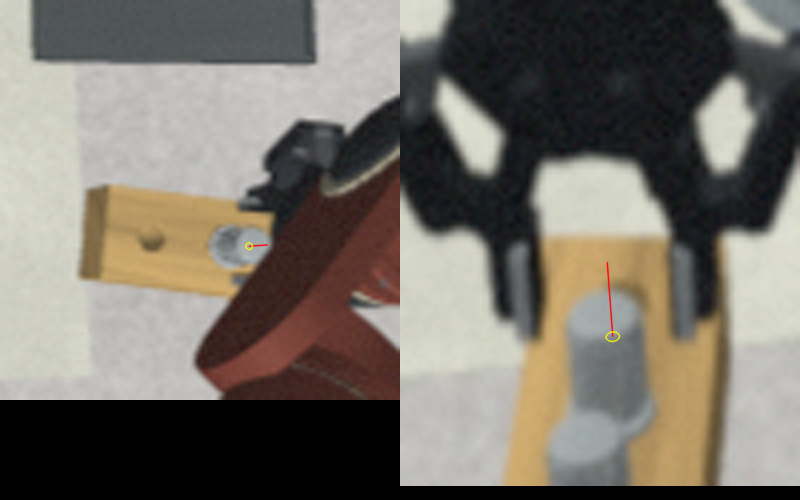

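Call:
play_rows([
  {"x": -0.1,"y": 0.1,"z": -1.5,"turn": 0,"jaw": 4},
  {"x": 0,"y": 0,"z": -1,"turn": 0,"jaw": 4},
  {"x": 0,"y": 0,"z": 0,"turn": 0,"jaw": 4},
  {"x": 0,"y": 0,"z": 0,"turn": 0,"jaw": 1},
  {"x": 0,"y": 0,"z": 0,"turn": 0,"jaw": 1},
  {"x": 0,"y": 0,"z": 0,"turn": 0,"jaw": 1},
  {"x": 0,"y": 0,"z": 0,"turn": 0,"jaw": 1},
  {"x": 0,"y": 0,"z": 0,"turn": 0,"jaw": 1},
])

```text
t: 38.25
tool_pos: [0.4473, -0.3318, 0.0637]
tool_rot: [-1.161, 1.28, -1.282]
contact_force: [0.8, 0.5, 1.7]
opening: 0.0208
```

```bash
python3 v.py c2 410,230,100,100 240,310,70,85
```

```text
t 38.25 pos [ 0.4473 -0.3318  0.0637] jawdeg -5.6 fing [ 0.001 -0.001 -1.   ] q [-0.77  0.06  1.9  -0.    1.18 -0.67] F [0.8 0.5 1.7] open 0.0208
```

View pics/c2.png

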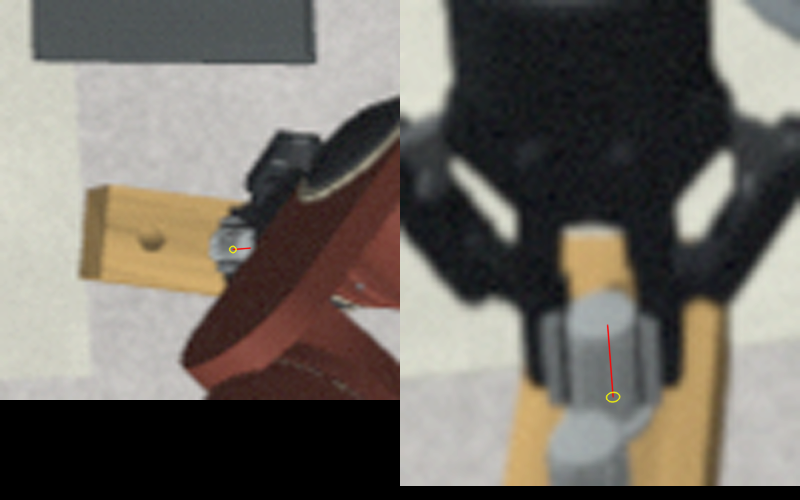

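Call:
play_rows([
  {"x": 0,"y": 0,"z": 2,"turn": 0,"jaw": 1},
  {"x": 0,"y": 0,"z": 3.5,"turn": 0,"jaw": 1},
  {"x": 0,"y": 0,"z": 4,"turn": 0,"jaw": 1},
  {"x": 0,"y": 0,"z": 4,"turn": 0,"jaw": 1},
  {"x": 0,"y": 0,"z": 4,"turn": 0,"jaw": 1},
  {"x": 1.1,"y": 1.5,"z": 0,"turn": 0,"jaw": 1},
  {"x": 2,"y": 2.5,"z": 0,"turn": 0,"jaw": 1},
  {"x": 2,"y": 2.5,"z": 0,"turn": 0,"jaw": 1},
])

```text
t: 39.02
tool_pos: [0.4982, -0.2663, 0.2387]
tool_rot: [-1.16, 1.281, -1.284]
contact_force: [0.9, 0.2, -2.2]
opening: 0.0211
```

Call:
play_rows([
  {"x": 2,"y": 2.5,"z": 0,"turn": 0,"jaw": 1},
  {"x": 2,"y": 2.5,"z": 0,"turn": 0,"jaw": 1},
  {"x": 2,"y": 2.5,"z": 0,"turn": 0,"jaw": 1},
  {"x": 2,"y": 2.5,"z": 0,"turn": 0,"jaw": 1},
  {"x": 2,"y": 2.5,"z": 0,"turn": 0,"jaw": 1},
  {"x": 2,"y": 2.5,"z": 0,"turn": 0,"jaw": 1},
  {"x": 2,"y": 2.8,"z": -2,"turn": 0,"jaw": 1},
  {"x": 0,"y": 0,"z": -2.5,"turn": 0,"jaw": 1},
])

```text
t: 39.68
tool_pos: [0.6418, -0.084, 0.1948]
tool_rot: [-1.158, 1.273, -1.279]
contact_force: [0.2, -1.1, -0.9]
opening: 0.0209
```

Call:
play_rows([
  {"x": 0,"y": 0,"z": -1,"turn": 0,"jaw": 1},
  {"x": 0,"y": 0,"z": 0,"turn": 0,"jaw": 1},
  {"x": 0,"y": 0,"z": 0,"turn": 0,"jaw": 1},
  {"x": 0,"y": 0,"z": 0,"turn": 0,"jaw": 1},
])

```text
t: 40.02
tool_pos: [0.6381, -0.0895, 0.1841]
tool_rot: [-1.16, 1.28, -1.283]
contact_force: [0.4, 0.0, -1.0]
opening: 0.0209
```

```bash
python3 vv.py c3 330,180,80,80 335,225,55,66
```

```text
t 40.02 pos [ 0.6381 -0.0895  0.1841] jawdeg -5.7 fing [ 0.002 -0.001 -1.   ] q [-0.25  0.13  1.61 -0.    1.4  -0.16] F [ 0.4  0.  -1. ] open 0.0209
[[ 0.59315595  0.0579606   0.108     ]
 [ 0.48873777 -0.05307474  0.108     ]
 [ 0.63710628 -0.08798586  0.108     ]]
```

View pics/c3.png

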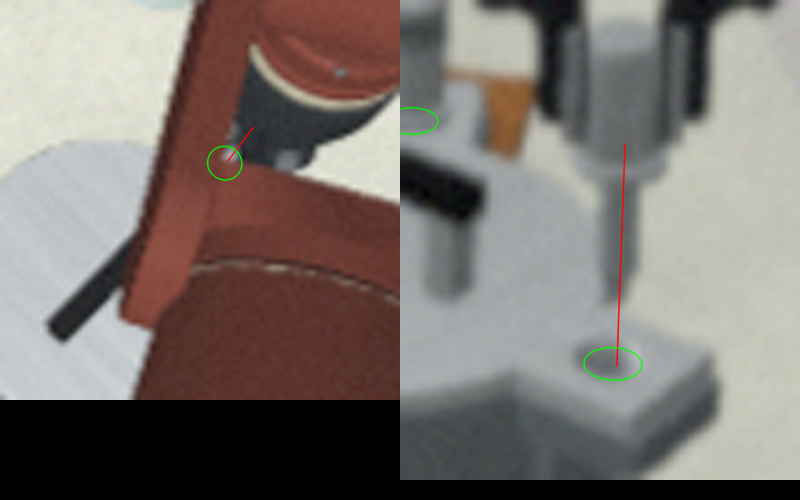

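Call:
play_rows([
  {"x": -0.15,"y": 0,"z": -0.7,"turn": 0,"jaw": 1},
  {"x": 0,"y": 0,"z": -0.7,"turn": 0,"jaw": 1},
  {"x": 0,"y": 0,"z": -0.7,"turn": 0,"jaw": 1},
  {"x": 0,"y": 0,"z": -0.4,"turn": 0,"jaw": 1},
  {"x": 0,"y": 0,"z": 0,"turn": 0,"jaw": 1},
  {"x": 0,"y": 0,"z": 0,"turn": 0,"jaw": 1},
])

```text
t: 40.62
tool_pos: [0.6359, -0.0883, 0.1569]
tool_rot: [-1.162, 1.282, -1.28]
contact_force: [0.4, -0.1, -0.4]
opening: 0.0213
```

```bash
python3 vv.py c4 330,180,80,80 335,225,55,66
```

```text
t 40.62 pos [ 0.6359 -0.0883  0.1569] jawdeg -5.6 fing [-0.001  0.    -1.   ] q [-0.25  0.15  1.64  0.    1.36 -0.16] F [ 0.4 -0.1 -0.4] open 0.0213
[[ 0.59315595  0.0579606   0.108     ]
 [ 0.48873777 -0.05307474  0.108     ]
 [ 0.63710628 -0.08798586  0.108     ]]
```

View pics/c4.png

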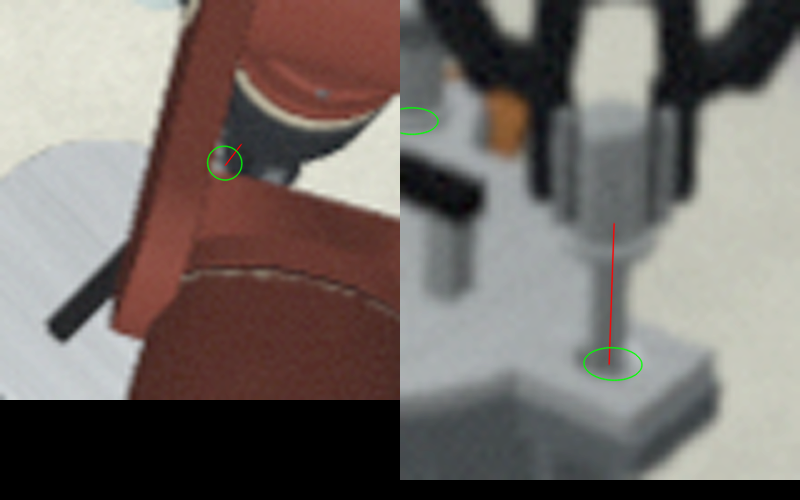

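Call:
play_rows([
  {"x": 0.05,"y": 0,"z": -0.4,"turn": 0,"jaw": 1},
  {"x": 0,"y": 0,"z": -0.4,"turn": 0,"jaw": 1},
  {"x": 0,"y": 0,"z": 0,"turn": 0,"jaw": 1},
  {"x": 0,"y": 0,"z": 0,"turn": 0,"jaw": 1},
])

```text
t: 41.05
tool_pos: [0.6366, -0.0883, 0.1492]
tool_rot: [-1.162, 1.282, -1.28]
contact_force: [0.8, 0.6, -1.3]
opening: 0.0209
```

```bash
python3 st.py
```

```text
t 41.05 pos [ 0.6366 -0.0883  0.1492] jawdeg -5.6 fing [-0.001  0.    -1.   ] q [-0.25  0.16  1.64 -0.    1.34 -0.16] F [ 0.8  0.6 -1.3] open 0.0209
```

Call:
play_rows([
  {"x": 0,"y": 0,"z": -0.4,"turn": 0,"jaw": 1},
  {"x": 0,"y": 0,"z": -0.4,"turn": 0,"jaw": 1},
  {"x": 0,"y": 0,"z": -0.2,"turn": 0,"jaw": 1},
  {"x": 0,"y": 0,"z": 0,"turn": 0,"jaw": 1},
])

```text
t: 41.38
tool_pos: [0.6368, -0.0883, 0.139]
tool_rot: [-1.161, 1.281, -1.281]
contact_force: [1.2, 0.0, -1.5]
opening: 0.021
```

Call:
play_rows([
  {"x": 0,"y": 0,"z": -0.4,"turn": 0,"jaw": 1},
  {"x": 0,"y": 0,"z": -0.4,"turn": 0,"jaw": 1},
  {"x": 0,"y": 0,"z": -0.2,"turn": 0,"jaw": 1},
  {"x": 0,"y": 0,"z": 0,"turn": 0,"jaw": 1},
])

```text
t: 41.72
tool_pos: [0.6369, -0.0883, 0.1292]
tool_rot: [-1.161, 1.281, -1.281]
contact_force: [2.0, -0.0, -2.5]
opening: 0.0208
```

Call:
play_rows([
  {"x": 0,"y": 0,"z": -0.4,"turn": 0,"jaw": 1},
  {"x": 0,"y": 0,"z": -0.4,"turn": 0,"jaw": 1},
  {"x": 0,"y": 0,"z": 0,"turn": 0,"jaw": 1},
  {"x": 0,"y": 0,"z": 0,"turn": 0,"jaw": 1},
])

```text
t: 42.05
tool_pos: [0.6369, -0.0884, 0.1213]
tool_rot: [-1.161, 1.281, -1.281]
contact_force: [3.1, 0.4, -2.3]
opening: 0.0207
```

```bash
python3 vv.py c5 330,180,80,80 335,225,55,66
```

```text
t 42.05 pos [ 0.6369 -0.0884  0.1213] jawdeg -5.6 fing [ 0.  0. -1.] q [-0.25  0.18  1.66  0.    1.3  -0.16] F [ 3.1  0.4 -2.3] open 0.0207
[[ 0.59315595  0.0579606   0.108     ]
 [ 0.48873777 -0.05307474  0.108     ]
 [ 0.63710628 -0.08798586  0.108     ]]
```

View pics/c5.png

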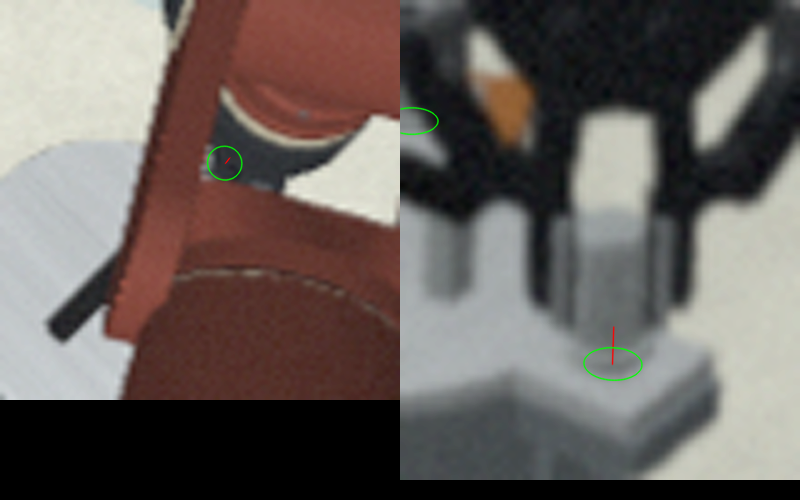

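Call:
play_rows([
  {"x": 0.1,"y": 0,"z": -0.2,"turn": 0,"jaw": 1},
  {"x": 0,"y": 0,"z": -0.2,"turn": 0,"jaw": 1},
  {"x": 0,"y": 0,"z": -0.1,"turn": 0,"jaw": 1},
  {"x": 0,"y": 0,"z": 0,"turn": 0,"jaw": 1},
  {"x": 0,"y": 0,"z": 0,"turn": 0,"jaw": 1},
])

```text
t: 42.57
tool_pos: [0.6378, -0.0884, 0.1177]
tool_rot: [-1.162, 1.281, -1.281]
contact_force: [-2.1, 0.6, 5.9]
opening: 0.021
```

Contact, home. Release and lift.

Call:
play_rows([
  {"x": 0,"y": 0,"z": 0,"turn": 0,"jaw": 2.5},
  {"x": 0,"y": 0,"z": 0,"turn": 0,"jaw": 4},
  {"x": 0,"y": 0,"z": 0,"turn": 0,"jaw": 4},
  {"x": 0,"y": 0,"z": 0,"turn": 0,"jaw": 4},
  {"x": 0,"y": 0,"z": 2,"turn": 0,"jaw": 4},
  {"x": 0,"y": 0,"z": 4,"turn": 0,"jaw": 4},
  {"x": 0,"y": 0,"z": 4,"turn": 0,"jaw": 5},
  {"x": 0,"y": 0,"z": 2,"turn": 0,"jaw": 5},
])

```text
t: 43.23
tool_pos: [0.6396, -0.0888, 0.2424]
tool_rot: [-1.157, 1.275, -1.285]
contact_force: [0.2, 0.2, 0.5]
opening: 0.0502
```

```bash
python3 vv.py c6 280,180,120,120 260,180,140,140
```

```text
t 43.23 pos [ 0.6396 -0.0888  0.2424] jawdeg -5.6 fing [ 0.007 -0.002 -1.   ] q [-0.25  0.09  1.55 -0.    1.49 -0.16] F [0.2 0.2 0.5] open 0.0502
[[ 0.59315595  0.0579606   0.108     ]
 [ 0.48873777 -0.05307474  0.108     ]
 [ 0.63710628 -0.08798586  0.108     ]]
```

View pics/c6.png

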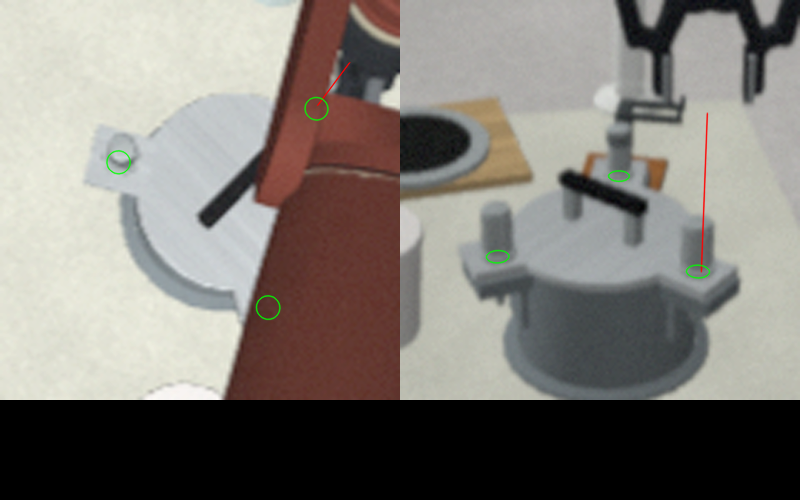

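Call:
play_rows([
  {"x": -0.4,"y": 1.2,"z": 0,"turn": 6.9,"jaw": 5},
  {"x": -0.4,"y": 1.2,"z": 0,"turn": 6.9,"jaw": 5},
  {"x": -0.4,"y": 1.2,"z": 0,"turn": 6.9,"jaw": 5},
  {"x": -0.4,"y": 1.2,"z": 0,"turn": 6.9,"jaw": 5},
  {"x": -0.4,"y": 1.2,"z": 0,"turn": 6.9,"jaw": 5},
  {"x": -0.4,"y": 1.2,"z": 0,"turn": 6.9,"jaw": 5},
  {"x": -0.4,"y": 1.2,"z": 0,"turn": 6.9,"jaw": 5},
  {"x": -0.4,"y": 1.2,"z": 0,"turn": 6.9,"jaw": 5},
])

```text
t: 44.0
tool_pos: [0.605, 0.0082, 0.235]
tool_rot: [-1.501, 0.549, -0.545]
contact_force: [0.8, -0.2, -0.1]
opening: 0.0497
```

Call:
play_rows([
  {"x": -0.4,"y": 1.2,"z": 0,"turn": 6.8,"jaw": 5},
  {"x": -0.4,"y": 1.2,"z": 0,"turn": 6.8,"jaw": 5},
  {"x": -0.3,"y": 1.3,"z": 0,"turn": 6.8,"jaw": 5},
  {"x": -0.3,"y": 1.3,"z": 0,"turn": 6.8,"jaw": 5},
  {"x": 0,"y": 0,"z": -2,"turn": 0,"jaw": 5},
  {"x": 0,"y": 0,"z": -2,"turn": 0,"jaw": 5},
  {"x": 0,"y": 0,"z": 0,"turn": 0,"jaw": 5},
  {"x": 0,"y": 0,"z": 0,"turn": 0,"jaw": 5},
])

```text
t: 44.67
tool_pos: [0.5903, 0.0577, 0.1941]
tool_rot: [-1.564, 0.185, -0.177]
contact_force: [0.4, -0.0, 0.6]
opening: 0.0499
```

Call:
play_rows([
  {"x": 0,"y": 0,"z": 0,"turn": 0,"jaw": 5},
])

```text
t: 44.75
tool_pos: [0.5919, 0.0575, 0.1969]
tool_rot: [-1.563, 0.181, -0.181]
contact_force: [0.9, -0.2, 1.3]
opening: 0.0499
```

```bash
python3 vv.py c7 290,190,60,60 310,180,60,75
```

```text
t 44.75 pos [0.5919 0.0575 0.1969] jawdeg 76.8 fing [-0. -0. -1.] q [-0.03  0.    1.72 -0.    1.42 -1.37] F [ 0.9 -0.2  1.3] open 0.0499
[[ 0.59315595  0.0579606   0.108     ]
 [ 0.48873777 -0.05307474  0.108     ]
 [ 0.63710628 -0.08798586  0.108     ]]
```

View pics/c7.png

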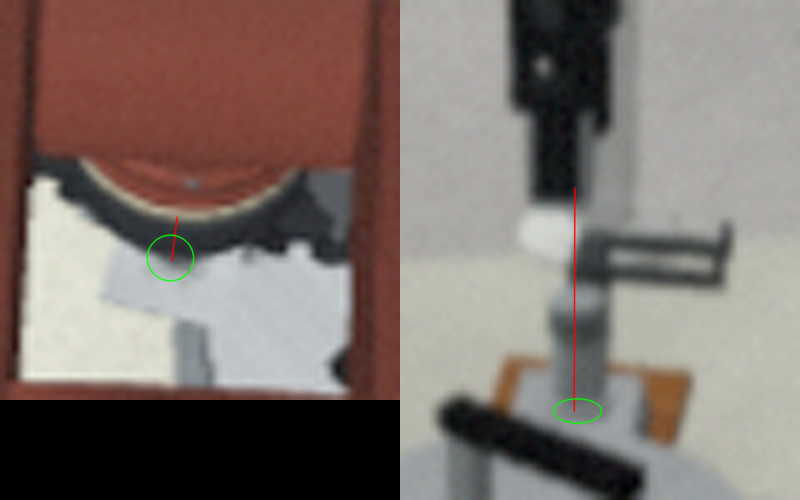

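Call:
play_rows([
  {"x": 0,"y": 0,"z": -2.5,"turn": 0,"jaw": 5},
  {"x": 0,"y": 0,"z": -2.5,"turn": 0,"jaw": 5},
  {"x": 0,"y": 0,"z": -2,"turn": 0,"jaw": 4},
  {"x": 0,"y": 0,"z": -0.6,"turn": 0,"jaw": 4},
  {"x": 0,"y": 0,"z": 0,"turn": 0,"jaw": 3},
  {"x": 0,"y": 0,"z": 0,"turn": 0,"jaw": 1},
  {"x": 0,"y": 0,"z": 0,"turn": 0,"jaw": 1},
  {"x": 0,"y": 0,"z": 0,"turn": 0,"jaw": 1},
])

```text
t: 45.52
tool_pos: [0.5926, 0.0575, 0.1224]
tool_rot: [-1.563, 0.18, -0.182]
contact_force: [-0.2, 0.9, -0.7]
opening: 0.019
```

Call:
play_rows([
  {"x": 0,"y": 0,"z": 0,"turn": 0,"jaw": 1},
  {"x": 0,"y": 0,"z": 0,"turn": 0,"jaw": 1},
])

```text
t: 45.68
tool_pos: [0.5925, 0.0576, 0.1221]
tool_rot: [-1.563, 0.179, -0.182]
contact_force: [-1.8, -1.6, 1.7]
opening: 0.019
```

```bash
python3 st.py
```

```text
t 45.68 pos [0.5925 0.0576 0.1221] jawdeg 76.8 fing [ 0.002 -0.    -1.   ] q [-0.03  0.07  1.78 -0.    1.29 -1.37] F [-1.8 -1.6  1.7] open 0.019
```

Call:
play_rows([
  {"x": 0,"y": 0,"z": 1,"turn": 0,"jaw": 1},
  {"x": 0,"y": 0,"z": 1.5,"turn": 0,"jaw": 1},
  {"x": 0,"y": 0,"z": 2,"turn": 0,"jaw": 1},
  {"x": 0,"y": 0,"z": 2,"turn": 0,"jaw": 1},
  {"x": 0,"y": 0,"z": 2,"turn": 0,"jaw": 1},
  {"x": 0,"y": 0,"z": 0,"turn": 0,"jaw": 1},
  {"x": 0,"y": 0,"z": 0,"turn": 0,"jaw": 1},
])

```text
t: 46.27
tool_pos: [0.5929, 0.0577, 0.2079]
tool_rot: [-1.563, 0.178, -0.184]
contact_force: [0.9, -0.1, -2.1]
opening: 0.0189
```

```bash
python3 vv.py c8 290,190,60,60 260,180,140,140
```

```text
t 46.27 pos [0.5929 0.0577 0.2079] jawdeg 76.8 fing [ 0.004  0.    -1.   ] q [-0.03 -0.    1.71  0.    1.43 -1.37] F [ 0.9 -0.1 -2.1] open 0.0189
[[ 0.59315595  0.0579606   0.108     ]
 [ 0.48873777 -0.05307474  0.108     ]
 [ 0.63710628 -0.08798586  0.108     ]]
```

View pics/c8.png

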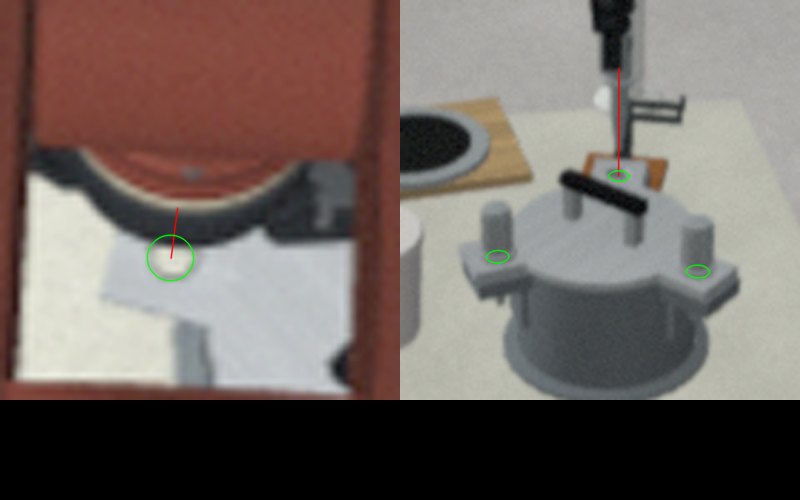

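Call:
play_rows([
  {"x": 0.7,"y": 1.8,"z": 0.5,"turn": 0,"jaw": 1},
  {"x": 0.7,"y": 2,"z": 0.5,"turn": 0,"jaw": 1},
  {"x": 0.7,"y": 2.1,"z": 0,"turn": 0,"jaw": 1},
  {"x": 0.7,"y": 2.1,"z": 0,"turn": 0,"jaw": 1},
  {"x": 0.7,"y": 2.1,"z": 0,"turn": 0,"jaw": 1},
  {"x": 0.7,"y": 2,"z": 0,"turn": 0,"jaw": 1},
  {"x": 0.7,"y": 2,"z": 0,"turn": 0,"jaw": 1},
  {"x": 0.8,"y": 2,"z": 0,"turn": 0,"jaw": 1},
])

```text
t: 47.03
tool_pos: [0.6479, 0.2195, 0.2129]
tool_rot: [-1.565, 0.184, -0.178]
contact_force: [-0.6, -1.1, -1.4]
opening: 0.0187
```

Call:
play_rows([
  {"x": 0,"y": 0,"z": -2,"turn": 0,"jaw": 1},
  {"x": 0,"y": 0,"z": -2,"turn": 0,"jaw": 1},
  {"x": 0,"y": 0,"z": 0,"turn": 0,"jaw": 1},
  {"x": 0,"y": 0,"z": 0,"turn": 0,"jaw": 1},
  {"x": 0,"y": 0,"z": 0,"turn": 0,"jaw": 1},
])

```text
t: 47.45
tool_pos: [0.6486, 0.2184, 0.1753]
tool_rot: [-1.564, 0.182, -0.18]
contact_force: [0.6, 0.4, -0.6]
opening: 0.0187
```

```bash
python3 v.py c9 210,160,120,120 310,160,70,85
```

```text
t 47.45 pos [0.6486 0.2184 0.1753] jawdeg 76.8 fing [-0.001 -0.    -1.   ] q [ 0.22  0.23  1.52  0.    1.4  -1.12] F [ 0.6  0.4 -0.6] open 0.0187
```

View pics/c9.png

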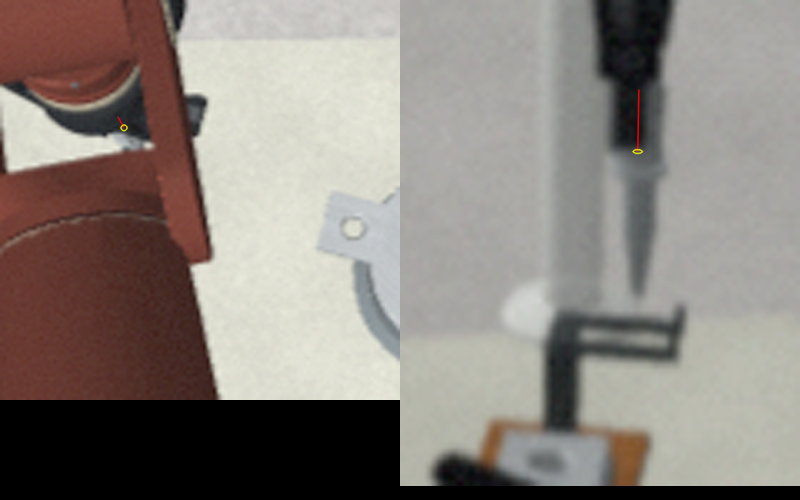

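Call:
play_rows([
  {"x": 0,"y": 0,"z": -1.5,"turn": 0,"jaw": 1},
  {"x": 0,"y": 0,"z": -1.5,"turn": 0,"jaw": 1},
  {"x": 0,"y": 0,"z": -1,"turn": 0,"jaw": 1},
  {"x": 0,"y": 0,"z": 0,"turn": 0,"jaw": 1},
  {"x": 0,"y": 0,"z": 0,"turn": 0,"jaw": 1},
])

```text
t: 47.97
tool_pos: [0.6476, 0.2183, 0.1334]
tool_rot: [-1.564, 0.184, -0.178]
contact_force: [-0.1, 0.1, -1.7]
opening: 0.019
```

```bash
python3 v.py c10 210,160,120,120 310,160,70,85
```

```text
t 47.97 pos [0.6476 0.2183 0.1334] jawdeg 76.8 fing [-0.004 -0.001 -1.   ] q [ 0.22  0.26  1.55  0.    1.34 -1.12] F [-0.1  0.1 -1.7] open 0.019
```

View pics/c10.png

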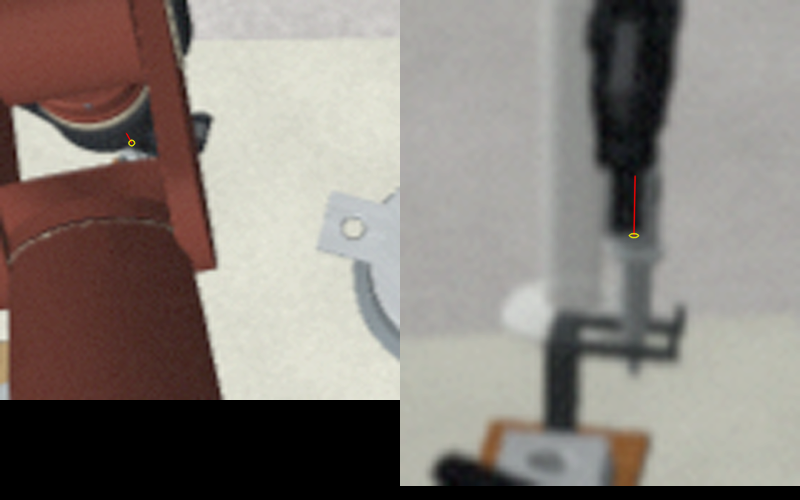

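Run:
```python
from model import *
snap("side");crop("side",335,195,40,40,12,"pics/z1.png")
```

```text
(no output)
```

View pics/z1.png

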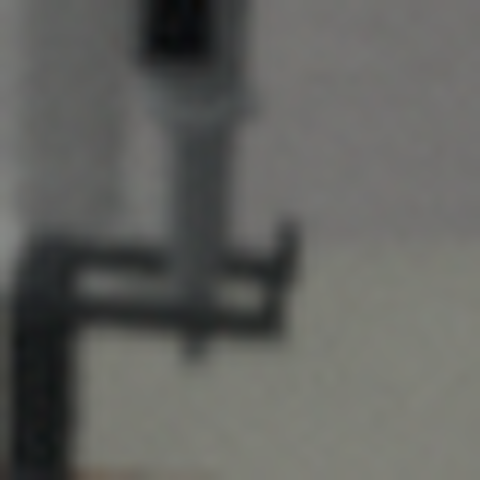

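Call:
play_rows([
  {"x": 0.1,"y": 0,"z": -1,"turn": 0,"jaw": 1},
  {"x": 0,"y": 0,"z": -1,"turn": 0,"jaw": 1},
  {"x": 0,"y": 0,"z": -1,"turn": 0,"jaw": 1},
  {"x": 0,"y": 0,"z": -0.6,"turn": 0,"jaw": 1},
  {"x": 0,"y": 0,"z": 0,"turn": 0,"jaw": 1},
  {"x": 0,"y": 0,"z": 0,"turn": 0,"jaw": 1},
])

```text
t: 48.62
tool_pos: [0.6492, 0.2184, 0.0985]
tool_rot: [-1.564, 0.183, -0.179]
contact_force: [-0.9, -0.2, -2.1]
opening: 0.0184
```

```bash
python3 v.py c11 210,160,120,120 320,180,45,50
```

```text
t 48.62 pos [0.6492 0.2184 0.0985] jawdeg 76.8 fing [-0.002 -0.    -1.   ] q [ 0.22  0.3   1.57 -0.    1.28 -1.12] F [-0.9 -0.2 -2.1] open 0.0184
```

View pics/c11.png

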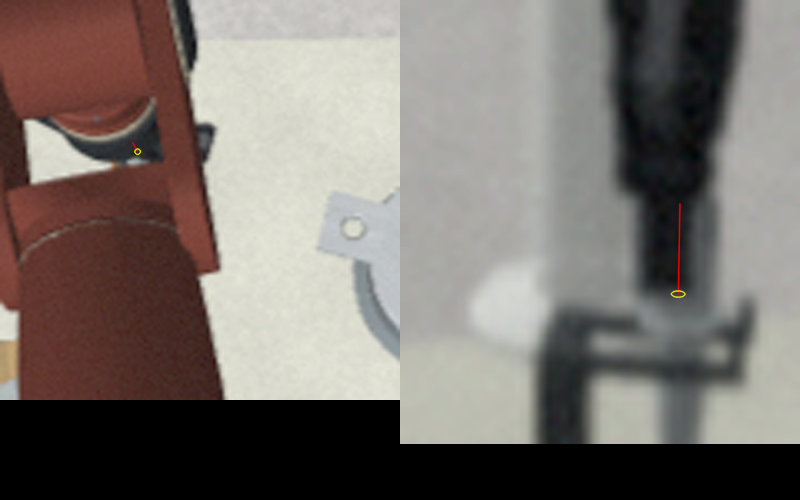

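Call:
play_rows([
  {"x": 0,"y": 0,"z": -0.2,"turn": 0,"jaw": 1},
  {"x": 0,"y": 0,"z": -0.2,"turn": 0,"jaw": 1},
  {"x": 0,"y": 0,"z": 0,"turn": 0,"jaw": 1},
  {"x": 0,"y": 0,"z": 0,"turn": 0,"jaw": 1},
])

```text
t: 49.05
tool_pos: [0.6498, 0.2186, 0.0958]
tool_rot: [-1.563, 0.181, -0.181]
contact_force: [0.4, 0.0, -1.8]
opening: 0.019
```

Call:
play_rows([
  {"x": 0,"y": 0,"z": -0.1,"turn": 0,"jaw": 1},
  {"x": 0,"y": 0,"z": 0,"turn": 0,"jaw": 1},
  {"x": 0,"y": 0,"z": 0,"turn": 0,"jaw": 1},
])

```text
t: 49.3
tool_pos: [0.6498, 0.2186, 0.0947]
tool_rot: [-1.563, 0.181, -0.181]
contact_force: [0.2, -0.3, -1.8]
opening: 0.0186
```

Call:
play_rows([
  {"x": 0,"y": 0,"z": -0.1,"turn": 0,"jaw": 1},
  {"x": 0,"y": 0,"z": 0,"turn": 0,"jaw": 1},
  {"x": 0,"y": 0,"z": 0,"turn": 0,"jaw": 1},
])

```text
t: 49.55
tool_pos: [0.6501, 0.2187, 0.0941]
tool_rot: [-1.563, 0.181, -0.181]
contact_force: [-1.2, 0.7, -1.3]
opening: 0.0184
```

Call:
play_rows([
  {"x": 0,"y": 0,"z": -0.1,"turn": 0,"jaw": 1},
  {"x": 0,"y": 0,"z": 0,"turn": 0,"jaw": 1},
  {"x": 0,"y": 0,"z": 0,"turn": 0,"jaw": 2.2},
  {"x": 0,"y": 0,"z": 0,"turn": 0,"jaw": 3},
  {"x": 0,"y": 0,"z": 0,"turn": 0,"jaw": 4},
  {"x": 0,"y": 0,"z": 0,"turn": 0,"jaw": 4},
  {"x": 0,"y": 0,"z": 1,"turn": 0,"jaw": 4},
  {"x": 0,"y": 0,"z": 3,"turn": 0,"jaw": 4},
])

```text
t: 50.22
tool_pos: [0.6462, 0.2178, 0.1273]
tool_rot: [-1.567, 0.189, -0.173]
contact_force: [-0.4, 0.8, -1.5]
opening: 0.0398
```

Call:
play_rows([
  {"x": 0,"y": 0,"z": 4,"turn": 0,"jaw": 4},
  {"x": 0,"y": 0,"z": 4,"turn": 0,"jaw": 4},
  {"x": 0,"y": 0,"z": 2.5,"turn": 0,"jaw": 5},
  {"x": -1.5,"y": -3.5,"z": 0,"turn": -6.9,"jaw": 5},
  {"x": -1.5,"y": -3.5,"z": 0,"turn": -6.9,"jaw": 5},
  {"x": -1.5,"y": -3.5,"z": 0,"turn": -6.9,"jaw": 5},
  {"x": -1.5,"y": -3.5,"z": 0,"turn": -6.9,"jaw": 5},
  {"x": -1.5,"y": -3.5,"z": 0,"turn": -6.9,"jaw": 5},
])

```text
t: 50.88
tool_pos: [0.574, 0.0424, 0.2387]
tool_rot: [-1.47, 0.654, -0.655]
contact_force: [0.3, -0.6, -0.6]
opening: 0.0496
```

```bash
python3 v.py c12 200,160,140,140 260,170,140,140
```

```text
t 50.88 pos [0.574  0.0424 0.2387] jawdeg 42.0 fing [ 0.001 -0.    -1.   ] q [-0.06 -0.07  1.72 -0.    1.49 -0.79] F [ 0.3 -0.6 -0.6] open 0.0496
```

View pics/c12.png

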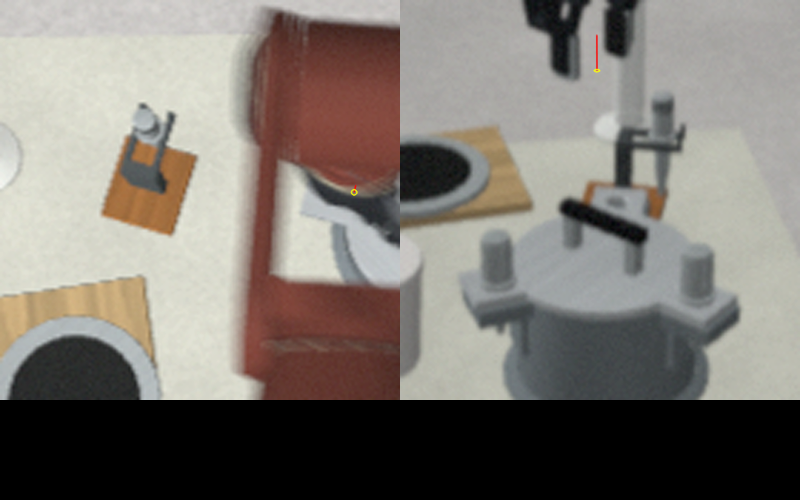

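Call:
play_rows([
  {"x": -1.1,"y": -3.5,"z": 0,"turn": -6.8,"jaw": 5},
  {"x": -1.1,"y": -3.5,"z": 0,"turn": -6.8,"jaw": 5},
  {"x": -1.1,"y": -3.5,"z": 0,"turn": -6.8,"jaw": 5},
  {"x": -1.1,"y": -3.5,"z": 0,"turn": -6.8,"jaw": 5},
  {"x": -1.1,"y": -3.5,"z": 0,"turn": -6.8,"jaw": 5},
  {"x": -1.1,"y": -3.5,"z": 0,"turn": -6.8,"jaw": 5},
  {"x": -1.1,"y": -3.5,"z": 0,"turn": -7.1,"jaw": 5},
  {"x": -1.1,"y": -3.6,"z": 0,"turn": 0,"jaw": 5},
])

```text
t: 51.65
tool_pos: [0.4866, -0.2386, 0.2388]
tool_rot: [-1.159, 1.282, -1.284]
contact_force: [0.6, -0.4, 0.6]
opening: 0.05
```

Call:
play_rows([
  {"x": -1.1,"y": -3.6,"z": 0,"turn": 0,"jaw": 5},
  {"x": -1.1,"y": -3.6,"z": 0,"turn": 0,"jaw": 5},
  {"x": -1.1,"y": -3.6,"z": 0,"turn": 0,"jaw": 5},
  {"x": -1.2,"y": -3.6,"z": -2,"turn": 0,"jaw": 5},
  {"x": 0,"y": 0,"z": -4,"turn": 0,"jaw": 5},
  {"x": 0,"y": 0,"z": -4,"turn": 0,"jaw": 5},
  {"x": 0,"y": 0,"z": 0,"turn": 0,"jaw": 5},
  {"x": 0,"y": 0,"z": 0,"turn": 0,"jaw": 5},
])

```text
t: 52.32
tool_pos: [0.4412, -0.3788, 0.1363]
tool_rot: [-1.161, 1.285, -1.275]
contact_force: [0.4, 0.2, -0.6]
opening: 0.05
```

Call:
play_rows([
  {"x": 0,"y": 0,"z": -2.5,"turn": 0,"jaw": 5},
  {"x": 0,"y": 0,"z": -2,"turn": 0,"jaw": 5},
  {"x": 0,"y": 0,"z": 0,"turn": 0,"jaw": 4},
  {"x": 0,"y": 0,"z": 0,"turn": 0,"jaw": 4},
  {"x": 0,"y": 0,"z": 0,"turn": 0,"jaw": 4},
])

```text
t: 52.73
tool_pos: [0.4439, -0.3815, 0.0969]
tool_rot: [-1.162, 1.276, -1.285]
contact_force: [-0.4, -0.8, 0.7]
opening: 0.0398
```

```bash
python3 v.py e1 410,230,100,100 240,330,70,85
```

```text
t 52.73 pos [ 0.4439 -0.3815  0.0969] jawdeg -5.6 fing [ 0.003 -0.004 -1.   ] q [-0.84  0.08  1.82  0.    1.24 -0.74] F [-0.4 -0.8  0.7] open 0.0398
```

View pics/e1.png

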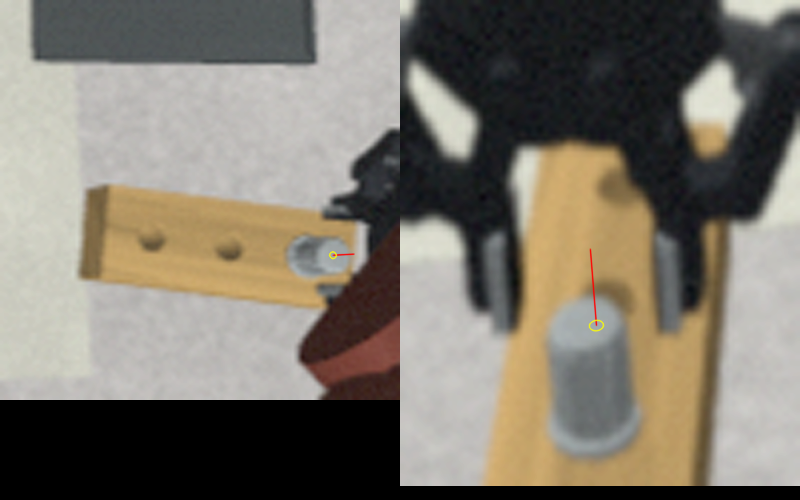

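Call:
play_rows([
  {"x": -0.1,"y": 0,"z": -2,"turn": 0,"jaw": 4},
  {"x": 0,"y": 0,"z": -1.2,"turn": 0,"jaw": 4},
  {"x": 0,"y": 0,"z": 0,"turn": 0,"jaw": 4},
  {"x": 0,"y": 0,"z": 0,"turn": 0,"jaw": 1},
  {"x": 0,"y": 0,"z": 0,"turn": 0,"jaw": 1},
  {"x": 0,"y": 0,"z": 0,"turn": 0,"jaw": 1},
  {"x": 0,"y": 0,"z": 0,"turn": 0,"jaw": 1},
  {"x": 0,"y": 0,"z": 0,"turn": 0,"jaw": 1},
])

```text
t: 53.5
tool_pos: [0.4414, -0.3805, 0.0618]
tool_rot: [-1.161, 1.28, -1.281]
contact_force: [-0.0, 0.2, 0.1]
opening: 0.0211
```

```bash
python3 v.py e2 410,230,100,100 240,330,70,85
```

```text
t 53.5 pos [ 0.4414 -0.3805  0.0618] jawdeg -5.6 fing [ 0. -0. -1.] q [-0.84  0.12  1.84  0.    1.18 -0.74] F [-0.   0.2  0.1] open 0.0211
```

View pics/e2.png

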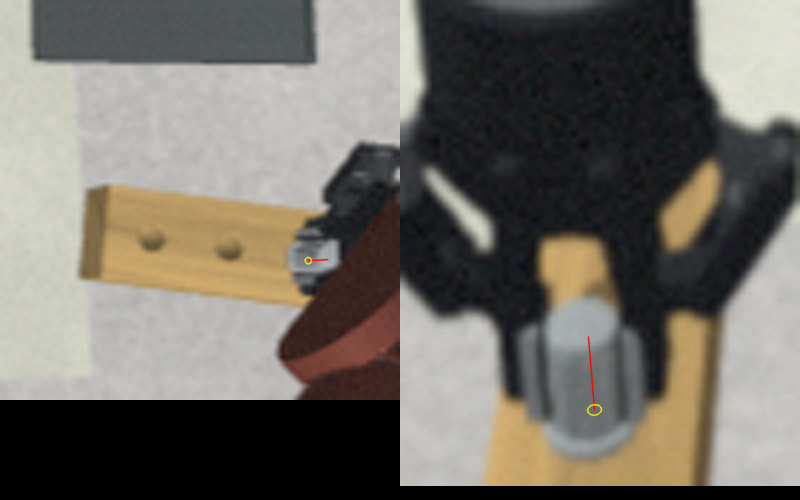

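Call:
play_rows([
  {"x": 0,"y": 0,"z": 2,"turn": 0,"jaw": 1},
  {"x": 0,"y": 0,"z": 3.5,"turn": 0,"jaw": 1},
  {"x": 0,"y": 0,"z": 4,"turn": 0,"jaw": 1},
  {"x": 0,"y": 0,"z": 4,"turn": 0,"jaw": 1},
  {"x": 0,"y": 0,"z": 4,"turn": 0,"jaw": 1},
  {"x": 0.6,"y": 1.8,"z": 0,"turn": 0,"jaw": 1},
  {"x": 1,"y": 3,"z": 0,"turn": 0,"jaw": 1},
  {"x": 1,"y": 3,"z": 0,"turn": 0,"jaw": 1},
])

```text
t: 54.27
tool_pos: [0.4675, -0.3024, 0.2379]
tool_rot: [-1.16, 1.28, -1.285]
contact_force: [0.3, 0.0, -2.2]
opening: 0.021
```

Call:
play_rows([
  {"x": 1.1,"y": 3,"z": 0,"turn": 0,"jaw": 1},
  {"x": 1.1,"y": 3,"z": 0,"turn": 0,"jaw": 1},
  {"x": 1.1,"y": 3,"z": 0,"turn": 0,"jaw": 1},
  {"x": 1.1,"y": 3,"z": 0,"turn": 0,"jaw": 1},
  {"x": 1.1,"y": 3,"z": 0,"turn": 0,"jaw": 1},
  {"x": 1.1,"y": 3,"z": 0,"turn": 0,"jaw": 1},
  {"x": 1,"y": 3,"z": 0,"turn": 0,"jaw": 1},
  {"x": 1,"y": 3,"z": 0,"turn": 0,"jaw": 1},
])

```text
t: 54.93
tool_pos: [0.5534, -0.0608, 0.2364]
tool_rot: [-1.161, 1.281, -1.281]
contact_force: [0.9, -0.4, -1.1]
opening: 0.021
```

Call:
play_rows([
  {"x": 1,"y": 3,"z": 0,"turn": 0,"jaw": 1},
  {"x": 1,"y": 3,"z": 0,"turn": 0,"jaw": 1},
  {"x": 1,"y": 3,"z": 0,"turn": 0,"jaw": 1},
  {"x": 1,"y": 3,"z": -2,"turn": 0,"jaw": 1},
  {"x": 0,"y": 0,"z": -3,"turn": 0,"jaw": 1},
  {"x": 0,"y": 0,"z": 0,"turn": 0,"jaw": 1},
  {"x": 0,"y": 0,"z": 0,"turn": 0,"jaw": 1},
  {"x": 0,"y": 0,"z": 0,"turn": 0,"jaw": 1},
])

```text
t: 55.6
tool_pos: [0.5934, 0.057, 0.1873]
tool_rot: [-1.161, 1.281, -1.282]
contact_force: [0.1, -0.5, -1.9]
opening: 0.0211
```

```bash
python3 vv.py e3 290,190,60,60 310,180,55,66
```

```text
t 55.6 pos [0.5934 0.057  0.1873] jawdeg -5.6 fing [ 0.001 -0.    -1.   ] q [-0.03  0.02  1.73 -0.    1.4   0.07] F [ 0.1 -0.5 -1.9] open 0.0211
[[ 0.59315595  0.0579606   0.108     ]
 [ 0.48873777 -0.05307474  0.108     ]
 [ 0.63710628 -0.08798586  0.108     ]]
```

View pics/e3.png

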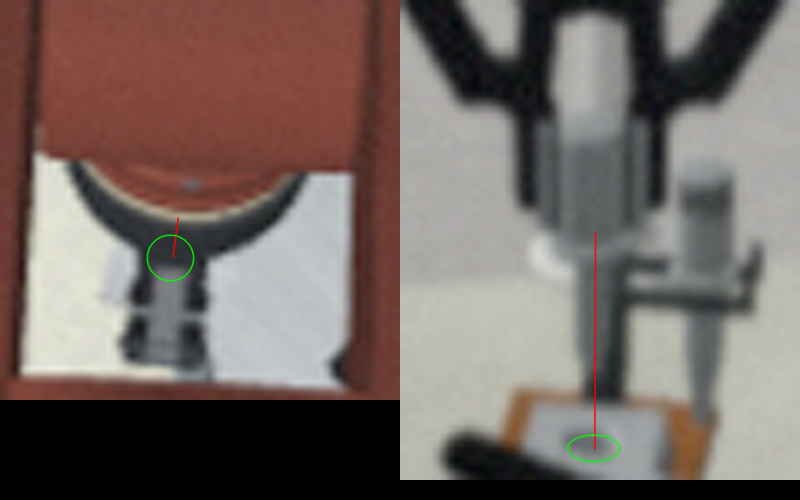

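Call:
play_rows([
  {"x": -0.05,"y": 0.05,"z": -1,"turn": 0,"jaw": 1},
  {"x": 0,"y": 0,"z": -1,"turn": 0,"jaw": 1},
  {"x": 0,"y": 0,"z": -0.7,"turn": 0,"jaw": 1},
  {"x": 0,"y": 0,"z": -0.5,"turn": 0,"jaw": 1},
  {"x": 0,"y": 0,"z": 0,"turn": 0,"jaw": 1},
  {"x": 0,"y": 0,"z": 0,"turn": 0,"jaw": 1},
])

```text
t: 56.2
tool_pos: [0.5923, 0.0581, 0.1535]
tool_rot: [-1.162, 1.282, -1.28]
contact_force: [-0.8, 0.4, -0.5]
opening: 0.0203
```

```bash
python3 vv.py e4 290,190,60,60 310,180,55,66
```

```text
t 56.2 pos [0.5923 0.0581 0.1535] jawdeg -5.6 fing [-0.001  0.    -1.   ] q [-0.03  0.04  1.76  0.    1.34  0.07] F [-0.8  0.4 -0.5] open 0.0203
[[ 0.59315595  0.0579606   0.108     ]
 [ 0.48873777 -0.05307474  0.108     ]
 [ 0.63710628 -0.08798586  0.108     ]]
```

View pics/e4.png

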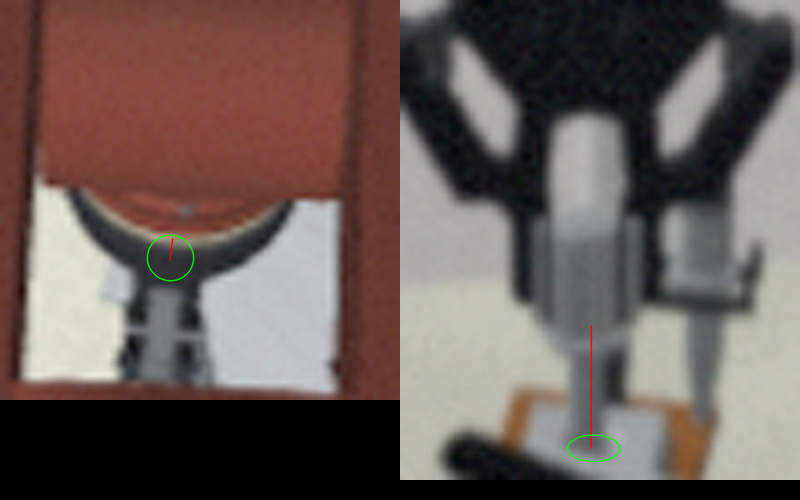

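Call:
play_rows([
  {"x": 0.05,"y": 0,"z": -0.4,"turn": 0,"jaw": 1},
  {"x": 0,"y": 0,"z": -0.4,"turn": 0,"jaw": 1},
  {"x": 0,"y": 0,"z": -0.2,"turn": 0,"jaw": 1},
  {"x": 0,"y": 0,"z": 0,"turn": 0,"jaw": 1},
  {"x": 0,"y": 0,"z": 0,"turn": 0,"jaw": 1},
])

```text
t: 56.72
tool_pos: [0.593, 0.0582, 0.144]
tool_rot: [-1.162, 1.281, -1.281]
contact_force: [-0.0, -0.2, -0.7]
opening: 0.0211
```

Call:
play_rows([
  {"x": 0,"y": 0,"z": -0.4,"turn": 0,"jaw": 1},
  {"x": 0,"y": 0,"z": -0.4,"turn": 0,"jaw": 1},
  {"x": 0,"y": 0,"z": -0.2,"turn": 0,"jaw": 1},
  {"x": 0,"y": 0,"z": 0,"turn": 0,"jaw": 1},
  {"x": 0,"y": 0,"z": 0,"turn": 0,"jaw": 1},
])

```text
t: 57.13
tool_pos: [0.5936, 0.0583, 0.1342]
tool_rot: [-1.16, 1.28, -1.281]
contact_force: [3.5, 1.0, -3.3]
opening: 0.0207
```

Call:
play_rows([
  {"x": 0,"y": 0,"z": -0.4,"turn": 0,"jaw": 1},
  {"x": 0,"y": 0,"z": -0.4,"turn": 0,"jaw": 1},
  {"x": 0,"y": 0,"z": -0.2,"turn": 0,"jaw": 1},
  {"x": 0,"y": 0,"z": 0,"turn": 0,"jaw": 1},
  {"x": 0,"y": 0,"z": 0,"turn": 0,"jaw": 1},
])

```text
t: 57.55
tool_pos: [0.5936, 0.0582, 0.1241]
tool_rot: [-1.16, 1.28, -1.281]
contact_force: [4.6, 0.4, -3.0]
opening: 0.0209
```

```bash
python3 vv.py e5 290,190,60,60 310,180,55,66
```

```text
t 57.55 pos [0.5936 0.0582 0.1241] jawdeg -5.6 fing [ 0.001  0.    -1.   ] q [-0.03  0.07  1.78  0.    1.29  0.07] F [ 4.6  0.4 -3. ] open 0.0209
[[ 0.59315595  0.0579606   0.108     ]
 [ 0.48873777 -0.05307474  0.108     ]
 [ 0.63710628 -0.08798586  0.108     ]]
```

View pics/e5.png

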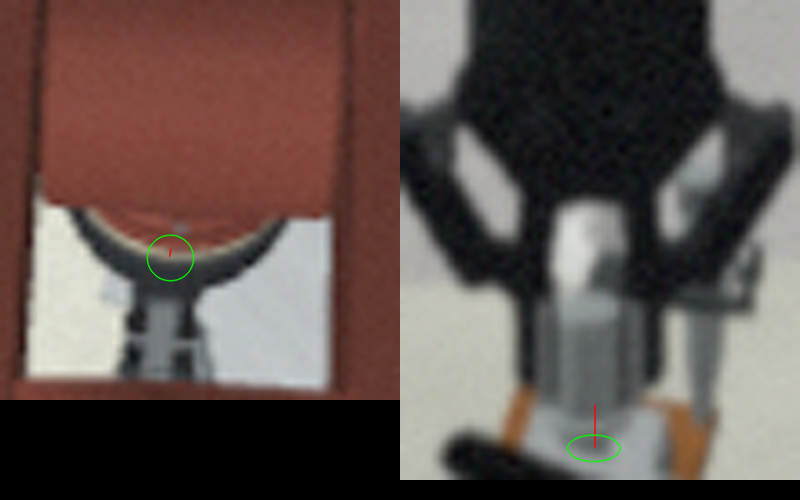

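Call:
play_rows([
  {"x": 0.1,"y": 0,"z": -0.3,"turn": 0,"jaw": 1},
  {"x": 0,"y": 0,"z": -0.3,"turn": 0,"jaw": 1},
  {"x": 0,"y": 0,"z": -0.2,"turn": 0,"jaw": 1},
  {"x": 0,"y": 0,"z": 0,"turn": 0,"jaw": 1},
  {"x": 0,"y": 0,"z": 0,"turn": 0,"jaw": 1},
])

```text
t: 58.07
tool_pos: [0.5939, 0.0581, 0.1159]
tool_rot: [-1.162, 1.281, -1.281]
contact_force: [1.7, 0.1, -2.3]
opening: 0.0209
```

Call:
play_rows([
  {"x": 0,"y": 0,"z": -0.1,"turn": 0,"jaw": 1},
  {"x": 0,"y": 0,"z": -0.1,"turn": 0,"jaw": 1},
  {"x": 0,"y": 0,"z": 0,"turn": 0,"jaw": 1},
])

```text
t: 58.32
tool_pos: [0.594, 0.0581, 0.1157]
tool_rot: [-1.162, 1.281, -1.281]
contact_force: [-3.0, 0.9, 5.2]
opening: 0.0211
```

Seated (contact at the expected height). Release, lift and look.

Call:
play_rows([
  {"x": 0,"y": 0,"z": 0,"turn": 0,"jaw": 2.5},
  {"x": 0,"y": 0,"z": 0,"turn": 0,"jaw": 4},
  {"x": 0,"y": 0,"z": 0,"turn": 0,"jaw": 4},
  {"x": 0,"y": 0,"z": 0,"turn": 0,"jaw": 4},
  {"x": 0,"y": 0,"z": 2,"turn": 0,"jaw": 4},
  {"x": 0,"y": 0,"z": 4,"turn": 0,"jaw": 4},
  {"x": 0,"y": 0,"z": 4,"turn": 0,"jaw": 5},
  {"x": 0,"y": 0,"z": 3,"turn": 0,"jaw": 5},
])

```text
t: 58.98
tool_pos: [0.5946, 0.0581, 0.2474]
tool_rot: [-1.16, 1.279, -1.282]
contact_force: [1.3, 0.2, 0.0]
opening: 0.0497
```

Call:
play_rows([
  {"x": -2,"y": -3,"z": 0.5,"turn": 0,"jaw": 5},
  {"x": -2,"y": -3.5,"z": 0.5,"turn": 0,"jaw": 5},
  {"x": -2,"y": -3.5,"z": 0,"turn": 0,"jaw": 5},
  {"x": -1,"y": -3.5,"z": 0,"turn": 0,"jaw": 5},
  {"x": -1,"y": -3.5,"z": 0,"turn": 0,"jaw": 5},
  {"x": -1,"y": -3.5,"z": 0,"turn": 0,"jaw": 5},
  {"x": -1,"y": -3.5,"z": 0,"turn": 0,"jaw": 5},
  {"x": -1,"y": -3.5,"z": 0,"turn": 0,"jaw": 5},
])

```text
t: 59.65
tool_pos: [0.4832, -0.2183, 0.2543]
tool_rot: [-1.161, 1.281, -1.281]
contact_force: [0.7, 0.1, 0.4]
opening: 0.0501
```

Call:
play_rows([
  {"x": 0,"y": -3,"z": 0,"turn": 0,"jaw": 5},
  {"x": 0,"y": -3,"z": 0,"turn": 0,"jaw": 5},
  {"x": 0,"y": 0,"z": 0,"turn": 0,"jaw": 5},
  {"x": 0,"y": 0,"z": 0,"turn": 0,"jaw": 5},
  {"x": 0,"y": 0,"z": 0,"turn": 0,"jaw": 5},
])

```text
t: 60.07
tool_pos: [0.484, -0.2764, 0.254]
tool_rot: [-1.161, 1.282, -1.28]
contact_force: [0.3, 0.6, 0.0]
opening: 0.0502
```

```bash
python3 vv.py f1 170,140,240,200 200,140,250,200
```

```text
t 60.07 pos [ 0.484  -0.2764  0.254 ] jawdeg -5.6 fing [-0.001  0.001 -1.   ] q [-0.65 -0.12  1.74  0.    1.52 -0.55] F [0.3 0.6 0. ] open 0.0502
[[ 0.59315595  0.0579606   0.108     ]
 [ 0.48873777 -0.05307474  0.108     ]
 [ 0.63710628 -0.08798586  0.108     ]]
```

View pics/f1.png

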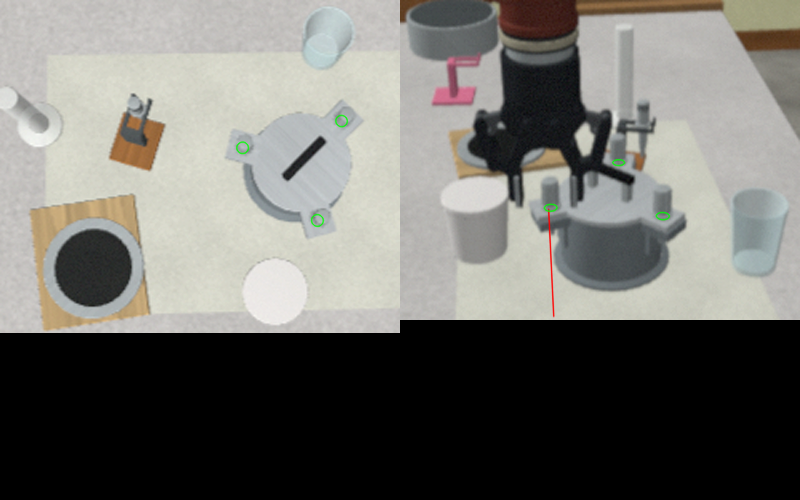

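Run:
```python
from model import *
for n in("side","top"): snap(n)
crop("top",295,190,110,95,4,"/tmp/a.png");crop("top",230,180,50,70,5,"/tmp/b.png")
a=cv2.imread("/tmp/a.png");b=cv2.imread("/tmp/b.png");b=b[:350];a=cv2.copyMakeBorder(a,0,0,0,0,0)
b=cv2.copyMakeBorder(b,0,a.shape[0]-b.shape[0],0,0,0)
cv2.imwrite("pics/f2.png",cv2.convertScaleAbs(np.hstack([a,b]),alpha=1.4))
B=[(p,a["score"]) for a in pinpoint("top","bolt0") for p in [a["point"]]]
for p,s in B[:4]: print(p,s,atz("top",p,.108))
for a in pinpoint("top","drift")[:1]+[]: print("drift",a["point"],atz("top",a["point"],.08))
for a in pinpoint("top","hook_seat")[:2]: print("seat",a["point"],atz("top",a["point"],.08))
for a in pinpoint("top","lid")[:1]: print("lid",atz("top",a["point"],.1))
```

```text
[319.3, 228.3] 0.69 [0.59315257 0.04758522 0.108     ]
[379.2, 210.3] 0.52 [ 0.64201226 -0.09977913  0.108     ]
[362.5, 272.8] 0.51 [ 0.48640476 -0.05928346  0.108     ]
drift [253.6, 203.5] [0.65734316 0.21395028 0.08      ]
seat [249.0, 202.9] [0.65858317 0.22557638 0.08      ]
seat [121.9, 323.6] [0.3530394  0.51845427 0.08      ]
lid [ 0.58089482 -0.02851784  0.1       ]
```

View pics/f2.png

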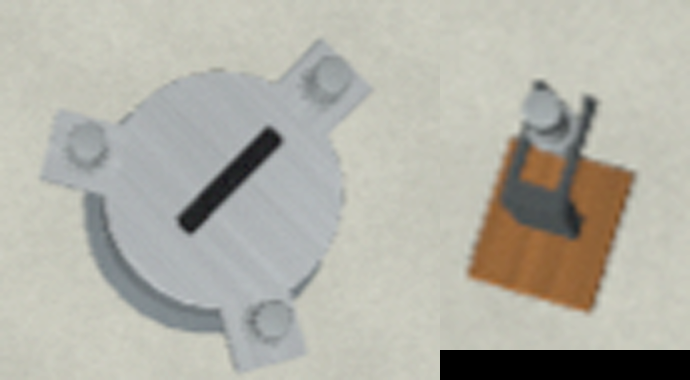

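All three bolts stand in the lugs and the drift hangs in the fork as it did at the start. The plates, beaker, tub and measuring cylinder are undisturbed, and the gripper is clear.

```bash
python3 -c "
from station import finish_job
print(finish_job())"
```

```text
the job is handed in; nothing more can be done
None
```

I finished the whole sequence and handed the job in at about 60 s of the 210 s. `finish_job` reports no verdict, so I can't confirm the judged result.

**What I did:** There was one specimen on the tray, and I stood it in the pot. I lifted the lid straight off its pile and set it on the rim. I pushed the drift home in lug hole 0 and, with it still in, bolted holes 1 and 2. Then I pulled the drift, hung it back on the real (not the pink) hook, and bolted hole 0.

**One disturbance:** The lid was knocked while the drift was in, turning about it by 8–10 mm at the far holes. I drew it back with the nose of the first bolt, after a first try that missed because I had misjudged the bolt's length.

**Last checks:**
- **Bolts:** All three bolts stand upright with their collars on the lid. Each showed about 5 N of contact at the expected height when it seated.
- **Lid:** It lies flat on the rim and is pinned by the bolts.
- **Drift:** It hangs upright in the fork as it did at the start. I felt no clear contact when I lowered it there, so I judged this by height and from the pictures.
- **Specimen:** I saw it standing upright in the pot before the lid went on, and could not check it after that.
- **Surroundings:** The plates, beaker, tub and measuring cylinder look unmoved. The gripper touches nothing.

**Disagreements:** The networks' final readings were about 5–12 mm off my positions for some bolts, about 8 mm off for the lid, and put the drift about 12 mm from the hook seat. I trusted the pictures and the contact heights over them.

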